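Pack the glaze test tiles and latch their carrying case

ROBOT

A 7-joint arm with a two-finger parallel gripper is mounted at the origin on the work surface. World frame = base frame: x ahead of the robot, y to its left, z up, the work surface at z = 0. Lengths are in m, angles in rad, forces in N, time in s.
With the tool pointing down it reaches from about 0.4 to 0.85 m from the base axis. Payload 6.9 kg.
Tool frame: the origin (TCP) lies at the very end of the fingers, on their centre line; the grasp point (between the pads) lies 19 mm behind it (env.grip_depth is the x of the grasp point in the tool frame, in m); x points along the fingers, y is the direction in which the jaws open and shut, and the axes are right-handed (so a half turn about x gives the same grasp; the last joint's range is limited). The gripper opens to 85 mm and grips with 20 to 120 N. Pads are 22 mm wide; open, the fingers measure 114 mm over their backs; the gripper's body (76 mm by 85 mm) begins 54 mm behind the grasp point. The pads swing forward as they close: fully open they stand 13 mm farther back than shut.
Start: joints at [-1.05, 0.507, -0.238, 1.5, 0.126, 1.149, -0.155], TCP at [0.252, 0.572, 0.231] pointing down, gripper open.
Joint ranges: [-3.08, 3.08], [-0.24, 2.05], [-1.43, 1.35], [0, 2.5], [-1.52, 4.66], [0.17, 1.96], [-2.89, 2.89]. Speed limits (rad/s): [2.39, 2.39, 3.14, 3.14, 3.14, 3.14, 3.14].

INTERFACE

Orientations are given as a 3x3 rotation matrix whose columns are the frame's x, y, z axes.
In Python, from station import env, imaging, sign_off gives the robot as it stands. The module is installed in compiled form; this text tells all that it offers.
- The arm moves only by the shell command python3 -m crank 'ROWS' [FORCE]. ROWS is JSON, a list of rows, each an object with "delta_rot": the turn, a rotation vector about the tool's x, y, z in rad, a list of three; "translation": the shift along the tool's x, y, z in mm, a list of three; "fingers": the opening, from 0 (shut) to 1 (fully open). In form: [{"delta_rot": [wx, wy, wz], "translation": [x, y, z], "fingers": fingers}, ...]. A call has 1 to 5 rows; each row is the pose to reach, as a shift and turn from the pose measured when the call began, along the tool's axes at that moment; what a row does not reach only later rows make up. A row lasts 1/8 s, in which the tool goes at most 62.5 mm and 10.7 degrees, less where a joint would pass 70% of its speed; a pose out of reach is approached as far as the arm can. A call with a gripper value outside its range is refused whole. The fingers move at their own pace and stop on an object; FORCE is the grip in N (left out, the last holds). Time passes only in rows, so rows that repeat a pose let the fingers close. It gives the time, the measured TCP pose, the force and the opening at its end, in the units of the state.
- env.get_state(): the state, without advancing time (a new reading comes with each control period).
- imaging.snapshot(name): name is "side" or "top" or "wrist"; returns a dict with "image" (384x512x3 uint8, blue, green, red), "camera_matrix" (3x3 intrinsics, pixels), "extrinsics" (4x4, takes a point from camera to world coordinates). Camera axes: x right, y down, z forward; pixel columns grow to the right and rows downward; lengths in m; the calibration is good to about 2 mm. A picture is of the moment at which its call begins. There is no depth.
- sign_off(): hands the job in, once; it reports no verdict.
The state is a dict: "t": time; "joints": joint angles; "joint_velocities": joint speeds; "joint_torque": joint torques, N m; "position": TCP position; "tool_rot": TCP orientation; "contact_force": force on the tool from outside, world axes, zero at the start; "ft_torque": the same for the moment, N m; "finger_gap": finger opening in m.
Only numpy, scipy, OpenCV 4.12 (cv2) and the standard library are available. Lean on these libraries where they do the work, as an engineer would, in place of code of your own. Each camera call takes 0.05 s, during which the arm holds its last target.

TASK

Pack every glaze test tile standing on the bench into the wooden carrying case, one to a compartment, upright and right down on the floor. Then slide the loose lid along the case's tapered dovetail way, narrow end first, until it wedges home against the latch block, hook the draw latch's loop on the lid's keeper and snap the lever down flat. Leave the glaze jar and the clay bowl where they stand.

Things in the scene. Friction and masses are not known exactly. Their poses are not given: they have to be found in the camera images.
- case: Open wooden case 313 mm long, 122 wide, 103 high; heavy, does not move. Origin on the bench under the middle of the tile compartments; x along its length, from the lid's mouth end (x -111 mm) to the latch block (solid, x 108 to 202 mm, top 103 mm up); y across, z up. Above the dividers the well is clear from x -99 to 108 mm, and 70 mm wide between the ledge rails.
- slot1 (a point): Centre of the floor (8 mm above the bench) of compartment 1 of 4, counted from the mouth, at x -58.5 mm in the case; axes as the case. A compartment is 34 mm (x) by 64 mm (y) inside, open upwards; its dividers are 5 mm thick and end 40 mm above the floor.
- slot2 (a point): Centre of the floor (8 mm above the bench) of compartment 2 of 4, counted from the mouth, at x -19.5 mm in the case; axes as the case. A compartment is 34 mm (x) by 64 mm (y) inside, open upwards; its dividers are 5 mm thick and end 40 mm above the floor.
- slot3 (a point): Centre of the floor (8 mm above the bench) of compartment 3 of 4, counted from the mouth, at x 19.5 mm in the case; axes as the case. A compartment is 34 mm (x) by 64 mm (y) inside, open upwards; its dividers are 5 mm thick and end 40 mm above the floor.
- slot4 (a point): Centre of the floor (8 mm above the bench) of compartment 4 of 4, counted from the mouth, at x 58.5 mm in the case; axes as the case. A compartment is 34 mm (x) by 64 mm (y) inside, open upwards; its dividers are 5 mm thick and end 40 mm above the floor.
- lid_home (a point): Where the lid's origin lies when fully home: x -1.5 mm in the case, on the ledges 93 mm above the bench; axes as the case and as the lid when home. The way's sides rise 10 mm above the ledges and lean inwards 15 degrees (dovetail); it narrows 2.5 degrees each side, from 103 mm at the mouth (end wall there 93 mm high) to 84 mm at the latch block, which stops the lid.
- tile1: Fired clay test tile like a T upside down, upper part glazed white, 120 g; all are alike, 2 to 4 are present (else None). Base 30 mm (x) by 60 (y), 8 thick; from its middle rises a plate 9 mm thick (x), 60 wide (y), up to a height of 80 mm. Origin at the centre of its underside, z up. Starts standing on the bench.
- tile2: Fired clay test tile like a T upside down, upper part glazed white, 120 g; all are alike, 2 to 4 are present (else None). Base 30 mm (x) by 60 (y), 8 thick; from its middle rises a plate 9 mm thick (x), 60 wide (y), up to a height of 80 mm. Origin at the centre of its underside, z up. Starts standing on the bench.
- tile3: Fired clay test tile like a T upside down, upper part glazed white, 120 g; all are alike, 2 to 4 are present (else None). Base 30 mm (x) by 60 (y), 8 thick; from its middle rises a plate 9 mm thick (x), 60 wide (y), up to a height of 80 mm. Origin at the centre of its underside, z up. Starts standing on the bench.
- tile4: Fired clay test tile like a T upside down, upper part glazed white, 120 g; all are alike, 2 to 4 are present (else None). Base 30 mm (x) by 60 (y), 8 thick; from its middle rises a plate 9 mm thick (x), 60 wide (y), up to a height of 80 mm. Origin at the centre of its underside, z up. Starts standing on the bench.
- lid: Loose plywood lid 219 mm long (x), 10 thick, 240 to 390 g, edges bevelled; underside 84 mm wide at the leading end (+x), 103 mm at the trailing end. Origin: centre of the underside, z up. Starts flat on the bench, handle up. From 70 mm short of home it can be laid into the way from above (1.5 mm spare each side at 85 mm short); then slides along case +x, snug over the last 20 mm.
- lid_handle (a point): Grip point on the lid's handle, 32 mm above the lid's underside; axes as the lid. The handle is a wooden cross bar on the lid's middle: 16 mm thick (lid x), 64 mm long (lid y), 30 mm high above the lid's top.
- keeper_seat (a point): Seat of the loop's bar on the lid's steel keeper: 91.5 mm ahead of the lid's origin, 18 mm above its top; axes as the lid. Keeper 22 mm wide (y): an upright 28 mm high, its rear face 4 mm ahead (+x) of here; at its top a 4 mm thick lip overhangs 6 mm to -x, underside 6 mm above here. The 8 mm bar comes down 8 mm or more behind (-x) of here, then goes forward under the lip.
- lever_pivot (a point): Lever's pivot axis (along case y), at x 135 mm in the case, 18 mm above the latch block's top; axes as the case. The loop is pivoted on the lever 15 mm from this axis, 0.35 rad below the lever's line.
- latch_lever (a joint): Lever angle (rad): 0 shut, flat, pointing to case +x; grows as its tip rises and swings over towards the lid, 1.57 upright, at most 2.35. Stiff: stays where left. Lever 24 mm wide, outer face 7 mm off the pivot axis, end 60 mm from it. With the loop hooked it gets tight at about 1.2, is at dead centre at about 0.35 and below that is pulled shut.
- lever_tip (a point): Point on the lever's outer face 55 mm from the pivot, where a finger presses it down.
- latch_loop (a joint): Angle of the loop on the lever (rad): 0 = loop points from its pivot opposite to the lever's tip (about 0.1 when latched); grows as the loop folds over towards the lever's outer side. The loop's direction, as an angle above case +x, is lever angle + 3.14 - this. Stiff: stays where left.
- latch_bar: Cross bar of the latch's loop: steel rod 8 mm thick, 52 mm long along case y, origin at its middle, 56 mm from the loop's pivot. Its ends stick out past the loop's legs, so it can be pinched end to end and turns between the fingers. Pulled, it drags the lever along (a few N). Sprung: gives up to 6 mm outwards, 12 N per mm. Starts in the air above the latch block.
- glaze_jar: Bystander: glass glaze jar, 60 mm across, 75 high, origin under its centre.
- bisque_bowl: Bystander: unglazed clay bowl, 148 mm across, 62 high, origin under its centre.
Mind the look-alikes: they are no part of the job. What is shaped like the tile4 but turquoise is not meant.

How it is judged:
By the outcome, as a careful person would: the job done as asked, in the order asked, and still so for the second after the job is handed in, with the robot touching nothing.
Of tile1, tile2, tile3, tile4 only 2 to 4 are there at a start; the rules pass over those that are not, and their reading is None.
At some moment in a run one of lid may be knocked a few centimetres aside while the robot is not near it.
It also fails if it takes over 210 s, if anything falls off the work surface, if the arm or the gripper's body presses on something with over 40 N, if the wrist force passes 120 N, or if a joint passes its speed limit or range.

## Working session

There is one attempt and no reset: what is moved stays moved. The work goes in short steps, Python scripts to look and compute and a shell command to move; the robot and the scene stay as the last step left them, time stands still between calls to the robot, and variables do not carry over. Pictures are saved under pics/ and viewed, and the job is handed in when it is done.

```bash
mkdir -p pics; ls; cat > h.py <<'E'
import numpy as np, cv2
from station import env, imaging
def snap(name, fn=None):
    s=imaging.snapshot(name)
    if fn: cv2.imwrite('pics/'+fn, s["image"])
    return s
def ray(s,u,v):
    K=np.array(s["camera_matrix"]);E=np.array(s["extrinsics"])
    d=E[:3,:3]@np.linalg.solve(K,[u,v,1.]); return E[:3,3],d
def onz(s,u,v,z):
    o,d=ray(s,u,v); return o+d*(z-o[2])/d[2]
def proj(s,p):
    K=np.array(s["camera_matrix"]);E=np.array(s["extrinsics"])
    c=E[:3,:3].T@(np.array(p)-E[:3,3]); q=K@c; return q[:2]/q[2]
def tri(s1,p1,s2,p2):
    o1,d1=ray(s1,*p1);o2,d2=ray(s2,*p2)
    d1=d1/np.linalg.norm(d1);d2=d2/np.linalg.norm(d2)
    A=np.stack([d1,-d2],1);x=np.linalg.lstsq(A,o2-o1,rcond=None)[0]
    a=o1+d1*x[0];b=o2+d2*x[1];return (a+b)/2,np.linalg.norm(a-b)
E
python3 - <<'E'
from h import *
for n in ["side","top","wrist"]:
    s=snap(n,n+"0.png"); print(n,np.round(s["camera_matrix"],1).tolist(),np.round(s["extrinsics"],3).tolist())
st=env.get_state(); print({k:np.round(v,3).tolist() for k,v in st.items()}, env.grip_depth)
import pickle
E
```

```text
pics
side [[441.6, 0.0, 259.2], [0.0, 441.6, 187.2], [0.0, 0.0, 1.0]] [[0.9, -0.245, 0.361, 0.106], [-0.436, -0.533, 0.725, -0.709], [0.015, -0.81, -0.587, 0.76], [0.0, 0.0, 0.0, 1.0]]
top [[403.6, 0.0, 252.6], [0.0, 403.6, 191.2], [0.0, 0.0, 1.0]] [[0.001, -0.997, 0.082, 0.417], [-1.0, 0.0, 0.008, 0.053], [-0.008, -0.082, -0.997, 1.401], [0.0, 0.0, 0.0, 1.0]]
wrist [[345.5, 0.0, 262.4], [0.0, 345.5, 190.4], [0.0, 0.0, 1.0]] [[0.404, 0.881, 0.247, 0.188], [0.915, -0.389, -0.111, 0.6], [-0.001, 0.271, -0.963, 0.372], [0.0, 0.0, 0.0, 1.0]]
{'t': 0.15, 'joints': [-1.051, 0.508, -0.238, 1.501, 0.126, 1.149, -0.155], 'joint_velocities': [0.001, -0.002, 0.001, -0.001, 0.001, -0.001, -0.0], 'joint_torque': [-0.003, -62.1, -2.189, -24.984, 0.013, 0.009, 0.0], 'position': [0.252, 0.572, 0.231], 'tool_rot': [[-0.001, 0.403, 0.915], [-0.001, 0.915, -0.403], [-1.0, -0.001, 0.0]], 'contact_force': [-0.26, 0.317, -0.076], 'ft_torque': [0.025, -0.01, 0.045], 'finger_gap': 0.085} -0.0187
```

View pics/top0.png

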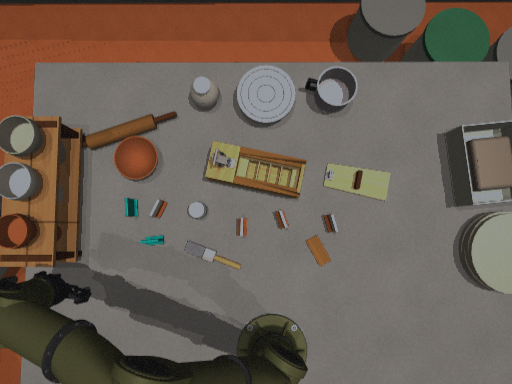

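View pics/side0.png

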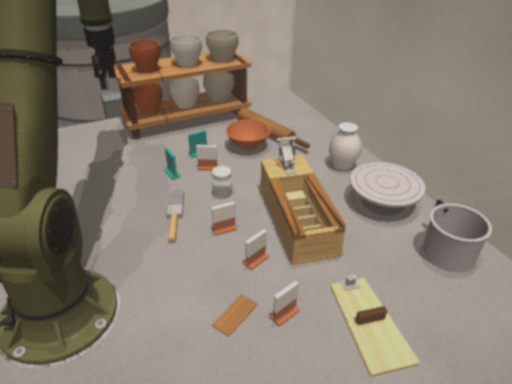

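View pics/wrist0.png

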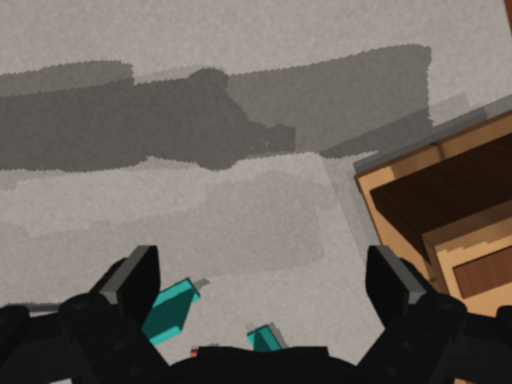

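Four tile candidates with white plates on terracotta bases show in the top view at (158,208), (241,226), (281,218) and (330,222). The turquoise look-alikes are at (131,207) and (152,240). The case is at (255,170), the lid at (357,181), the bowl at (136,158) and the jar at (196,210). I'll enlarge to confirm.

```bash
python3 - <<'E'
import cv2,numpy as np
t=cv2.imread('pics/top0.png'); 
a=cv2.resize(t[190:260,110:350],None,fx=3.3,fy=3.3,interpolation=cv2.INTER_CUBIC)
b=cv2.resize(t[135:205,190:400],None,fx=3.77,fy=3.77,interpolation=cv2.INTER_CUBIC)
w=min(a.shape[1],b.shape[1]); cv2.imwrite('pics/crop1.png',np.vstack([a[:,:w],b[:,:w]]))
s=cv2.imread('pics/side0.png')
cv2.imwrite('pics/crop2.png',cv2.resize(s[120:370,160:420],None,fx=2.4,fy=2.4,interpolation=cv2.INTER_CUBIC))
E
```

```text
(no output)
```

View pics/crop1.png

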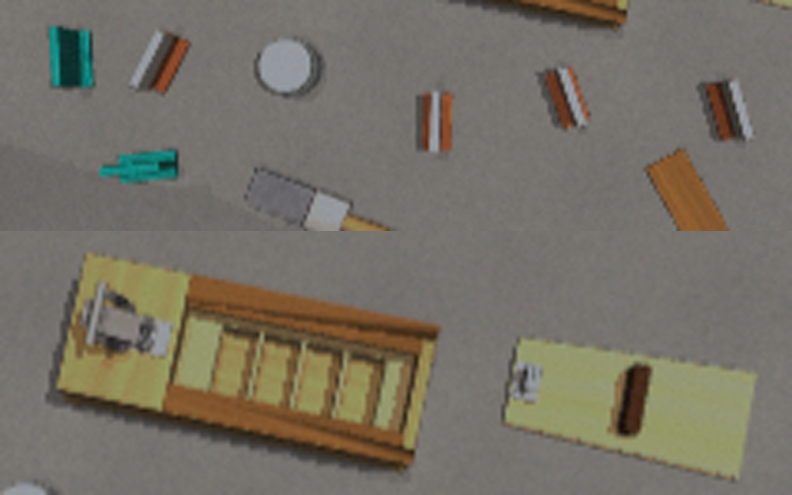

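View pics/crop2.png

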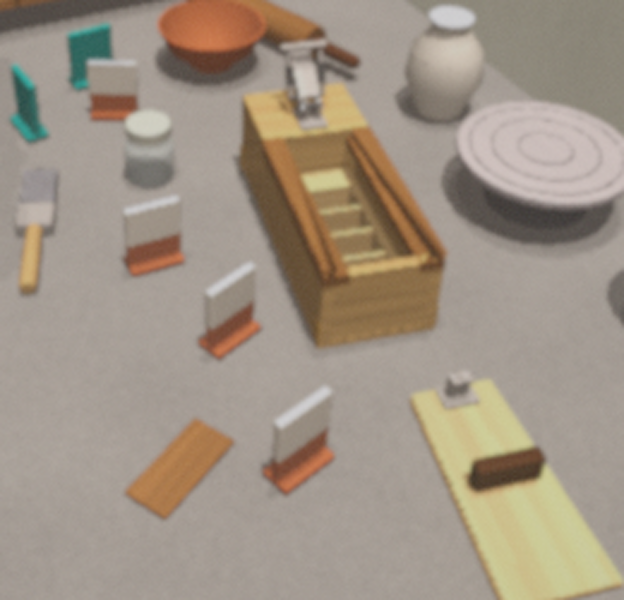

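```bash
python3 - <<'E'
from h import *
s=snap("top","top1.png"); s2=snap("side","side1.png")
c=[(213.3,140.8),(205.1,176.6),(298.8,197.6),(306.2,160.7)]
P=np.array([onz(s,*p,.103) for p in c]); print(np.round(P*1000))
d=(P[0]+P[1]-P[2]-P[3])/2; print('len',np.linalg.norm(d),'yaw',np.degrees(np.arctan2(d[1],d[0])),'w',np.linalg.norm(P[0]-P[1]),np.linalg.norm(P[2]-P[3]))
d/=np.linalg.norm(d); m=(P[2]+P[3])/2; print('origin',m+d*.111)
# lid corners crop
L=[(517,337),(503,424),(742,479),(755,373)]
L=[onz(s,190+a/3.77,135+(b-231)/3.77,.01) for a,b in L]; L=np.array(L);print(np.round(L*1000))
d=(L[0]+L[1]-L[2]-L[3])/2;print('lid',L.mean(0),np.linalg.norm(d),np.degrees(np.arctan2(d[1],d[0])),np.linalg.norm(L[0]-L[1]),np.linalg.norm(L[2]-L[3]))
# tiles: white top ridge: mask
def tiles(s,z,rois):
  for (u0,v0,u1,v1) in rois:
    im=s["image"][v0:v1,u0:u1].astype(int); hsv=cv2.cvtColor(s["image"][v0:v1,u0:u1],cv2.COLOR_BGR2HSV)
    m=(hsv[...,2]>150)&(hsv[...,1]<40)
    n,l,st,ce=cv2.connectedComponentsWithStats(m.astype(np.uint8))
    if n<2: print('none');continue
    k=1+np.argmax(st[1:,4]); ys,xs=np.where(l==k)
    r=cv2.minAreaRect(np.stack([xs,ys],1).astype(np.float32)+[u0,v0] if 0 else (np.stack([xs+u0,ys+v0],1)).astype(np.float32))
    print(np.round(r[0],1),np.round(r[1],1),round(r[2]),np.round(onz(s,*r[0],z)*1000),st[k,4])
tiles(s,.08,[(145,195,175,222),(228,212,255,240),(268,205,295,232),(318,208,345,236)])
E
```

```text
[[ 689.  191.  103.]
 [ 571.  217.  103.]
 [ 503.  -86.  103.]
 [ 623. -111.  103.]]
len 0.3098398910508807 yaw 77.51531859884021 w 0.12034291142611413 0.12257710490876074
origin [0.58715095 0.01010304 0.103     ]
[[ 629. -195.   10.]
 [ 549. -181.   10.]
 [ 498. -398.   10.]
 [ 596. -413.   10.]]
lid [ 0.56814575 -0.29692251  0.01      ] 0.22160560751944586 79.07393861138635 0.08173566292605607 0.09859346369540184
[154.1 207.3] [ 1.3 16.5] 27 [473. 386.  80.] 31
[241. 226.] [16.  2.] 90 [412. 101.  80.] 37
[282.9 218.6] [16.1  1.9] 72 [436. -36.  80.] 34
[334.1 222.5] [16.1  1.9] 74 [ 423. -203.   80.] 35
```

```bash
cat >> h.py <<'E'
from scipy.spatial.transform import Rotation as Rn
def plan(p,yaw_y,tiltR=None):
    "translation(mm) and delta_rot in tool axes to reach TCP p with tool down, tool y at yaw (deg); picks nearest of half turns"
    st=env.get_state(); R=np.array(st["tool_rot"]); q=np.array(st["position"])
    best=None
    for a in (yaw_y,yaw_y+180):
        a=np.radians(a); x=np.array([0,0,-1.]); y=np.array([np.cos(a),np.sin(a),0]); T=np.stack([x,y,np.cross(x,y)],1)
        w=Rn.from_matrix(R.T@T).as_rotvec()
        if best is None or np.linalg.norm(w)<np.linalg.norm(best): best=w
    print('trans',np.round(R.T@(np.array(p)-q)*1000,1).tolist(),'rot',np.round(best,3).tolist())
def state():
    st=env.get_state(); R=np.array(st["tool_rot"])
    print('t',round(float(st["t"]),2),'pos',np.round(np.array(st["position"])*1000,1).tolist(),'yawY',round(float(np.degrees(np.arctan2(R[1,1],R[0,1]))),2),'down',np.round(R[:,0],3).tolist(),'F',np.round(st["contact_force"],1).tolist(),'gap',round(float(st["finger_gap"])*1000,1),'q7',round(float(st["joints"][6]),2))
E
python3 - <<'E'
from h import *
s={"image":cv2.imread('pics/top1.png')}; t=imaging.snapshot("top"); 
for n,(u0,v0,u1,v1) in zip('ABCD',[(145,195,175,222),(228,212,255,240),(268,205,295,232),(318,208,345,236)]):
    hsv=cv2.cvtColor(s["image"][v0:v1,u0:u1],cv2.COLOR_BGR2HSV)
    m=(hsv[...,2]>150)&(hsv[...,1]<40); ys,xs=np.where(m)
    P=np.array([onz(t,x+u0,y+v0,.08)[:2] for x,y in zip(xs,ys)]); c=P.mean(0); U,S,V=np.linalg.svd(P-c)
    d=V[0]; a=(np.degrees(np.arctan2(d[1],d[0]))+90)%180; print(n,np.round(c*1000),'normal yaw',round(a,1))
plan([.473,.386,.23],66)
E
```

```text
A [473. 386.] normal yaw 64.5
B [410. 100.] normal yaw 88.4
C [437. -36.] normal yaw 109.7
D [ 424. -203.] normal yaw 105.4
trans [1.0, -80.9, 277.3] rot [0.004, -0.0, 0.001]
```

```bash
python3 -m crank '[{"delta_rot":[0,0,0],"translation":[0,-81,277],"fingers":0.4},{"delta_rot":[0,0,0],"translation":[0,-81,277],"fingers":0.4},{"delta_rot":[0,0,0],"translation":[0,-81,277],"fingers":0.4},{"delta_rot":[0,0,0],"translation":[0,-81,277],"fingers":0.4},{"delta_rot":[0,0,0],"translation":[0,-81,277],"fingers":0.4}]' 60
python3 -m crank '[{"delta_rot":[0,0,0],"translation":[0,0,0],"fingers":0.4}]'
python3 - <<'E'
from h import *
state(); snap("wrist","w1.png")
E
```

```text
t: 0.92
position: [0.4756, 0.3829, 0.231]
tool_rot: [[0.001, 0.406, 0.914], [-0.002, 0.914, -0.406], [-1.0, -0.001, 0.001]]
contact_force: [-0.1, 0.6, 0.6]
finger_gap: 0.0339
t: 1.05
position: [0.4787, 0.3794, 0.2307]
tool_rot: [[0.002, 0.412, 0.911], [-0.003, 0.911, -0.412], [-1.0, -0.002, 0.003]]
contact_force: [0.6, -0.1, -0.0]
finger_gap: 0.0342
t 1.05 pos [478.7, 379.4, 230.7] yawY 65.65 down [0.002, -0.003, -1.0] F [0.6, -0.1, -0.0] gap 34.2 q7 0.34
```

View pics/w1.png

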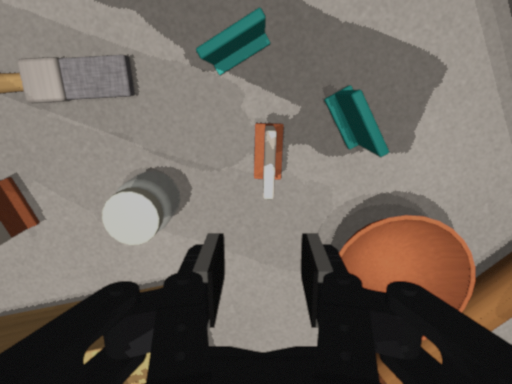

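The wrist view shows the white-plated tile A at (269,160), centred between the fingers. The turquoise ones are at (235,40) and (357,120), the jar at (132,217) and the bowl at (410,262). I'll measure tile A from its base and its top.

```bash
cat >> h.py <<'E'
def tile_meas(s,u0,v0,u1,v1,show=None,zb=.008,zt=.08):
    im=s["image"][v0:v1,u0:u1]; hsv=cv2.cvtColor(im,cv2.COLOR_BGR2HSV).astype(int)
    H,S,V=hsv[...,0],hsv[...,1],hsv[...,2]
    mo=((H<14)|(H>172))&(S>110)&(V>50)
    n,l,st,ce=cv2.connectedComponentsWithStats(mo.astype(np.uint8))
    ok=np.isin(l,[k for k in range(1,n) if st[k,4]>25])
    ys,xs=np.where(ok); pts=np.array([onz(s,x+u0,y+v0,zb)[:2] for x,y in zip(xs,ys)],np.float32)*1000
    r=cv2.minAreaRect(pts); print('base c',np.round(r[0],1),'size',np.round(r[1],1),'ang',round(r[2],1), r[2]%90+0)
    mw=(S<45)&(V>120) if False else (S<50)&(V>165)
    n,l,st,ce=cv2.connectedComponentsWithStats(mw.astype(np.uint8))
    if n>1:
        k=1+np.argmax(st[1:,4]); ys,xs=np.where(l==k); pts=np.array([onz(s,x+u0,y+v0,zt)[:2] for x,y in zip(xs,ys)],np.float32)*1000
        r=cv2.minAreaRect(pts); print('white c',np.round(r[0],1),'size',np.round(r[1],1),'ang',round(r[2],1))
    if show: cv2.imwrite('pics/'+show,cv2.resize(np.hstack([im,cv2.cvtColor((ok*255).astype(np.uint8),cv2.COLOR_GRAY2BGR),cv2.cvtColor((mw*255).astype(np.uint8),cv2.COLOR_GRAY2BGR)]),None,fx=3,fy=3))
E
python3 - <<'E'
from h import *
s=snap("wrist"); print(np.round(proj(s,env.get_state()["position"]))); tile_meas(s,235,110,310,212,"m1.png")
# top by hand: ends (271,130),(268,198)
for p in [(271,130),(268,198)]: print(np.round(onz(s,*p,.08)*1000,1))
E
```

```text
[264. 250.]
base c [472.2 388.6] size [29.3 59.1] ang 64.0 64.009521484375
white c [484.4 382.5] size [ 9.  33.4] ang 63.9
[443.9 403.8  80. ]
[497.3 377.3  80. ]
```

View pics/m1.png

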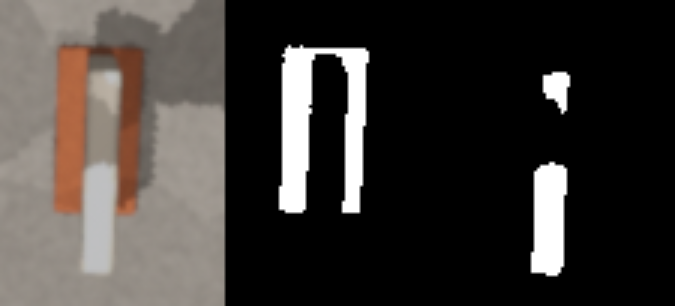

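```bash
python3 - <<'E'
from h import *
state();plan([.4722,.3886,.045],64)
E
```

```text
t 1.15 pos [475.7, 382.6, 230.9] yawY 65.95 down [0.0, -0.002, -1.0] F [-0.0, -0.6, -0.3] gap 33.9 q7 0.33
trans [185.8, 4.3, -5.8] rot [0.034, 0.001, 0.001]
```

```bash
python3 -m crank '[{"delta_rot":[0.034,0,0],"translation":[50,4.3,-5.8],"fingers":0.4},{"delta_rot":[0.034,0,0],"translation":[100,4.3,-5.8],"fingers":0.4},{"delta_rot":[0.034,0,0],"translation":[150,4.3,-5.8],"fingers":0.4},{"delta_rot":[0.034,0,0],"translation":[185.8,4.3,-5.8],"fingers":0.4},{"delta_rot":[0.034,0,0],"translation":[185.8,4.3,-5.8],"fingers":0.4}]'
python3 - <<'E'
from h import *
state();snap("wrist","w2.png")
E
```

```text
t: 1.78
position: [0.4691, 0.389, 0.0426]
tool_rot: [[-0.005, 0.436, 0.9], [-0.005, 0.9, -0.436], [-1.0, -0.006, -0.002]]
contact_force: [-0.2, 0.5, 1.1]
finger_gap: 0.034
t 1.77 pos [469.1, 389.0, 42.6] yawY 64.17 down [-0.005, -0.005, -1.0] F [-0.2, 0.5, 1.1] gap 34.0 q7 0.24
```

View pics/w2.png

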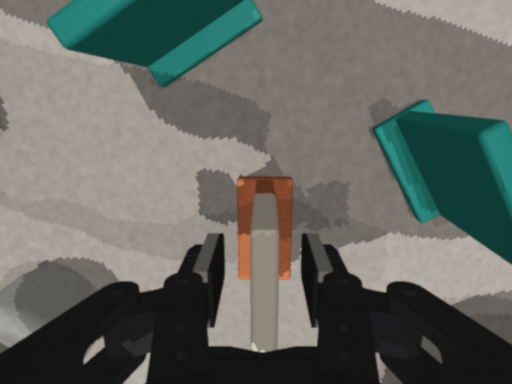

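The plate at (264,270) sits midway between the fingers, so I'll level the tool and close.

```bash
python3 - <<'E'
from h import *
state();plan([.4722,.3886,.045],64)
E
```

```text
t 1.82 pos [470.5, 389.7, 44.7] yawY 64.14 down [-0.002, -0.002, -1.0] F [1.2, 0.4, 0.6] gap 34.0 q7 0.24
trans [-0.3, -0.3, 2.1] rot [0.002, -0.001, 0.003]
```

```bash
python3 -m crank '[{"delta_rot":[0,0,0],"translation":[0,0,2],"fingers":0.4},{"delta_rot":[0,0,0],"translation":[0,0,2],"fingers":0.0},{"delta_rot":[0,0,0],"translation":[0,0,2],"fingers":0.0},{"delta_rot":[0,0,0],"translation":[0,0,2],"fingers":0.0},{"delta_rot":[0,0,0],"translation":[0,0,2],"fingers":0.0}]' 50
python3 - <<'E'
from h import *
state();plan([.4722,.3886,.19],64)
E
```

```text
t: 2.45
position: [0.4728, 0.3894, 0.0461]
tool_rot: [[-0.0, 0.436, 0.9], [-0.001, 0.9, -0.436], [-1.0, -0.001, 0.0]]
contact_force: [-1.1, -0.5, 6.8]
finger_gap: 0.0087
t 2.45 pos [472.8, 389.4, 46.1] yawY 64.13 down [-0.0, -0.001, -1.0] F [-1.1, -0.5, 6.8] gap 8.7 q7 0.24
trans [-143.9, -1.1, -0.2] rot [0.002, 0.0, 0.001]
```

```bash
python3 -m crank '[{"delta_rot":[0,0,0],"translation":[-60,0,0],"fingers":0},{"delta_rot":[0,0,0],"translation":[-120,0,0],"fingers":0},{"delta_rot":[0,0,0],"translation":[-180,0,0],"fingers":0},{"delta_rot":[0,0,0],"translation":[-214,0,0],"fingers":0},{"delta_rot":[0,0,0],"translation":[-214,0,0],"fingers":0}]'
python3 - <<'E'
from h import *
state();plan([.665,.039,.26],77.5)
E
```

```text
t: 3.08
position: [0.4738, 0.3904, 0.2635]
tool_rot: [[0.004, 0.437, 0.9], [0.003, 0.9, -0.437], [-1.0, 0.005, 0.003]]
contact_force: [-0.5, 0.5, -2.1]
finger_gap: 0.008
t 3.08 pos [473.8, 390.4, 263.5] yawY 64.11 down [0.004, 0.003, -1.0] F [-0.5, 0.5, -2.1] gap 8.0 q7 0.3
trans [3.2, -232.7, 325.5] rot [-0.234, 0.003, -0.005]
```

```bash
python3 -m crank '[{"delta_rot":[-0.1,0,0],"translation":[0,-35,50],"fingers":0},{"delta_rot":[-0.2,0,0],"translation":[1,-70,100],"fingers":0},{"delta_rot":[-0.234,0,0],"translation":[2,-105,150],"fingers":0},{"delta_rot":[-0.234,0.003,-0.005],"translation":[3,-140,200],"fingers":0},{"delta_rot":[-0.234,0.003,-0.005],"translation":[3,-175,250],"fingers":0}]'
python3 - <<'E'
from h import *
state();plan([.665,.039,.26],77.5)
E
```

```text
t: 3.7
position: [0.6223, 0.1218, 0.2586]
tool_rot: [[-0.003, 0.216, 0.976], [-0.001, 0.976, -0.216], [-1.0, -0.001, -0.002]]
contact_force: [0.4, 0.6, -1.1]
finger_gap: 0.0081
t 3.7 pos [622.3, 121.8, 258.6] yawY 77.53 down [-0.003, -0.001, -1.0] F [0.4, 0.6, -1.1] gap 8.1 q7 1.03
trans [-1.4, -71.6, 59.5] rot [0.0, -0.002, 0.001]
```

```bash
python3 -m crank '[{"delta_rot":[0,0,0],"translation":[-1,-40,30],"fingers":0},{"delta_rot":[0,-0.002,0],"translation":[-1.4,-71.6,59.5],"fingers":0},{"delta_rot":[0,-0.002,0],"translation":[-1.4,-71.6,59.5],"fingers":0},{"delta_rot":[0,-0.002,0],"translation":[-1.4,-71.6,59.5],"fingers":0},{"delta_rot":[0,-0.002,0],"translation":[-1.4,-71.6,59.5],"fingers":0}]'
python3 - <<'E'
from h import *
state();snap("wrist","w3.png"); snap("side","s3.png")
E
```

```text
t: 4.32
position: [0.6643, 0.0407, 0.2595]
tool_rot: [[-0.002, 0.214, 0.977], [-0.001, 0.977, -0.214], [-1.0, -0.001, -0.002]]
contact_force: [0.3, 0.3, -1.4]
finger_gap: 0.0082
t 4.33 pos [664.3, 40.7, 259.5] yawY 77.66 down [-0.002, -0.001, -1.0] F [0.3, 0.3, -1.4] gap 8.2 q7 1.17
```

View pics/w3.png

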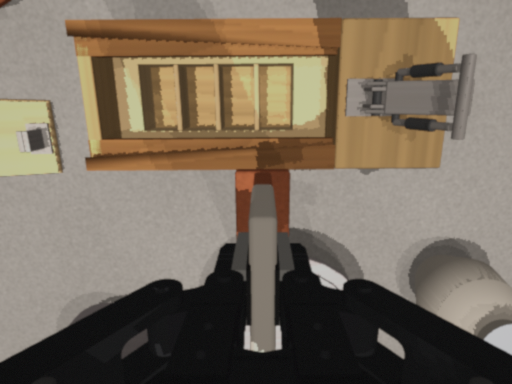

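View pics/s3.png

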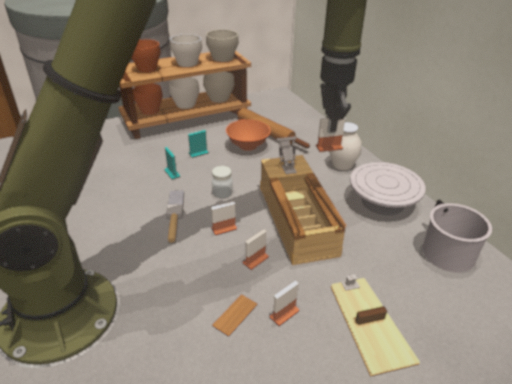

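The wrist view shows the case's mouth corners at (67,22) and (88,169), its block corners at (457,18) and (440,168), and the dividers at u≈180, 218 and 257. The latch is raised on the block at (430,97), with its bar at (465,95). The tile hangs upright between the fingers. I'll enlarge the case to get precise points.

```bash
python3 - <<'E'
import cv2
t=cv2.imread('pics/w3.png')
cv2.imwrite('pics/c3a.png',cv2.resize(t[5:185,55:255],None,fx=3.3,fy=3.3,interpolation=cv2.INTER_CUBIC))
cv2.imwrite('pics/c3b.png',cv2.resize(t[5:185,290:490],None,fx=3.3,fy=3.3,interpolation=cv2.INTER_CUBIC))
E
```

```text
(no output)
```

View pics/c3a.png

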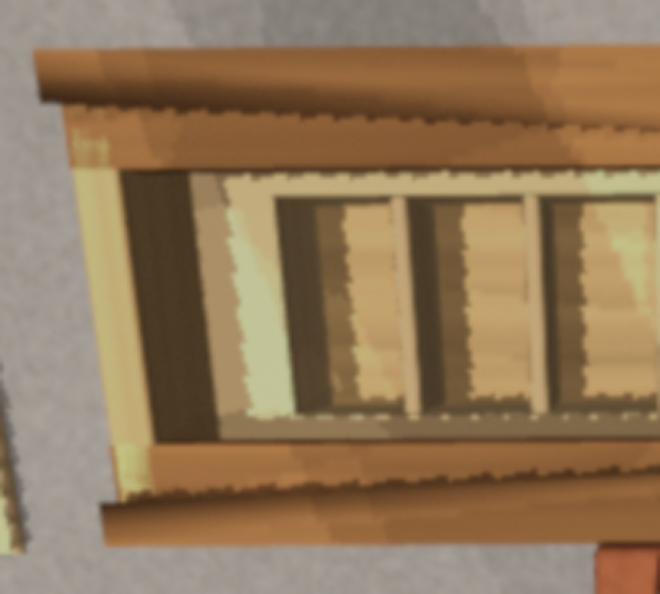

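View pics/c3b.png

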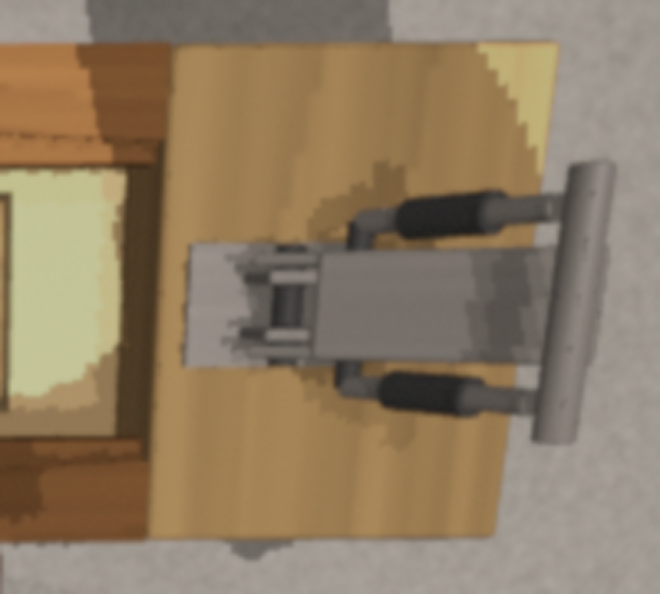

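```bash
python3 - <<'E'
from h import *
s=snap("wrist"); state()
A=lambda x,y:(55+x/3.3-.35,5+y/3.3-.35); B=lambda x,y:(290+x/3.3-.35,5+y/3.3-.35)
C=[(A(34,50),.103,(-111,61)),(A(104,547),.103,(-111,-61)),(B(557,43),.103,(202,61)),(B(493,538),.103,(202,-61)),(B(175,45),.103,(108,61)),(B(148,538),.103,(108,-61)),
(A(275,197),.048,(-75.5,32)),(A(295,413),.048,(-75.5,-32)),(A(400,197),.048,(-39,32)),(A(413,413),.048,(-39,-32)),(A(532,196),.048,(0,32)),(A(540,413),.048,(0,-32)),(B(8,194),.048,(75.5,32)),(B(6,411),.048,(75.5,-32))]
W=np.array([onz(s,*p,z)[:2]*1000 for p,z,_ in C]); M=np.array([m for *_,m in C],float)
for sel in [slice(0,14),slice(0,6),slice(6,14)]:
    w,m=W[sel],M[sel]; wc,mc=w.mean(0),m.mean(0)
    U,S,V=np.linalg.svd((m-mc).T@(w-wc)); R=(U@V).T; t=wc-R@mc
    print('origin',np.round(t,1),'yaw',round(np.degrees(np.arctan2(R[1,0],R[0,0])),2)); print(np.round((w-t)@R-m,1).tolist())
E
```

```text
t 4.47 pos [664.6, 40.2, 260.1] yawY 77.63 down [-0.001, -0.001, -1.0] F [0.7, -0.2, -1.4] gap 8.5 q7 1.17
origin [590.8  10.6] yaw 77.91
[[0.9, -0.5], [0.2, 0.1], [-2.1, -0.9], [-1.5, 0.8], [0.9, -0.7], [0.4, 1.3], [0.9, -0.6], [0.6, 0.9], [1.0, -0.8], [0.3, 0.7], [0.6, -0.8], [0.3, 0.5], [-1.5, -0.7], [-1.0, 0.6]]
origin [590.8  10.4] yaw 77.93
[[1.1, -0.4], [0.4, 0.2], [-1.9, -0.9], [-1.3, 0.7], [1.1, -0.8], [0.6, 1.3]]
origin [590.9  10.7] yaw 77.83
[[0.7, -0.7], [0.5, 0.8], [0.8, -0.8], [0.2, 0.7], [0.4, -0.7], [0.2, 0.5], [-1.7, -0.5], [-1.1, 0.8]]
```

```bash
python3 - <<'E'
from h import *
plan([.6031,.0678,.16],77.9)
E
```

```text
trans [100.1, 13.9, -66.0] rot [-0.005, -0.0, 0.001]
```

```bash
python3 -m crank '[{"delta_rot":[0,0,0],"translation":[0,14,-50],"fingers":0},{"delta_rot":[-0.005,0,0],"translation":[40,14,-66],"fingers":0},{"delta_rot":[-0.005,0,0],"translation":[80,13.9,-66],"fingers":0},{"delta_rot":[-0.005,0,0],"translation":[100,13.9,-66],"fingers":0},{"delta_rot":[-0.005,0,0],"translation":[100,13.9,-66],"fingers":0}]'
python3 - <<'E'
from h import *
snap("wrist","w4.png"); state()
E
```

```text
t: 5.1
position: [0.602, 0.0681, 0.1589]
tool_rot: [[-0.003, 0.209, 0.978], [-0.002, 0.978, -0.209], [-1.0, -0.002, -0.003]]
contact_force: [-0.6, 0.1, -0.2]
finger_gap: 0.0083
t 5.15 pos [602.9, 68.2, 160.2] yawY 77.96 down [-0.001, -0.001, -1.0] F [0.2, -0.3, -0.8] gap 8.3 q7 1.09
```

View pics/w4.png

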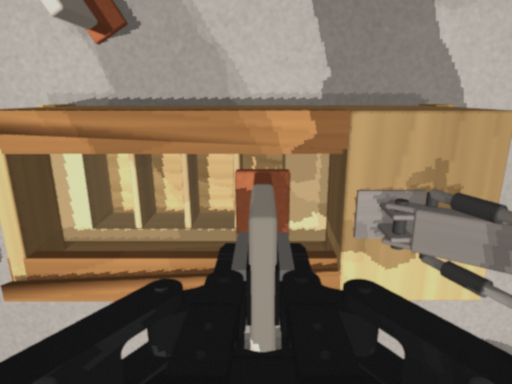

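```bash
python3 - <<'E'
import cv2
t=cv2.imread('pics/w4.png')
cv2.imwrite('pics/c4.png',cv2.resize(t[100:280,170:370],None,fx=3.3,fy=3.3,interpolation=cv2.INTER_CUBIC))
E
```

```text
(no output)
```

View pics/c4.png

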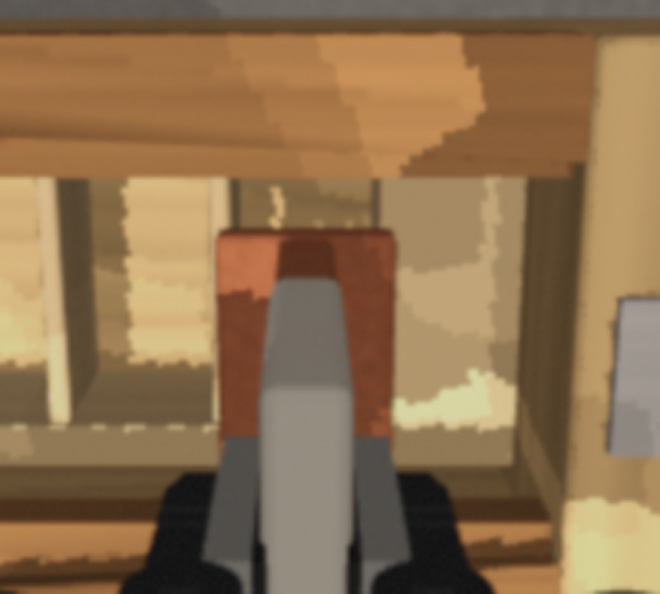

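```bash
python3 - <<'E'
from h import *
s=snap("wrist"); st=env.get_state(); state()
p0=np.array(st["position"])[:2]*1000; R=np.array(st["tool_rot"]); Y=R[:2,1];Z=R[:2,2]
A=lambda x,y:(170+x/3.3-.35,100+y/3.3-.35)
def rel(n,q,z):
    d=onz(s,*A(*q),z)[:2]*1000-p0; print(n,'toolY',round(d@Y,1),'toolZ',round(d@Z,1))
zb=st["position"][2]-.0453
rel('tile base TL',(217,233),zb+.008);rel('tile base TR',(394,233),zb+.008)
rel('slot L top',(231,180),.048);rel('slot R top',(379,180),.048)
rel('slot3 bottom corners -32',(212,424),.048);rel('slot2 div bottom',(60,424),.048)
rel('ledge +35',(300,178),.093); rel('frame -?',(400,428),.048); rel('ledge -35',(400,520),.093);rel('block x108',(597,40),.103);rel('rail outer +61',(200,33),.103)
E
```

```text
t 5.2 pos [603.6, 68.2, 161.0] yawY 77.94 down [0.001, -0.001, -1.0] F [0.3, 0.1, -1.4] gap 8.6 q7 1.09
tile base TL toolY -13.9 toolZ -31.1
tile base TR toolY 14.3 toolZ -31.1
slot L top toolY -16.7 toolZ -26.8
slot R top toolY 16.6 toolZ -26.7
slot3 bottom corners -32 toolY -22.3 toolZ 31.9
slot2 div bottom toolY -58.6 toolZ 31.9
ledge +35 toolY -0.9 toolZ -34.8
frame -? toolY 22.5 toolZ 33.0
ledge -35 toolY 19.1 toolZ 34.6
block x108 toolY 49.8 toolZ -60.1
rail outer +61 toolY -17.7 toolZ -61.4
```

```bash
python3 -m crank '[{"delta_rot":[0,0,0],"translation":[30,0,0.6],"fingers":0},{"delta_rot":[0,0,0],"translation":[60,0,0.6],"fingers":0},{"delta_rot":[0,0,0],"translation":[80,0,0.6],"fingers":0},{"delta_rot":[0,0,0],"translation":[95,0,0.6],"fingers":0},{"delta_rot":[0,0,0],"translation":[102,0,0.6],"fingers":0}]'
python3 - <<'E'
from h import *
state();plan([.6038,.068,.054],77.9)
E
```

```text
t: 5.82
position: [0.6064, 0.0684, 0.069]
tool_rot: [[0.009, 0.21, 0.978], [-0.001, 0.978, -0.21], [-1.0, 0.001, 0.01]]
contact_force: [-21.9, -5.2, 76.8]
finger_gap: 0.0082
t 5.83 pos [606.4, 68.4, 69.0] yawY 77.91 down [0.009, -0.001, -1.0] F [-21.9, -5.2, 76.8] gap 8.2 q7 1.06
trans [15.0, -0.9, -2.7] rot [0.0, 0.01, -0.001]
```

```bash
python3 - <<'E'
from h import *
snap("wrist","w5.png"); snap("side","s5.png"); state()
t=cv2.imread('pics/s5.png'); cv2.imwrite('pics/s5c.png',cv2.resize(t[90:270,220:380],None,fx=3.3,fy=3.3,interpolation=cv2.INTER_CUBIC))
E
```

```text
t 5.92 pos [606.7, 68.3, 68.5] yawY 77.9 down [0.01, -0.001, -1.0] F [-19.5, -3.6, 62.5] gap 8.1 q7 1.06
```

View pics/w5.png

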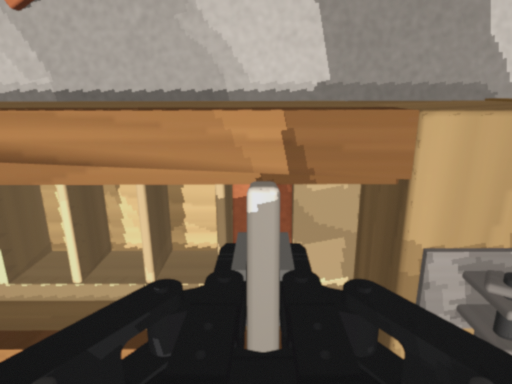

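View pics/s5c.png

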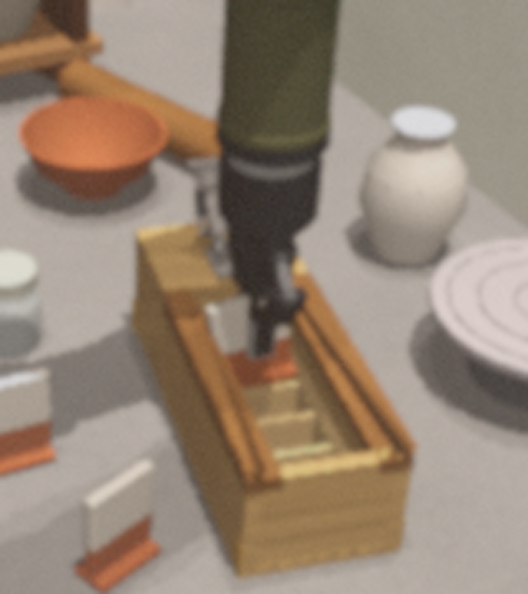

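The tile caught on the compartment frame and slid up in the grip. I'll raise it clear and measure again.

```bash
python3 -m crank '[{"delta_rot":[0,0,0],"translation":[-15,0,-3],"fingers":0},{"delta_rot":[0,-0.01,0],"translation":[-50,0,-3],"fingers":0},{"delta_rot":[0,-0.01,0],"translation":[-72,0,-3],"fingers":0},{"delta_rot":[0,-0.01,0],"translation":[-72,0,-3],"fingers":0},{"delta_rot":[0,-0.01,0],"translation":[-72,0,-3],"fingers":0}]' 
python3 - <<'E'
from h import *
snap("wrist","w6.png"); state()
t=cv2.imread('pics/w6.png')
cv2.imwrite('pics/c6.png',cv2.resize(t[100:360,170:370],None,fx=2.3,fy=2.3,interpolation=cv2.INTER_CUBIC))
E
```

```text
t: 6.55
position: [0.6029, 0.0689, 0.1402]
tool_rot: [[0.019, 0.21, 0.978], [-0.003, 0.978, -0.21], [-1.0, 0.001, 0.02]]
contact_force: [-0.2, -0.3, -1.2]
finger_gap: 0.0087
t 6.6 pos [602.6, 68.9, 139.6] yawY 77.9 down [0.018, -0.003, -1.0] F [0.2, -0.3, -0.1] gap 8.2 q7 1.07
```

View pics/c6.png

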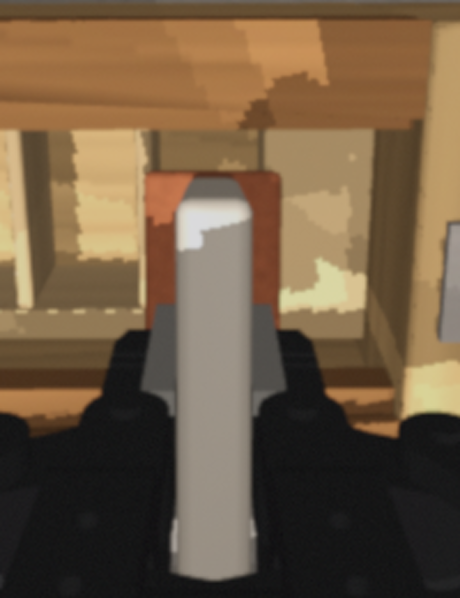

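```bash
python3 -m crank '[{"delta_rot":[0,0.02,-0.002],"translation":[0,0,0],"fingers":0},{"delta_rot":[0,0.02,-0.002],"translation":[0,0,0],"fingers":0},{"delta_rot":[0,0.02,-0.002],"translation":[0,0,0],"fingers":0}]' 
python3 - <<'E'
from h import *
snap("wrist","w7.png"); state()
t=cv2.imread('pics/w7.png')
cv2.imwrite('pics/c7.png',cv2.resize(t[110:260,200:340],None,fx=4,fy=4,interpolation=cv2.INTER_CUBIC))
E
```

```text
t: 6.98
position: [0.6025, 0.0689, 0.1391]
tool_rot: [[-0.002, 0.21, 0.978], [-0.001, 0.978, -0.21], [-1.0, -0.002, -0.002]]
contact_force: [1.2, 0.4, -1.2]
finger_gap: 0.0079
t 7.03 pos [602.5, 68.9, 139.3] yawY 77.89 down [-0.002, -0.001, -1.0] F [0.0, -0.2, -0.7] gap 8.3 q7 1.08
```

View pics/c7.png

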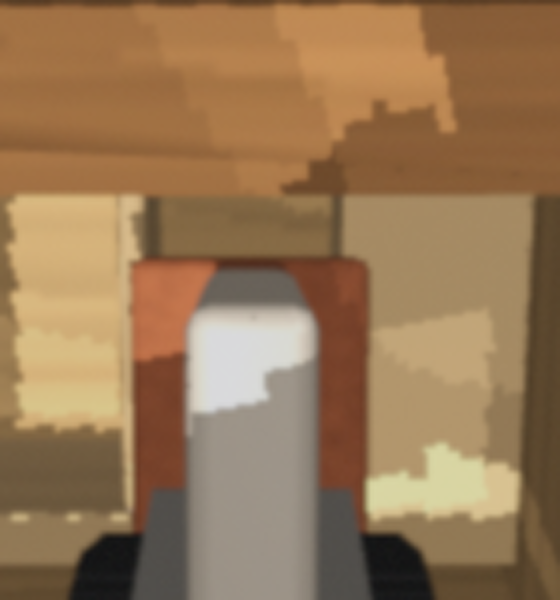

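```bash
cat >> h.py <<'E'
class Rel:
    def __init__(s,A): 
        s.s=snap("wrist"); st=env.get_state(); s.p=np.array(st["position"]); R=np.array(st["tool_rot"]); s.Y=R[:2,1];s.Z=R[:2,2];s.A=A; state()
    def __call__(s,n,q,z):
        d=(onz(s.s,*s.A(*q),z)[:2]-s.p[:2])*1000; print(n,'Y',round(float(d@s.Y),1),'Z',round(float(d@s.Z),1))
E
python3 - <<'E'
from h import *
r=Rel(lambda x,y:(200+x/4-.37,110+y/4-.37))
for h in (.020,.025): 
  zb=r.p[2]-h+.008
  r('TL',(133,262),zb);r('TR',(367,262),zb)
r('L',(152,220),.048);r('R',(338,220),.048);r('-32',(60,517),.048);r('-32',(500,517),.048);r('+35',(60,194),.093);r('+35',(500,194),.093);r('+61',(300,3),.103);r('ledge-35',(30,566),.093)
E
```

```text
t 7.08 pos [602.5, 68.9, 139.4] yawY 77.9 down [-0.002, -0.001, -1.0] F [0.7, 0.1, -0.9] gap 8.4 q7 1.08
TL Y -13.0 Z -33.7
TR Y 13.6 Z -33.6
TL Y -13.5 Z -32.5
TR Y 14.1 Z -32.5
L Y -16.7 Z -22.6
R Y 15.2 Z -22.6
-32 Y -34.6 Z 32.4
-32 Y 45.5 Z 32.5
+35 Y -25.9 Z -35.3
+35 Y 34.6 Z -35.2
+61 Y 6.6 Z -61.3
ledge-35 Y -32.5 Z 20.6
```

```bash
python3 -m crank '[{"delta_rot":[0,0,0],"translation":[15,-1,2.7],"fingers":0},{"delta_rot":[0,0,0],"translation":[30,-1,2.7],"fingers":0},{"delta_rot":[0,0,0],"translation":[45,-1,2.7],"fingers":0},{"delta_rot":[0,0,0],"translation":[50,-1,2.7],"fingers":0},{"delta_rot":[0,0,0],"translation":[50,-1,2.7],"fingers":0}]' >/dev/null
python3 - <<'E'
from h import *
state();snap("wrist","w8.png")
t=cv2.imread('pics/w8.png')
cv2.imwrite('pics/c8.png',cv2.resize(t[110:310,180:340],None,fx=3,fy=3,interpolation=cv2.INTER_CUBIC))
E
```

```text
t 7.7 pos [604.6, 67.4, 88.9] yawY 77.9 down [-0.003, -0.001, -1.0] F [-0.2, -0.2, -0.8] gap 8.2 q7 1.07
```

View pics/c8.png

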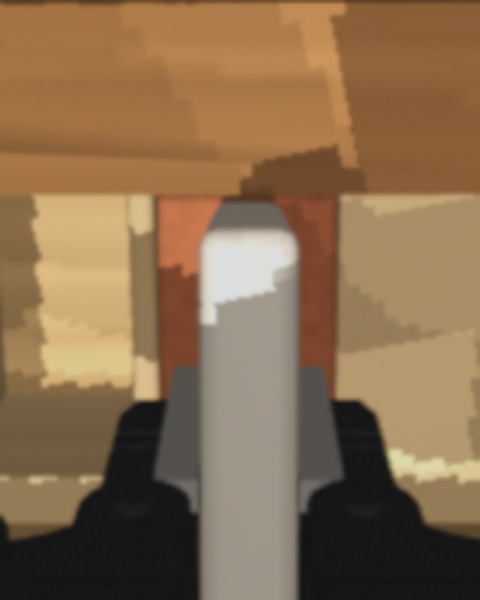

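```bash
python3 -m crank '[{"delta_rot":[0,0,0],"translation":[10,0,0],"fingers":0},{"delta_rot":[0,0,0],"translation":[18,0,0],"fingers":0},{"delta_rot":[0,0,0],"translation":[22,0,0],"fingers":0},{"delta_rot":[0,0,0],"translation":[22,0,0],"fingers":0}]'

```

```text
t: 8.25
position: [0.6064, 0.0672, 0.0695]
tool_rot: [[0.002, 0.21, 0.978], [-0.001, 0.978, -0.21], [-1.0, -0.001, 0.002]]
contact_force: [-1.8, -2.3, 15.1]
finger_gap: 0.0082
```

```bash
python3 - <<'E'
from h import *
state(); st=env.get_state(); R=np.array(st["tool_rot"]); print('tq tool',np.round(R.T@np.array(st["ft_torque"]),2),'F tool',np.round(R.T@np.array(st["contact_force"]),2))
snap("wrist","w9.png"); t=cv2.imread('pics/w9.png')
cv2.imwrite('pics/c9.png',cv2.resize(t[110:310,180:360],None,fx=3,fy=3,interpolation=cv2.INTER_CUBIC))
E
```

```text
t 8.25 pos [606.4, 67.2, 69.5] yawY 77.88 down [0.002, -0.001, -1.0] F [-1.8, -2.3, 15.1] gap 8.2 q7 1.06
tq tool [ 0.01  0.15 -0.37] F tool [-15.07  -2.61  -1.26]
```

View pics/c9.png

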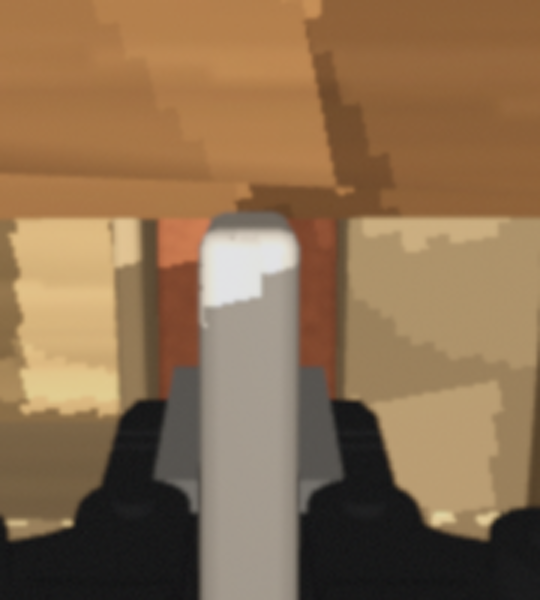

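```bash
python3 -m crank '[{"delta_rot":[0,0,0],"translation":[-15,0,0],"fingers":0},{"delta_rot":[0,0,0],"translation":[-45,0,0],"fingers":0},{"delta_rot":[0,0,0],"translation":[-60,0,0],"fingers":0},{"delta_rot":[0,0,0],"translation":[-60,0,0],"fingers":0}]'
python3 - <<'E'
from h import *
state()
snap("side","s10.png"); t=cv2.imread('pics/s10.png')
cv2.imwrite('pics/s10c.png',cv2.resize(t[110:260,240:380],None,fx=4,fy=4,interpolation=cv2.INTER_CUBIC))
E
```

```text
t: 8.8
position: [0.6067, 0.0674, 0.1305]
tool_rot: [[0.004, 0.21, 0.978], [-0.001, 0.978, -0.21], [-1.0, -0.0, 0.004]]
contact_force: [0.7, -0.1, -1.7]
finger_gap: 0.0083
t 8.8 pos [606.7, 67.4, 130.5] yawY 77.88 down [0.004, -0.001, -1.0] F [0.7, -0.1, -1.7] gap 8.3 q7 1.08
```

View pics/s10c.png

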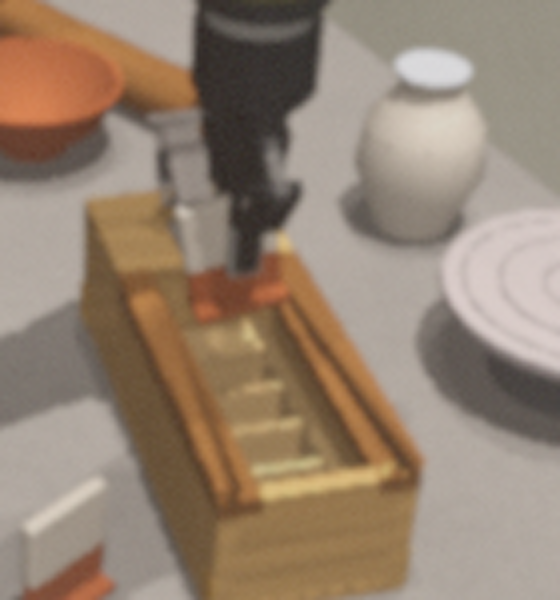

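```bash
python3 - <<'E'
from h import *
s=snap("side"); st=env.get_state(); state(); p=np.array(st["position"]);R=np.array(st["tool_rot"])
t=cv2.resize(s["image"][140:200,280:325],None,fx=11,fy=11,interpolation=cv2.INTER_CUBIC); cv2.imwrite('pics/s11.png',t)
for h in (.046,.030,.021):
  for Y in (-.015,):
    for Z in (-.03,.03):
      for x in (0,.008): 
        q=p+R@np.array([h-x,Y,Z]); u=proj(s,q); print(h,Z,x,np.round((u-[280,140]+.5)*11))
for x in(-39,0,39,61):pass
E
```

```text
t 8.9 pos [605.7, 67.2, 128.8] yawY 77.88 down [0.001, -0.001, -1.0] F [-0.2, -0.0, -1.0] gap 8.4 q7 1.08
0.046 -0.03 0 [101. 630.]
0.046 -0.03 0.008 [103. 602.]
0.046 0.03 0 [347. 596.]
0.046 0.03 0.008 [350. 568.]
0.03 -0.03 0 [104. 574.]
0.03 -0.03 0.008 [106. 546.]
0.03 0.03 0 [353. 541.]
0.03 0.03 0.008 [356. 513.]
0.021 -0.03 0 [107. 543.]
0.021 -0.03 0.008 [108. 514.]
0.021 0.03 0 [356. 509.]
0.021 0.03 0.008 [359. 481.]
```

View pics/s11.png

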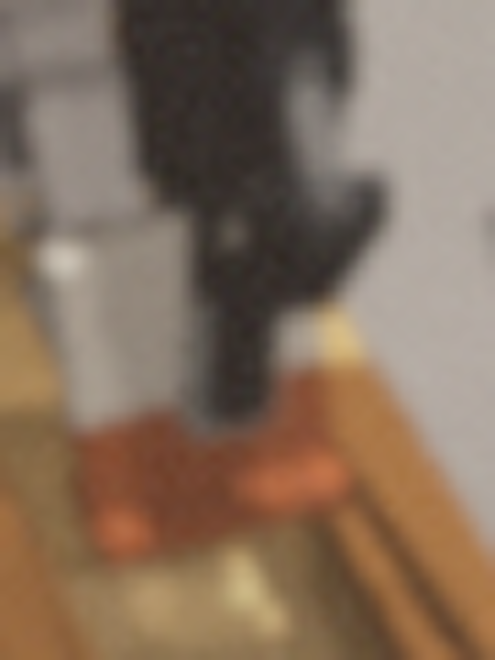

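```bash
python3 - <<'E'
from h import *
plan([.475,.03,.16],77.9)
E
python3 -m crank '[{"delta_rot":[0,0,0],"translation":[-32,0,0],"fingers":0},{"delta_rot":[0,0,0],"translation":[-32,-15,-50],"fingers":0},{"delta_rot":[0,0,0],"translation":[-32,-63,-100],"fingers":0},{"delta_rot":[0,0,0],"translation":[-32,-63,-120],"fingers":0},{"delta_rot":[0,0,0],"translation":[-32,-63,-120],"fingers":0}]' >/dev/null
python3 - <<'E'
from h import *
state();plan([.475,.03,.029],77.9)
E
```

```text
trans [-31.3, -63.8, -119.9] rot [-0.0, 0.001, 0.001]
t 9.53 pos [472.7, 30.4, 160.0] yawY 77.86 down [-0.002, -0.002, -1.0] F [0.6, -0.2, -0.5] gap 8.2 q7 1.13
trans [131.0, 0.4, 2.6] rot [-0.001, -0.002, 0.002]
```

```bash
python3 -m crank '[{"delta_rot":[0,0,0],"translation":[50,0,2],"fingers":0},{"delta_rot":[0,0,0],"translation":[90,0,2],"fingers":0},{"delta_rot":[0,0,0],"translation":[120,0,2],"fingers":0},{"delta_rot":[0,0,0],"translation":[130,0,2],"fingers":0},{"delta_rot":[0,0,0],"translation":[131,0,2],"fingers":0}]' >/dev/null
python3 -m crank '[{"delta_rot":[0,0,0],"translation":[1,0,0],"fingers":0.25},{"delta_rot":[0,0,0],"translation":[1,0,0],"fingers":0.25},{"delta_rot":[0,0,0],"translation":[1,0,0],"fingers":0.4},{"delta_rot":[0,0,0],"translation":[-20,0,0],"fingers":0.4},{"delta_rot":[0,0,0],"translation":[-20,0,0],"fingers":0.4}]'
python3 - <<'E'
from h import *
state();s=snap("wrist","w12.png"); tile_meas(s,180,130,340,300,'m12.png')
E
```

```text
t: 10.78
position: [0.4775, 0.0296, 0.0501]
tool_rot: [[0.003, 0.211, 0.978], [-0.002, 0.978, -0.211], [-1.0, -0.001, 0.003]]
contact_force: [0.7, -0.3, -0.5]
finger_gap: 0.0343
t 10.78 pos [477.5, 29.6, 50.1] yawY 77.84 down [0.003, -0.002, -1.0] F [0.7, -0.3, -0.5] gap 34.3 q7 1.06
base c [469.5  15.6] size [60.7 58.9] ang 77.8 77.77755737304688
white c [426.3  49.1] size [20.8  8.4] ang 77.8
```

View pics/w12.png

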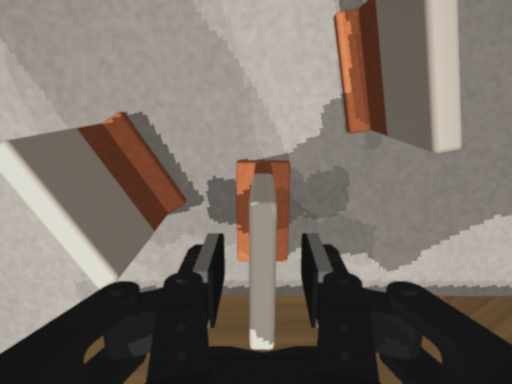

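```bash
python3 - <<'E'
from h import *
s=snap("wrist"); tile_meas(s,226,145,298,275,'m12.png');state();plan([.475,.03,.046],77.9)
E
```

```text
base c [472.6  30.9] size [29.4 59.3] ang 77.4 77.36298370361328
white c [462.5  23.9] size [ 7.9 11.7] ang 77.1
t 10.88 pos [476.8, 29.4, 49.0] yawY 77.84 down [0.001, -0.002, -1.0] F [-0.0, -0.5, -0.3] gap 34.2 q7 1.06
trans [3.0, 0.2, -1.9] rot [-0.001, 0.001, 0.002]
```

View pics/m12.png

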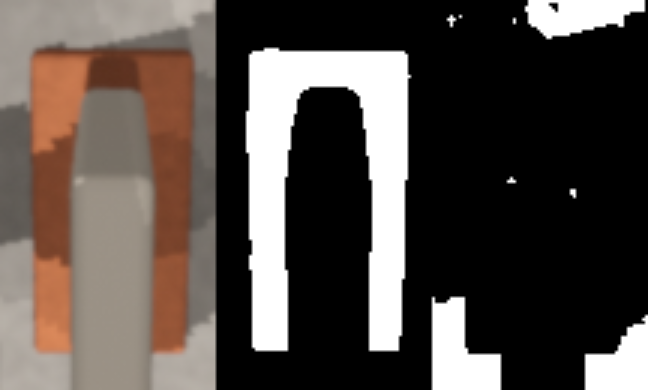

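```bash
python3 -m crank '[{"delta_rot":[0.006,0,0],"translation":[3,0.6,-4.4],"fingers":0.4},{"delta_rot":[0.006,0.001,0.002],"translation":[3,0.6,-4.4],"fingers":0.4},{"delta_rot":[0.006,0.001,0.002],"translation":[3,0.6,-4.4],"fingers":0.4},{"delta_rot":[0.006,0.001,0.002],"translation":[3,0.6,-4.4],"fingers":0.2}]' 80 >/dev/null
python3 - <<'E'
from h import *
state()
E
python3 -m crank '[{"delta_rot":[0,0,0],"translation":[0,0,0],"fingers":0},{"delta_rot":[0,0,0],"translation":[0,0,0],"fingers":0},{"delta_rot":[0,0,0],"translation":[0,0,0],"fingers":0}]' 80 >/dev/null
python3 - <<'E'
from h import *
state()
E

```

```text
t 11.38 pos [472.6, 30.9, 45.9] yawY 77.5 down [0.0, -0.0, -1.0] F [0.9, 0.2, 0.5] gap 17.5 q7 1.05
t 11.75 pos [472.8, 30.9, 46.0] yawY 77.5 down [0.001, -0.0, -1.0] F [-0.2, 0.7, 2.8] gap 7.9 q7 1.05
```

```bash
python3 -m crank '[{"delta_rot":[0,0,0],"translation":[-60,0,0],"fingers":0},{"delta_rot":[0,0,0],"translation":[-119,0,0],"fingers":0},{"delta_rot":[-0.007,0,0],"translation":[-119,30,50],"fingers":0},{"delta_rot":[-0.007,0,0],"translation":[-119,63,100],"fingers":0},{"delta_rot":[-0.007,0,0],"translation":[-119,64,118],"fingers":0}]' >/dev/null
python3 - <<'E'
from h import *
state();plan([.6031,.0678,.16],77.9)
E

```

```text
t 12.38 pos [604.2, 70.5, 164.8] yawY 78.05 down [0.002, 0.002, -1.0] F [-1.6, -1.1, -1.6] gap 7.9 q7 1.08
trans [4.8, -2.9, -0.6] rot [0.003, 0.002, -0.002]
```

```bash
python3 -m crank '[{"delta_rot":[0.003,0.002,-0.002],"translation":[5,-2.9,-0.6],"fingers":0},{"delta_rot":[0.003,0.002,-0.002],"translation":[5,-2.9,-0.6],"fingers":0},{"delta_rot":[0.003,0.002,-0.002],"translation":[5,-2.9,-0.6],"fingers":0},{"delta_rot":[0.003,0.002,-0.002],"translation":[5,-2.9,-0.6],"fingers":0}]' >/dev/null
python3 - <<'E'
from h import *
state();plan([.6031,.0678,.16],77.9)
snap("wrist","w13.png"); snap("side","s13.png")
t=cv2.imread('pics/w13.png')
cv2.imwrite('pics/c13.png',cv2.resize(t[110:260,200:340],None,fx=4,fy=4,interpolation=cv2.INTER_CUBIC))
t=cv2.imread('pics/s13.png');cv2.imwrite('pics/s13c.png',cv2.resize(t[130:205,270:340],None,fx=7,fy=7,interpolation=cv2.INTER_CUBIC))
E

```

```text
t 12.88 pos [602.6, 67.7, 160.1] yawY 77.88 down [-0.0, 0.0, -1.0] F [0.2, -0.9, -0.8] gap 8.1 q7 1.08
trans [0.1, 0.2, 0.5] rot [-0.0, -0.0, -0.0]
```

View pics/c13.png

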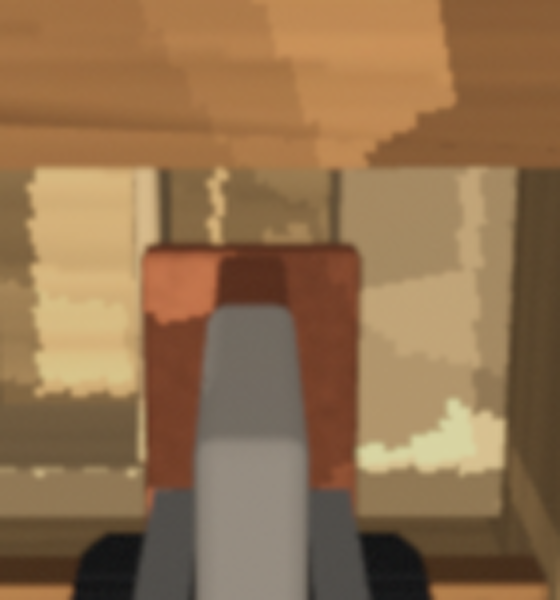

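View pics/s13c.png

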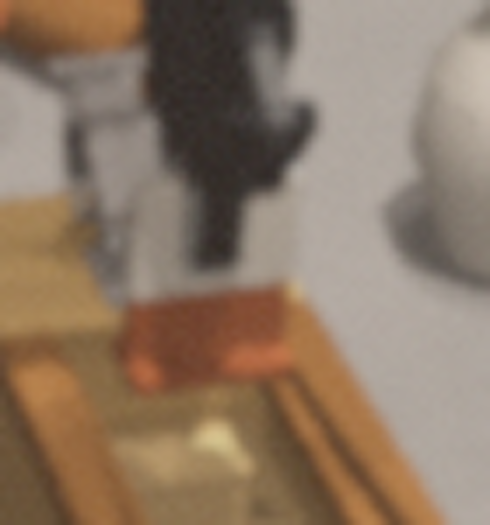

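```bash
python3 - <<'E'
from h import *
r=Rel(lambda x,y:(200+x/4-.37,110+y/4-.37))
zb=r.p[2]-.046+.008
r('TL',(144,249),zb);r('TR',(358,249),zb)
r('L',(159,210),.048);r('R',(340,210),.048);r('-32',(60,468),.048);r('-32',(450,470),.048);r('+35',(60,167),.093);r('+35',(500,167),.093);r('rail-35',(60,580),.093)
E

```

```text
t 13.03 pos [602.9, 67.8, 160.1] yawY 77.88 down [0.0, 0.0, -1.0] F [-0.5, 0.0, -1.5] gap 7.8 q7 1.08
TL Y -13.8 Z -29.4
TR Y 14.7 Z -29.3
L Y -16.7 Z -20.2
R Y 17.0 Z -20.1
-32 Y -37.2 Z 31.2
-32 Y 39.5 Z 31.8
+35 Y -28.6 Z -35.6
+35 Y 38.3 Z -35.5
rail-35 Y -31.3 Z 33.2
```

```bash
python3 -m crank '[{"delta_rot":[0,0,0],"translation":[20,-0.2,-0.7],"fingers":0},{"delta_rot":[0,0,0],"translation":[40,-0.2,-0.7],"fingers":0},{"delta_rot":[0,0,0],"translation":[57,-0.2,-0.7],"fingers":0},{"delta_rot":[0,0,0],"translation":[58,-0.2,-0.7],"fingers":0},{"delta_rot":[0,0,0],"translation":[58,-0.2,-0.7],"fingers":0}]' >/dev/null
python3 - <<'E'
from h import *
state();plan([.6024,.0678,.1],77.9)
E

```

```text
t 13.65 pos [602.5, 67.8, 102.5] yawY 77.88 down [0.001, 0.0, -1.0] F [-0.7, -0.5, -0.4] gap 7.7 q7 1.06
trans [2.5, -0.1, -0.1] rot [-0.0, 0.001, -0.001]
```

```bash
python3 -m crank '[{"delta_rot":[0,0,0],"translation":[3,0,0],"fingers":0},{"delta_rot":[0,0,0],"translation":[6,0,0],"fingers":0},{"delta_rot":[0,0,0],"translation":[10,0,0],"fingers":0},{"delta_rot":[0,0,0],"translation":[14,0,0],"fingers":0},{"delta_rot":[0,0,0],"translation":[18,0,0],"fingers":0}]'
```

```text
t: 14.28
position: [0.6025, 0.0678, 0.0842]
tool_rot: [[0.001, 0.21, 0.978], [0.0, 0.978, -0.21], [-1.0, 0.0, 0.0]]
contact_force: [-0.5, 0.6, -1.6]
finger_gap: 0.0077
```

In the slot (bottom at about 38 mm, below the divider tops). I'll continue to the floor at TCP z ≈ 54.

```bash
python3 -m crank '[{"delta_rot":[0,0,0],"translation":[8,0,0],"fingers":0},{"delta_rot":[0,0,0],"translation":[16,0,0],"fingers":0},{"delta_rot":[0,0,0],"translation":[23,0,0],"fingers":0},{"delta_rot":[0,0,0],"translation":[28,0,0],"fingers":0},{"delta_rot":[0,0,0],"translation":[30.5,0,0],"fingers":0}]'
python3 -m crank '[{"delta_rot":[0,0,0],"translation":[0,0,0],"fingers":0.17},{"delta_rot":[0,0,0],"translation":[0,0,0],"fingers":0.17},{"delta_rot":[0,0,0],"translation":[0,0,0],"fingers":0.17},{"delta_rot":[0,0,0],"translation":[-20,0,0],"fingers":0.17},{"delta_rot":[0,0,0],"translation":[-70,0,0],"fingers":0.17}]'
```

```text
t: 14.9
position: [0.6023, 0.0678, 0.0541]
tool_rot: [[0.0, 0.21, 0.978], [0.0, 0.978, -0.21], [-1.0, 0.0, -0.0]]
contact_force: [-7.0, -0.1, 21.5]
finger_gap: 0.0076
t: 15.52
position: [0.6007, 0.0675, 0.1226]
tool_rot: [[-0.005, 0.21, 0.978], [-0.0, 0.978, -0.21], [-1.0, -0.001, -0.005]]
contact_force: [1.4, 0.3, 0.8]
finger_gap: 0.0146
```

```bash
python3 - <<'E'
from h import *
state();plan([.410,.1,.2],88.4)
snap("wrist","w14.png")
E
```

```text
t 15.53 pos [600.7, 67.5, 122.6] yawY 77.88 down [-0.005, -0.0, -1.0] F [1.4, 0.3, 0.8] gap 14.6 q7 1.07
trans [-76.4, -8.4, -193.7] rot [-0.184, -0.005, 0.001]
```

View pics/w14.png

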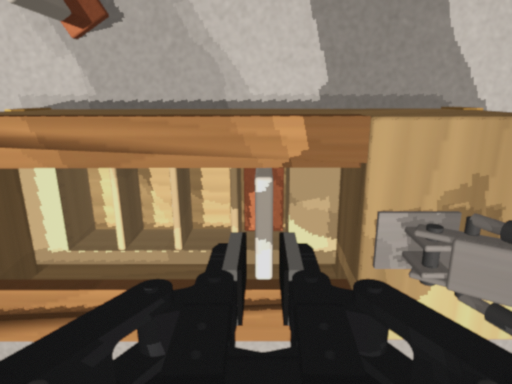

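```bash
python3 -m crank '[{"delta_rot":[-0.05,0,0],"translation":[-60,0,0],"fingers":0.17},{"delta_rot":[-0.184,-0.005,0],"translation":[-80,-3,-55],"fingers":0.4},{"delta_rot":[-0.184,-0.005,0],"translation":[-80,-8,-115],"fingers":0.4},{"delta_rot":[-0.184,-0.005,0],"translation":[-78,-8.4,-175],"fingers":0.4},{"delta_rot":[-0.184,-0.005,0],"translation":[-76,-8.4,-194],"fingers":0.4}]' >/dev/null
python3 -m crank '[{"delta_rot":[0,0,0],"translation":[0,0,0],"fingers":0.4}]'
python3 - <<'E'
from h import *
state();s=snap("wrist","w15.png"); tile_meas(s,200,70,330,240,'m15.png')
E
```

```text
t: 16.32
position: [0.4086, 0.1013, 0.2063]
tool_rot: [[0.012, 0.025, 1.0], [-0.0, 1.0, -0.025], [-1.0, 0.0, 0.012]]
contact_force: [1.0, 0.7, 0.4]
finger_gap: 0.0345
t 16.32 pos [408.6, 101.3, 206.3] yawY 88.59 down [0.012, -0.0, -1.0] F [1.0, 0.7, 0.4] gap 34.5 q7 1.13
base c [409.4 101. ] size [29.  59.4] ang 89.1 89.14693450927734
white c [421.1 100.8] size [ 9.1 37.3] ang 88.5
```

View pics/w15.png

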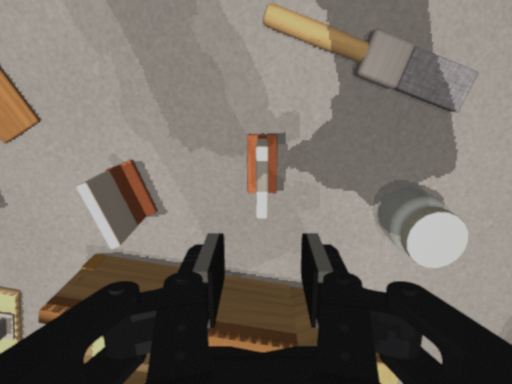

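View pics/m15.png

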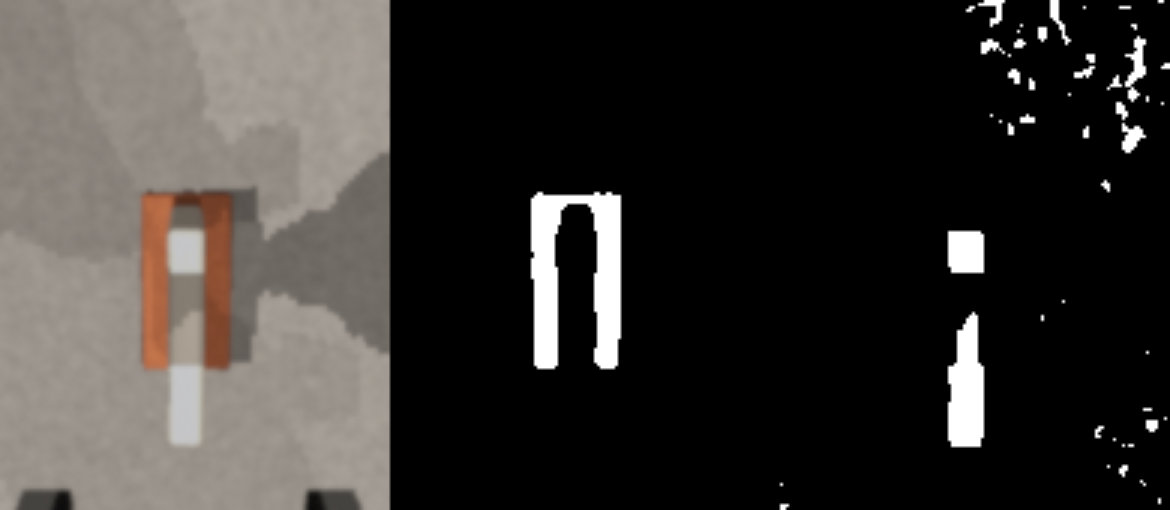

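```bash
python3 - <<'E'
from h import *
state();plan([.4094,.101,.06],88.9)
E
```

```text
t 16.38 pos [409.4, 101.2, 206.3] yawY 88.56 down [0.013, -0.0, -1.0] F [-0.1, -0.1, 0.2] gap 34.3 q7 1.13
trans [146.3, -0.2, -1.8] rot [-0.006, 0.013, -0.0]
```

```bash
python3 -m crank '[{"delta_rot":[-0.006,0.013,0],"translation":[50,0,-1.8],"fingers":0.4},{"delta_rot":[-0.006,0.013,0],"translation":[100,-0.2,-1.8],"fingers":0.4},{"delta_rot":[-0.006,0.013,0],"translation":[135,-0.2,-1.8],"fingers":0.4},{"delta_rot":[-0.006,0.013,0],"translation":[146,-0.2,-1.8],"fingers":0.4},{"delta_rot":[-0.006,0.013,0],"translation":[146,-0.2,-1.8],"fingers":0.4}]' >/dev/null
python3 - <<'E'
from h import *
state();s=snap("wrist","w16.png"); tile_meas(s,215,130,310,300,'m16.png');plan([.4094,.101,.046],88.9)
E
```

```text
t 17.0 pos [410.1, 101.0, 60.1] yawY 88.89 down [-0.001, -0.0, -1.0] F [-0.0, -0.5, -0.4] gap 34.0 q7 0.99
base c [409.2 101.1] size [29.6 59.6] ang 88.8 88.80963134765625
white c [383.6  99.8] size [4.5 7.1] ang 88.3
trans [14.8, -0.2, -1.0] rot [-0.0, 0.0, -0.0]
```

View pics/m16.png

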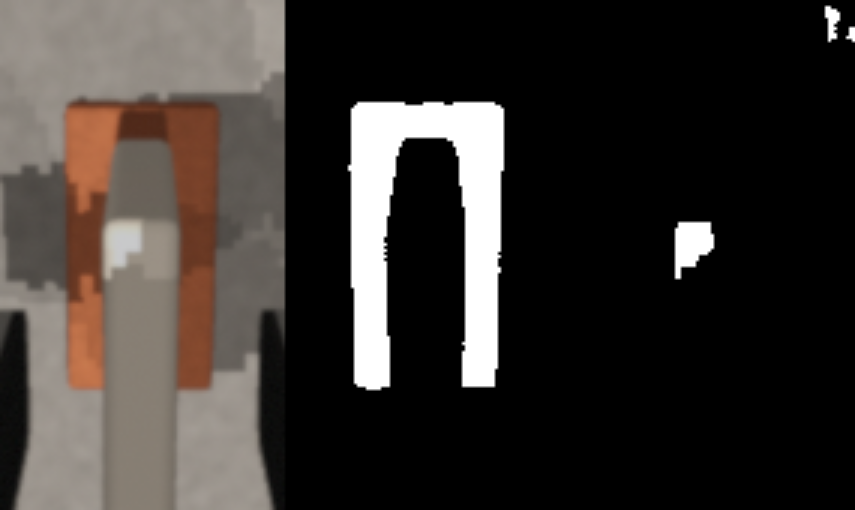

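```bash
python3 -m crank '[{"delta_rot":[0,0,0],"translation":[10,0,-1],"fingers":0.4},{"delta_rot":[0,0,0],"translation":[14.5,0,-1],"fingers":0.4},{"delta_rot":[0,0,0],"translation":[14.5,0,-1],"fingers":0.3},{"delta_rot":[0,0,0],"translation":[14.5,0,-1],"fingers":0},{"delta_rot":[0,0,0],"translation":[14.5,0,-1],"fingers":0}]' 80 >/dev/null
python3 -m crank '[{"delta_rot":[0,0,0],"translation":[0,0,0],"fingers":0},{"delta_rot":[0,0,0],"translation":[0,0,0],"fingers":0}]'
python3 - <<'E'
from h import *
state();plan([.4094,.101,.165],88.9)
E
```

```text
t: 17.92
position: [0.4095, 0.1012, 0.0465]
tool_rot: [[0.001, 0.019, 1.0], [0.0, 1.0, -0.019], [-1.0, 0.0, 0.001]]
contact_force: [0.2, 0.9, 0.1]
finger_gap: 0.0078
t 17.93 pos [409.5, 101.2, 46.5] yawY 88.89 down [0.001, 0.0, -1.0] F [0.2, 0.9, 0.1] gap 7.8 q7 0.98
trans [-118.5, -0.2, -0.0] rot [-0.0, 0.001, -0.0]
```

```bash
python3 -m crank '[{"delta_rot":[0,0,0],"translation":[-55,0,0],"fingers":0},{"delta_rot":[0,0,0],"translation":[-115,0,0],"fingers":0},{"delta_rot":[0.1,0,0],"translation":[-119,0,30],"fingers":0},{"delta_rot":[0.18,0,0],"translation":[-119,-25,70],"fingers":0},{"delta_rot":[0.192,0,0],"translation":[-119,-50,110],"fingers":0}]' >/dev/null
python3 - <<'E'
from h import *
state();plan([.5942,.0297,.165],77.9)
E
```

```text
t 18.55 pos [519.4, 48.6, 165.9] yawY 77.87 down [0.001, 0.0, -1.0] F [0.0, 0.2, -2.3] gap 8.1 q7 1.07
trans [1.0, -2.8, 77.1] rot [-0.001, 0.001, -0.001]
```

```bash
python3 -m crank '[{"delta_rot":[0,0,0],"translation":[1,-2.8,40],"fingers":0},{"delta_rot":[0,0,0],"translation":[1,-2.8,70],"fingers":0},{"delta_rot":[0,0,0],"translation":[4,-2.8,77],"fingers":0},{"delta_rot":[0,0,0],"translation":[6,-2.8,77],"fingers":0},{"delta_rot":[0,0,0],"translation":[6,-2.8,77],"fingers":0}]' >/dev/null
python3 - <<'E'
from h import *
state();plan([.5942,.0297,.16],77.9)
snap("wrist","w17.png")
t=cv2.imread('pics/w17.png')
cv2.imwrite('pics/c17.png',cv2.resize(t[110:260,200:340],None,fx=4,fy=4,interpolation=cv2.INTER_CUBIC))
E

```

```text
t 19.18 pos [592.7, 30.2, 159.7] yawY 77.93 down [-0.0, 0.0, -1.0] F [0.8, 0.8, -1.1] gap 8.3 q7 1.12
trans [-0.3, -0.2, 1.6] rot [0.001, -0.0, -0.0]
```

View pics/c17.png

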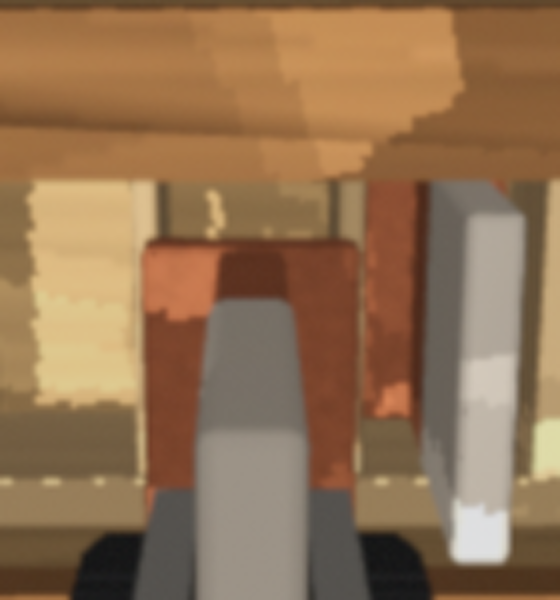

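```bash
python3 -m crank '[{"delta_rot":[0,0,0],"translation":[20,-0.2,1.5],"fingers":0},{"delta_rot":[0,0,0],"translation":[40,-0.2,1.5],"fingers":0},{"delta_rot":[0,0,0],"translation":[57,-0.2,1.5],"fingers":0},{"delta_rot":[0,0,0],"translation":[58,-0.2,1.5],"fingers":0},{"delta_rot":[0,0,0],"translation":[58,-0.2,1.5],"fingers":0}]' >/dev/null
python3 - <<'E'
from h import *
state();plan([.594,.0298,.1],77.9)
E

```

```text
t 19.85 pos [594.6, 29.8, 102.6] yawY 77.93 down [0.001, 0.0, -1.0] F [0.7, -0.9, -0.9] gap 8.1 q7 1.1
trans [2.6, -0.2, -0.6] rot [0.001, 0.001, -0.001]
```

```bash
python3 -m crank '[{"delta_rot":[0,0,0],"translation":[3,-0.2,-0.5],"fingers":0},{"delta_rot":[0,0,0],"translation":[6,-0.2,-0.5],"fingers":0},{"delta_rot":[0,0,0],"translation":[10,-0.2,-0.5],"fingers":0},{"delta_rot":[0,0,0],"translation":[14,-0.2,-0.5],"fingers":0},{"delta_rot":[0,0,0],"translation":[18,-0.2,-0.5],"fingers":0}]'
```

```text
t: 20.48
position: [0.594, 0.0297, 0.0842]
tool_rot: [[0.001, 0.209, 0.978], [0.0, 0.978, -0.209], [-1.0, 0.001, 0.001]]
contact_force: [0.4, 0.4, -0.9]
finger_gap: 0.0077
```

```bash
python3 -m crank '[{"delta_rot":[0,0,0],"translation":[8,0,0],"fingers":0},{"delta_rot":[0,0,0],"translation":[16,0,0],"fingers":0},{"delta_rot":[0,0,0],"translation":[23,0,0],"fingers":0},{"delta_rot":[0,0,0],"translation":[28,0,0],"fingers":0},{"delta_rot":[0,0,0],"translation":[30.2,0,0],"fingers":0}]'
python3 -m crank '[{"delta_rot":[0,0,0],"translation":[0,0,0],"fingers":0.17},{"delta_rot":[0,0,0],"translation":[0,0,0],"fingers":0.17},{"delta_rot":[0,0,0],"translation":[0,0,0],"fingers":0.17},{"delta_rot":[0,0,0],"translation":[-20,0,0],"fingers":0.17},{"delta_rot":[0,0,0],"translation":[-80,0,0],"fingers":0.17}]'
python3 - <<'E'
from h import *
state();plan([.437,-.036,.2],109)
E
```

```text
t: 21.1
position: [0.5939, 0.0298, 0.0545]
tool_rot: [[0.0, 0.209, 0.978], [0.0, 0.978, -0.209], [-1.0, 0.0, 0.0]]
contact_force: [-6.7, -0.9, 21.4]
finger_gap: 0.0077
t: 21.72
position: [0.5919, 0.0294, 0.1326]
tool_rot: [[-0.006, 0.209, 0.978], [-0.0, 0.978, -0.209], [-1.0, -0.001, -0.006]]
contact_force: [2.0, -0.4, 0.0]
finger_gap: 0.0147
t 21.73 pos [591.9, 29.4, 132.6] yawY 77.94 down [-0.006, -0.0, -1.0] F [2.0, -0.4, 0.0] gap 14.7 q7 1.11
trans [-66.4, -96.5, -138.2] rot [-0.542, -0.006, -0.0]
```

```bash
python3 -m crank '[{"delta_rot":[-0.05,0,0],"translation":[-60,0,0],"fingers":0.17},{"delta_rot":[-0.2,0,0],"translation":[-68,-30,-45],"fingers":0.4},{"delta_rot":[-0.36,0,0],"translation":[-68,-60,-90],"fingers":0.4},{"delta_rot":[-0.52,-0.006,0],"translation":[-66,-90,-130],"fingers":0.4},{"delta_rot":[-0.542,-0.006,0],"translation":[-66,-96.5,-138],"fingers":0.4}]' >/dev/null
python3 -m crank '[{"delta_rot":[0,0,0],"translation":[0,0,0],"fingers":0.4}]' >/dev/null
python3 - <<'E'
from h import *
state();s=snap("wrist","w18.png"); tile_meas(s,200,70,330,240,'m18.png')
E
```

```text
t 22.48 pos [434.4, -38.0, 200.0] yawY 108.86 down [-0.001, -0.001, -1.0] F [0.5, 0.3, 0.1] gap 34.2 q7 1.77
base c [435.3 -35.1] size [59.5 29.1] ang 19.5 19.520366668701172
white c [435.6 -35.1] size [59.3  8.6] ang 19.1
```

View pics/w18.png

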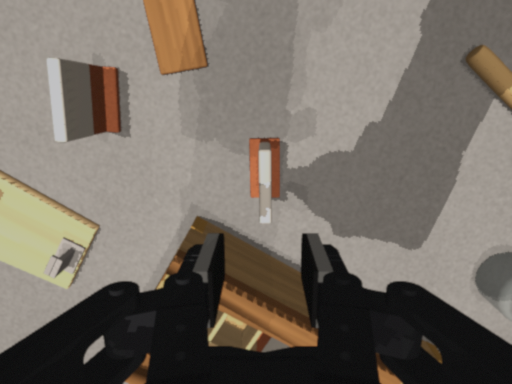

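```bash
python3 - <<'E'
from h import *
plan([.4353,-.0351,.06],109.4)
E
```

```text
trans [139.9, 2.4, 1.6] rot [-0.009, -0.001, 0.001]
```

```bash
python3 -m crank '[{"delta_rot":[-0.009,0,0],"translation":[50,2.4,1.6],"fingers":0.4},{"delta_rot":[-0.009,0,0],"translation":[100,2.4,1.6],"fingers":0.4},{"delta_rot":[-0.009,0,0],"translation":[130,2.4,1.6],"fingers":0.4},{"delta_rot":[-0.009,0,0],"translation":[140,2.4,1.6],"fingers":0.4},{"delta_rot":[-0.009,0,0],"translation":[140,2.4,1.6],"fingers":0.4}]' >/dev/null
python3 - <<'E'
from h import *
state();s=snap("wrist","w19.png"); tile_meas(s,215,130,310,300,'m19.png');plan([.4353,-.0351,.046],109.4)
E
```

```text
t 23.15 pos [436.1, -34.5, 59.7] yawY 109.43 down [-0.001, -0.001, -1.0] F [1.1, 0.9, 0.0] gap 34.3 q7 1.6
base c [434.6 -35.2] size [59.9 29.3] ang 19.5 19.4547119140625
white c [414.5 -42.4] size [15.2  8.2] ang 18.7
trans [14.4, -0.0, -1.1] rot [0.0, -0.0, 0.001]
```

```bash
python3 -m crank '[{"delta_rot":[0,0,0],"translation":[10,-0.1,-1.5],"fingers":0.4},{"delta_rot":[0,0,0],"translation":[14,-0.1,-1.5],"fingers":0.4},{"delta_rot":[0,0,0],"translation":[14,-0.1,-1.5],"fingers":0.3},{"delta_rot":[0,0,0],"translation":[14,-0.1,-1.5],"fingers":0},{"delta_rot":[0,0,0],"translation":[14,-0.1,-1.5],"fingers":0}]' 80 >/dev/null
python3 -m crank '[{"delta_rot":[0,0,0],"translation":[0,0,0],"fingers":0},{"delta_rot":[0,0,0],"translation":[0,0,0],"fingers":0}]' >/dev/null
python3 - <<'E'
from h import *
state();plan([.5860,-.0085,.165],77.9)
E
```

```text
t 24.07 pos [435.1, -35.4, 46.7] yawY 109.41 down [0.001, -0.001, -1.0] F [-0.2, 0.3, 0.3] gap 7.9 q7 1.59
trans [-118.3, -25.0, 151.3] rot [0.55, 0.0, 0.001]
```

```bash
python3 -m crank '[{"delta_rot":[0,0,0],"translation":[-55,0,0],"fingers":0},{"delta_rot":[0.1,0,0],"translation":[-115,0,0],"fingers":0},{"delta_rot":[0.28,0,0],"translation":[-119,-5,35],"fingers":0},{"delta_rot":[0.46,0,0],"translation":[-119,-10,75],"fingers":0},{"delta_rot":[0.55,0,0],"translation":[-119,-20,115],"fingers":0}]' >/dev/null
python3 - <<'E'
from h import *
state();plan([.5860,-.0085,.165],77.9)
E
```

```text
t 24.7 pos [551.0, -15.4, 166.0] yawY 77.68 down [0.001, -0.002, -1.0] F [0.3, -0.2, -0.9] gap 8.0 q7 1.19
trans [1.0, 14.2, 32.7] rot [-0.004, 0.001, 0.001]
```

```bash
python3 -m crank '[{"delta_rot":[-0.004,0,0],"translation":[1,14.2,25],"fingers":0},{"delta_rot":[-0.004,0,0],"translation":[4,14.2,32.7],"fingers":0},{"delta_rot":[-0.004,0,0],"translation":[6,14.2,32.7],"fingers":0},{"delta_rot":[-0.004,0,0],"translation":[6,14.2,32.7],"fingers":0},{"delta_rot":[-0.004,0,0],"translation":[6,14.2,32.7],"fingers":0}]' >/dev/null
python3 - <<'E'
from h import *
r=Rel(lambda x,y:(200+x/4-.37,110+y/4-.37));plan([.5860,-.0085,.16],77.9)
t=r.s["image"]
cv2.imwrite('pics/c20.png',cv2.resize(t[110:260,200:340],None,fx=4,fy=4,interpolation=cv2.INTER_CUBIC))
E

```

```text
t 25.38 pos [585.5, -8.9, 160.3] yawY 77.88 down [0.001, -0.002, -1.0] F [-0.4, -0.8, -1.8] gap 7.9 q7 1.18
trans [0.3, 0.5, 0.4] rot [-0.0, 0.001, 0.001]
```

View pics/c20.png

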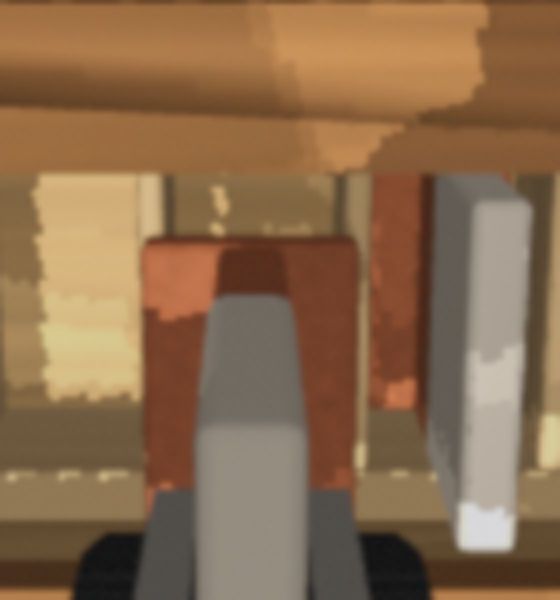

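```bash
python3 -m crank '[{"delta_rot":[0,0,0],"translation":[20,0.2,1.2],"fingers":0},{"delta_rot":[0,0,0],"translation":[40,0.2,1.2],"fingers":0},{"delta_rot":[0,0,0],"translation":[57,0.2,1.2],"fingers":0},{"delta_rot":[0,0,0],"translation":[58,0.2,1.2],"fingers":0},{"delta_rot":[0,0,0],"translation":[58,0.2,1.2],"fingers":0}]' >/dev/null
python3 - <<'E'
from h import *
state();plan([.5867,-.009,.1],77.9)
E

```

```text
t 26.0 pos [587.0, -9.0, 103.0] yawY 77.88 down [0.002, -0.002, -1.0] F [-0.3, -0.4, -0.9] gap 7.8 q7 1.15
trans [3.0, -0.1, -0.3] rot [-0.0, 0.002, 0.001]
```

```bash
python3 -m crank '[{"delta_rot":[0,0.002,0.001],"translation":[3,0.1,-0.3],"fingers":0},{"delta_rot":[0,0.002,0.001],"translation":[6,0.1,-0.3],"fingers":0},{"delta_rot":[0,0.002,0.001],"translation":[10,0.1,-0.3],"fingers":0},{"delta_rot":[0,0.002,0.001],"translation":[14,0.1,-0.3],"fingers":0},{"delta_rot":[0,0.002,0.001],"translation":[18,0.1,-0.3],"fingers":0}]'
```

```text
t: 26.62
position: [0.5867, -0.0089, 0.0847]
tool_rot: [[-0.0, 0.21, 0.978], [-0.0, 0.978, -0.21], [-1.0, -0.0, -0.0]]
contact_force: [0.3, 0.8, -1.2]
finger_gap: 0.0078
```

```bash
python3 -m crank '[{"delta_rot":[0,0,0],"translation":[8,0,0],"fingers":0},{"delta_rot":[0,0,0],"translation":[16,0,0],"fingers":0},{"delta_rot":[0,0,0],"translation":[23,0,0],"fingers":0},{"delta_rot":[0,0,0],"translation":[28,0,0],"fingers":0},{"delta_rot":[0,0,0],"translation":[30.2,0,0],"fingers":0}]'
python3 -m crank '[{"delta_rot":[0,0,0],"translation":[0,0,0],"fingers":0.17},{"delta_rot":[0,0,0],"translation":[0,0,0],"fingers":0.17},{"delta_rot":[0,0,0],"translation":[0,0,0],"fingers":0.17},{"delta_rot":[0,0,0],"translation":[-20,0,0],"fingers":0.17},{"delta_rot":[0,0,0],"translation":[-80,0,0],"fingers":0.17}]'
python3 - <<'E'
from h import *
state();plan([.423,-.203,.2],105.4)
E
```

```text
t: 27.25
position: [0.5865, -0.0089, 0.0546]
tool_rot: [[-0.001, 0.21, 0.978], [-0.0, 0.978, -0.21], [-1.0, -0.001, -0.001]]
contact_force: [-6.7, -0.8, 16.8]
finger_gap: 0.0079
t: 27.88
position: [0.5846, -0.009, 0.1329]
tool_rot: [[-0.007, 0.21, 0.978], [-0.0, 0.978, -0.21], [-1.0, -0.002, -0.007]]
contact_force: [1.1, -0.3, 0.5]
finger_gap: 0.014
t 27.88 pos [584.6, -9.0, 132.9] yawY 77.88 down [-0.007, -0.0, -1.0] F [1.1, -0.3, 0.5] gap 14.0 q7 1.17
trans [-65.9, -223.7, -117.8] rot [-0.48, -0.007, 0.0]
```

```bash
python3 -m crank '[{"delta_rot":[-0.05,0,0],"translation":[-60,0,0],"fingers":0.17},{"delta_rot":[-0.2,0,0],"translation":[-68,-50,-25],"fingers":0.4},{"delta_rot":[-0.36,0,0],"translation":[-68,-100,-50],"fingers":0.4},{"delta_rot":[-0.48,-0.007,0],"translation":[-66,-150,-80],"fingers":0.4},{"delta_rot":[-0.48,-0.007,0],"translation":[-66,-200,-105],"fingers":0.4}]' >/dev/null
python3 - <<'E'
from h import *
state();plan([.423,-.203,.2],105.4)
E
```

```text
t 28.5 pos [438.8, -183.8, 200.1] yawY 105.48 down [-0.0, -0.001, -1.0] F [0.8, -1.5, 1.5] gap 34.2 q7 2.02
trans [0.1, -14.3, -20.4] rot [0.001, -0.0, 0.001]
```

```bash
python3 -m crank '[{"delta_rot":[0,0,0],"translation":[0,-14.3,-20.4],"fingers":0.4},{"delta_rot":[0,0,0],"translation":[0,-14.3,-20.4],"fingers":0.4},{"delta_rot":[0,0,0],"translation":[0,-14.3,-20.4],"fingers":0.4}]' >/dev/null
python3 - <<'E'
from h import *
state();s=snap("wrist","w21.png"); tile_meas(s,200,70,330,240,'m21.png')
E
```

```text
t 28.88 pos [423.6, -202.4, 200.3] yawY 105.52 down [0.001, -0.0, -1.0] F [-0.1, 0.7, -1.4] gap 34.3 q7 2.07
base c [ 422.1 -202. ] size [58.  29.1] ang 15.4 15.449143409729004
white c [ 408.5 -206.1] size [28.3  7.8] ang 15.6
```

View pics/w21.png

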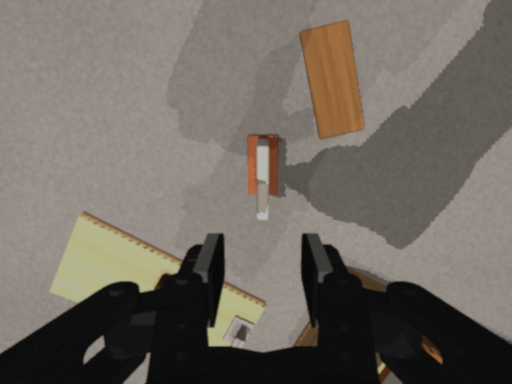

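```bash
python3 -m crank '[{"delta_rot":[0,0,0],"translation":[50,0.5,-1.4],"fingers":0.4},{"delta_rot":[0,0,0],"translation":[100,0.5,-1.4],"fingers":0.4},{"delta_rot":[0,0,0],"translation":[130,0.5,-1.4],"fingers":0.4},{"delta_rot":[0,0,0],"translation":[140,0.5,-1.4],"fingers":0.4},{"delta_rot":[0,0,0],"translation":[140,0.5,-1.4],"fingers":0.4}]' >/dev/null
python3 - <<'E'
from h import *
state();s=snap("wrist","w22.png"); tile_meas(s,215,130,310,300,'m22.png');plan([.422,-.202,.046],105.4)
E
```

```text
t 29.55 pos [423.1, -201.2, 60.2] yawY 105.66 down [0.0, 0.0, -1.0] F [-0.2, 0.1, 0.6] gap 34.2 q7 1.94
base c [ 421.6 -202.2] size [59.6 29.5] ang 15.3 15.25400161743164
white c [ 401.  -207.8] size [15.6  8.2] ang 14.9
trans [14.9, 0.0, -1.5] rot [0.004, 0.002, 0.001]
```

View pics/m22.png

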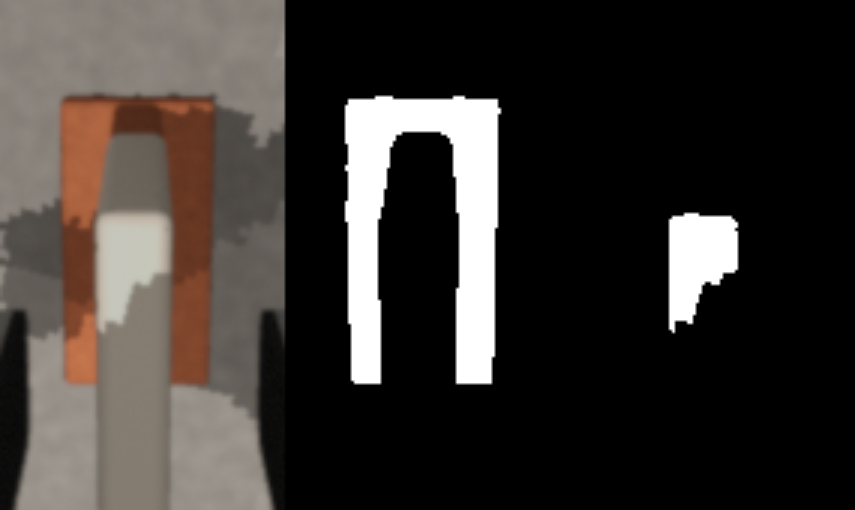

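```bash
python3 -m crank '[{"delta_rot":[0.005,0,0],"translation":[10,-0.2,-1.9],"fingers":0.4},{"delta_rot":[0.005,0.001,0],"translation":[14.5,-0.2,-1.9],"fingers":0.4},{"delta_rot":[0.005,0.001,0],"translation":[14.5,-0.2,-1.9],"fingers":0.3},{"delta_rot":[0.005,0.001,0],"translation":[14.5,-0.2,-1.9],"fingers":0},{"delta_rot":[0.005,0.001,0],"translation":[14.5,-0.2,-1.9],"fingers":0}]' 80 >/dev/null
python3 -m crank '[{"delta_rot":[0,0,0],"translation":[0,0,0],"fingers":0},{"delta_rot":[0,0,0],"translation":[0,0,0],"fingers":0}]' >/dev/null
python3 - <<'E'
from h import *
state();plan([.5782,-.0469,.165],77.9)
E
```

```text
t 30.48 pos [421.7, -202.4, 46.6] yawY 105.34 down [0.001, -0.001, -1.0] F [-0.3, 0.6, 0.1] gap 7.8 q7 1.92
trans [-118.4, 108.4, 192.2] rot [0.479, 0.001, 0.001]
```

```bash
python3 -m crank '[{"delta_rot":[0,0,0],"translation":[-55,0,0],"fingers":0},{"delta_rot":[0.1,0,0],"translation":[-115,0,0],"fingers":0},{"delta_rot":[0.28,0,0],"translation":[-119,25,45],"fingers":0},{"delta_rot":[0.46,0,0],"translation":[-119,50,90],"fingers":0},{"delta_rot":[0.479,0,0],"translation":[-119,75,135],"fingers":0}]' >/dev/null
python3 - <<'E'
from h import *
state();plan([.5784,-.047,.16],77.9)
E
```

```text
t 31.1 pos [532.8, -93.3, 165.9] yawY 77.69 down [0.001, -0.001, -1.0] F [0.8, 0.6, -2.3] gap 7.8 q7 1.33
trans [5.9, 55.0, 34.6] rot [-0.004, 0.002, 0.001]
```

```bash
python3 -m crank '[{"delta_rot":[-0.004,0,0],"translation":[2,40,25],"fingers":0},{"delta_rot":[-0.004,0.002,0],"translation":[4,55,34.6],"fingers":0},{"delta_rot":[-0.004,0.002,0],"translation":[6,55,34.6],"fingers":0},{"delta_rot":[-0.004,0.002,0],"translation":[6,55,34.6],"fingers":0},{"delta_rot":[-0.004,0.002,0],"translation":[6,55,34.6],"fingers":0}]' >/dev/null
python3 - <<'E'
from h import *
r=Rel(lambda x,y:(200+x/4-.37,110+y/4-.37));plan([.5784,-.047,.16],77.9)
t=r.s["image"]
cv2.imwrite('pics/c23.png',cv2.resize(t[110:260,200:340],None,fx=4,fy=4,interpolation=cv2.INTER_CUBIC))
E

```

```text
t 31.77 pos [577.7, -48.5, 160.1] yawY 77.8 down [-0.001, -0.002, -1.0] F [-0.2, -0.4, -2.2] gap 8.0 q7 1.24
trans [0.1, 1.7, 0.4] rot [-0.002, -0.0, 0.002]
```

View pics/c23.png

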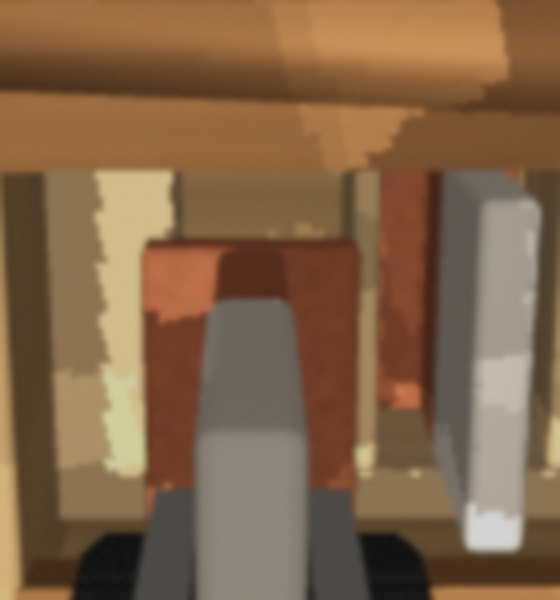

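```bash
python3 -m crank '[{"delta_rot":[-0.002,0,0.002],"translation":[20,1.8,0.7],"fingers":0},{"delta_rot":[-0.002,0,0.002],"translation":[40,1.8,0.7],"fingers":0},{"delta_rot":[-0.002,0,0.002],"translation":[57,1.8,0.7],"fingers":0},{"delta_rot":[-0.002,0,0.002],"translation":[58,1.8,0.7],"fingers":0},{"delta_rot":[-0.002,0,0.002],"translation":[58,1.8,0.7],"fingers":0}]' >/dev/null
python3 - <<'E'
from h import *
state();plan([.5785,-.0468,.1],77.9)
E

```

```text
t 32.4 pos [579.0, -47.4, 102.8] yawY 77.87 down [0.001, 0.0, -1.0] F [0.6, -0.3, -1.4] gap 8.0 q7 1.22
trans [2.8, 0.5, -0.6] rot [-0.0, 0.0, -0.0]
```

```bash
python3 -m crank '[{"delta_rot":[0,0,0],"translation":[3,0.4,-0.3],"fingers":0},{"delta_rot":[0,0,0],"translation":[6,0.4,-0.3],"fingers":0},{"delta_rot":[0,0,0],"translation":[10,0.4,-0.3],"fingers":0},{"delta_rot":[0,0,0],"translation":[14,0.4,-0.3],"fingers":0},{"delta_rot":[0,0,0],"translation":[18,0.4,-0.3],"fingers":0}]'
```

```text
t: 33.02
position: [0.5787, -0.047, 0.0844]
tool_rot: [[0.0, 0.21, 0.978], [0.0, 0.978, -0.21], [-1.0, 0.0, 0.0]]
contact_force: [-0.6, -0.6, -0.8]
finger_gap: 0.0078
```

```bash
python3 -m crank '[{"delta_rot":[0,0,0],"translation":[8,0,0],"fingers":0},{"delta_rot":[0,0,0],"translation":[16,0,0],"fingers":0},{"delta_rot":[0,0,0],"translation":[23,0,0],"fingers":0},{"delta_rot":[0,0,0],"translation":[28,0,0],"fingers":0},{"delta_rot":[0,0,0],"translation":[30.2,0,0],"fingers":0}]'
python3 -m crank '[{"delta_rot":[0,0,0],"translation":[0,0,0],"fingers":0.17},{"delta_rot":[0,0,0],"translation":[0,0,0],"fingers":0.17},{"delta_rot":[0,0,0],"translation":[0,0,0],"fingers":0.17},{"delta_rot":[0,0,0],"translation":[-20,0,0],"fingers":0.17},{"delta_rot":[0,0,0],"translation":[-80,0,0],"fingers":0.17}]' >/dev/null
python3 -m crank '[{"delta_rot":[0,0,0],"translation":[-60,0,0],"fingers":0.17},{"delta_rot":[0,0,0],"translation":[-130,10,20],"fingers":0.4},{"delta_rot":[0,0,0],"translation":[-130,20,60],"fingers":0.4},{"delta_rot":[0,0,0],"translation":[-130,40,80],"fingers":0.4},{"delta_rot":[0,0,0],"translation":[-130,40,80],"fingers":0.4}]' >/dev/null
python3 - <<'E'
from h import *
state();snap("wrist","w24.png");snap("top","t24.png");snap("side","s24.png")
E
```

```text
t: 33.65
position: [0.5785, -0.047, 0.0546]
tool_rot: [[-0.0, 0.21, 0.978], [-0.0, 0.978, -0.21], [-1.0, -0.0, -0.0]]
contact_force: [-7.1, -0.5, 20.5]
finger_gap: 0.008
t 34.9 pos [665.0, -22.8, 261.4] yawY 78.01 down [-0.007, 0.002, -1.0] F [-0.1, 0.2, -0.7] gap 34.4 q7 1.24
```

View pics/w24.png

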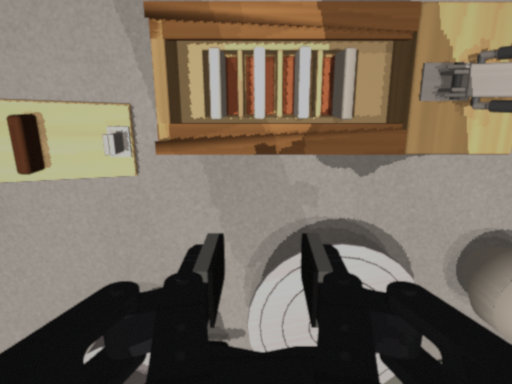

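View pics/t24.png

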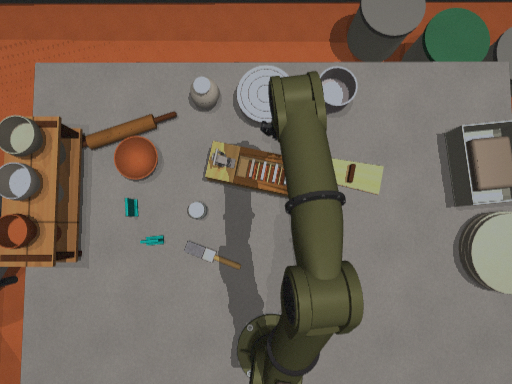

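View pics/s24.png

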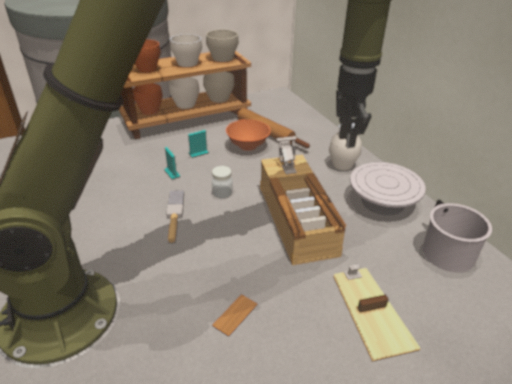

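All four tiles are in their compartments: in the wrist view the plates stand at u≈214, 260, 304 and 348. The lid has been knocked since the start, with its handle now at top (351,173) instead of (357,180). I'll go over it and measure.

```bash
python3 - <<'E'
from h import *
plan([.592,-.276,.22],78)
E
```

```text
trans [42.4, -260.1, -16.7] rot [-0.002, -0.007, 0.002]
```

```bash
python3 -m crank '[{"delta_rot":[0,0,0],"translation":[0,-60,0],"fingers":0.5},{"delta_rot":[0,0,0],"translation":[0,-120,-5],"fingers":0.5},{"delta_rot":[0,0,0],"translation":[20,-180,-10],"fingers":0.5},{"delta_rot":[-0.002,-0.007,0.002],"translation":[42,-240,-17],"fingers":0.5},{"delta_rot":[-0.002,-0.007,0.002],"translation":[42,-260,-17],"fingers":0.5}]' >/dev/null
python3 -m crank '[{"delta_rot":[0,0,0],"translation":[0,0,0],"fingers":0.5},{"delta_rot":[0,0,0],"translation":[0,0,0],"fingers":0.5}]' >/dev/null
python3 - <<'E'
from h import *
state();snap("wrist","w25.png")
E
```

```text
t 35.92 pos [587.8, -279.9, 219.5] yawY 77.65 down [-0.004, -0.001, -1.0] F [0.1, -0.5, -0.2] gap 42.5 q7 1.64
```

View pics/w25.png

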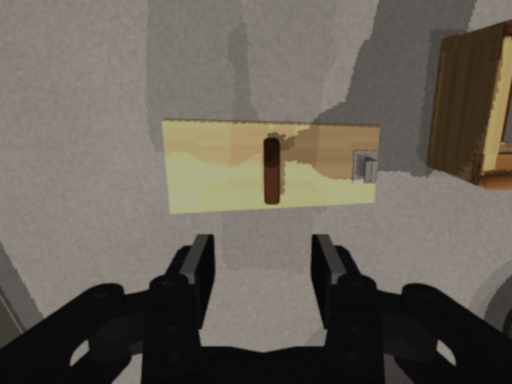

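```bash
python3 - <<'E'
from h import *
s=snap("wrist"); state(); im=s["image"]; hsv=cv2.cvtColor(im,cv2.COLOR_BGR2HSV).astype(int); H,S,V=hsv[...,0],hsv[...,1],hsv[...,2]
m=np.zeros(H.shape,np.uint8); roi=(slice(105,228),slice(150,395))
m[roi]=((S>55))[roi]; m=cv2.morphologyEx(m,cv2.MORPH_CLOSE,np.ones((9,9),np.uint8))
cs=max(cv2.findContours(m,0,1)[0],key=cv2.contourArea); ap=cv2.approxPolyDP(cs,8,True)[:,0]; print(ap.tolist())
cv2.imwrite('pics/m25.png',cv2.resize(np.hstack([im[roi],np.repeat(m[roi][...,None]*255,3,2)]),None,fx=1.6,fy=1.6))
pts=np.array([onz(s,*p,.01)[:2]*1000 for p in cs[:,0]],np.float32); r=cv2.minAreaRect(pts); print('lid',r)
h=np.zeros(H.shape,np.uint8); h[120:215,240:300]=((V<75)&(S>80))[120:215,240:300]
cs=max(cv2.findContours(h,0,1)[0],key=cv2.contourArea); x,y,w,hh=cv2.boundingRect(cs); print(x,y,w,hh)
for z in (.04,): 
  pts=np.array([onz(s,*p,z)[:2]*1000 for p in cs[:,0]],np.float32); print('handle',cv2.minAreaRect(pts))
t=cv2.resize(im[110:220,155:390],None,fx=3.4,fy=3.4,interpolation=cv2.INTER_CUBIC);cv2.imwrite('pics/c25.png',t)
E
```

```text
t 36.02 pos [588.5, -278.9, 219.6] yawY 77.76 down [-0.004, -0.0, -1.0] F [-0.4, -0.5, 0.5] gap 42.3 q7 1.64
[[161, 120], [167, 187], [202, 195], [170, 211], [372, 201], [374, 184], [352, 184], [353, 150], [377, 149], [375, 124]]
lid ((592.3838500976562, -271.9102783203125), (219.24887084960938, 97.90811920166016), 77.66278076171875)
263 137 17 66
handle ((590.4155883789062, -271.08343505859375), (14.958050727844238, 63.02425003051758), 77.67081451416016)
```

View pics/c25.png

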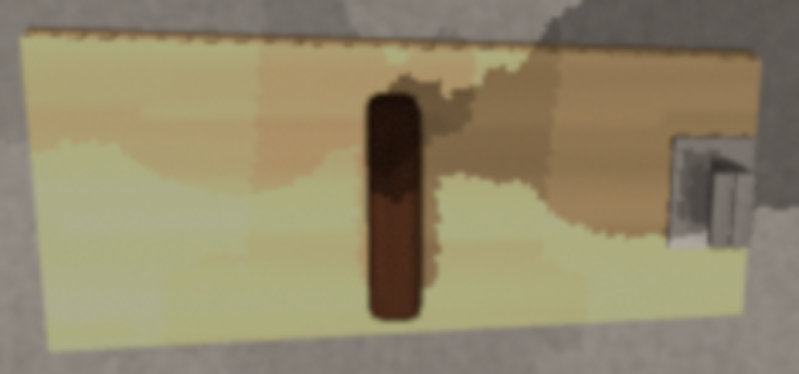

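View pics/m25.png

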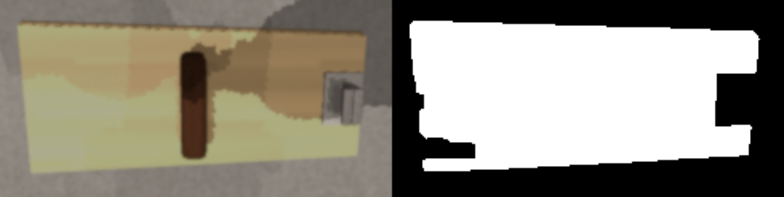

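```bash
python3 - <<'E'
from h import *
plan([.5904,-.2711,.08],77.7)
E
```

```text
trans [139.5, 8.2, 0.7] rot [0.001, -0.003, 0.001]
```

```bash
python3 -m crank '[{"delta_rot":[0,0,0],"translation":[40,8.2,0.7],"fingers":0.5},{"delta_rot":[0,-0.003,0],"translation":[80,8.2,0.7],"fingers":0.5},{"delta_rot":[0,-0.003,0],"translation":[120,8.2,0.7],"fingers":0.5},{"delta_rot":[0,-0.003,0],"translation":[139,8.2,0.7],"fingers":0.5},{"delta_rot":[0,-0.003,0],"translation":[139,8.2,0.7],"fingers":0.5}]' >/dev/null
python3 - <<'E'
from h import *
state();snap("wrist","w26.png")
E
```

```text
t 36.65 pos [590.4, -268.8, 79.3] yawY 77.92 down [-0.003, 0.001, -1.0] F [0.8, -0.2, -0.2] gap 43.0 q7 1.58
```

View pics/w26.png

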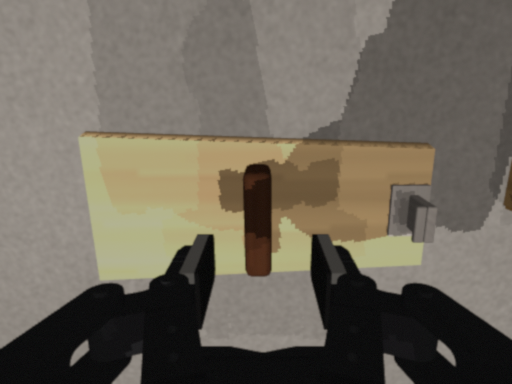

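```bash
python3 - <<'E'
from h import *
r=Rel(lambda x,y:(x,y))
r('near',(258,276),.04);r('far top?',(258,165),.04);r('far base?',(258,165),.01);r('L',(244.5,230),.04);r('R',(271.5,230),.04);r('leadTop',(434,145),.01);r('leadBot',(422,266),.01);r('trTop',(82,135),.01);r('trBot',(100,279),.01)
plan([.5904,-.2711,.0135],77.7)
E
```

```text
t 36.75 pos [591.5, -270.1, 81.6] yawY 77.85 down [0.001, -0.001, -1.0] F [-0.1, -1.2, 0.1] gap 42.6 q7 1.58
near Y -1.7 Z 33.5
far top? Y -1.4 Z -33.0
far base? Y -1.8 Z -26.9
L Y -9.2 Z 4.4
R Y 6.1 Z 4.5
leadTop Y 106.5 Z -39.4
leadBot Y 109.4 Z 43.1
trTop Y -109.2 Z -45.6
trBot Y -110.8 Z 52.8
trans [68.1, -1.2, -1.0] rot [0.003, 0.001, 0.001]
```

```bash
python3 -m crank '[{"delta_rot":[0.003,0,0],"translation":[30,-1.5,0],"fingers":0.5},{"delta_rot":[0.003,0,0],"translation":[55,-1.5,0],"fingers":0.5},{"delta_rot":[0.003,0,0],"translation":[65,-1.5,0],"fingers":0.5},{"delta_rot":[0.003,0,0],"translation":[67,-1.5,0],"fingers":0.5},{"delta_rot":[0.003,0,0],"translation":[67,-1.5,0],"fingers":0.5}]' >/dev/null
python3 -m crank '[{"delta_rot":[0,0,0],"translation":[0,0,0],"fingers":0.1},{"delta_rot":[0,0,0],"translation":[0,0,0],"fingers":0},{"delta_rot":[0,0,0],"translation":[0,0,0],"fingers":0},{"delta_rot":[0,0,0],"translation":[0,0,0],"fingers":0}]' 120
python3 - <<'E'
from h import *
state()
E
```

```text
t: 37.88
position: [0.5928, -0.272, 0.0172]
tool_rot: [[0.004, 0.213, 0.977], [-0.003, 0.977, -0.213], [-1.0, -0.002, 0.005]]
contact_force: [-2.2, 0.6, 6.8]
finger_gap: 0.0138
t 37.88 pos [592.8, -272.0, 17.2] yawY 77.69 down [0.004, -0.003, -1.0] F [-2.2, 0.6, 6.8] gap 13.8 q7 1.56
```

```bash
python3 - <<'E'
from h import *
plan([.5921,-.272,.0135],77.7)
E
python3 -m crank '[{"delta_rot":[0,0,0],"translation":[0,0,0],"fingers":0.3},{"delta_rot":[0,0.004,-0.002],"translation":[2.5,0,0],"fingers":0.3},{"delta_rot":[0,0.004,-0.002],"translation":[3.5,0,0],"fingers":0.3},{"delta_rot":[0,0.004,-0.002],"translation":[3.5,0,0],"fingers":0.3},{"delta_rot":[0,0.004,-0.002],"translation":[3.5,0,0],"fingers":0.3}]' 120
python3 -m crank '[{"delta_rot":[0,0,0],"translation":[0,0,0],"fingers":0.1},{"delta_rot":[0,0,0],"translation":[0,0,0],"fingers":0},{"delta_rot":[0,0,0],"translation":[0,0,0],"fingers":0},{"delta_rot":[0,0,0],"translation":[0,0,0],"fingers":0}]' 120
python3 - <<'E'
from h import *
state()
E
```

```text
trans [3.7, -0.1, -0.7] rot [-0.0, 0.005, 0.002]
t: 38.5
position: [0.5928, -0.272, 0.0135]
tool_rot: [[-0.0, 0.213, 0.977], [-0.004, 0.977, -0.213], [-1.0, -0.004, 0.001]]
contact_force: [-0.2, -0.7, 0.1]
finger_gap: 0.0258
t: 39.0
position: [0.5929, -0.2721, 0.0139]
tool_rot: [[0.0, 0.213, 0.977], [-0.004, 0.977, -0.213], [-1.0, -0.004, 0.001]]
contact_force: [-1.3, 0.1, 5.6]
finger_gap: 0.014
t 39.0 pos [592.9, -272.1, 13.9] yawY 77.69 down [0.0, -0.004, -1.0] F [-1.3, 0.1, 5.6] gap 14.0 q7 1.56
```

```bash
python3 -m crank '[{"delta_rot":[0,0,0],"translation":[-30,0,0],"fingers":0},{"delta_rot":[0,0,0],"translation":[-70,0,0],"fingers":0},{"delta_rot":[0,0,0],"translation":[-110,0,0],"fingers":0},{"delta_rot":[0,0,0],"translation":[-136,0,0],"fingers":0},{"delta_rot":[0,0,0],"translation":[-136,0,0],"fingers":0}]' 120
python3 - <<'E'
from h import *
state();plan([.5704,-.0842,.15],77.9);snap("wrist","w27.png")
E
```

```text
t: 39.62
position: [0.5938, -0.2719, 0.1512]
tool_rot: [[0.003, 0.213, 0.977], [-0.005, 0.977, -0.213], [-1.0, -0.004, 0.004]]
contact_force: [-0.3, -0.0, -2.5]
finger_gap: 0.0141
t 39.62 pos [593.8, -271.9, 151.2] yawY 77.68 down [0.003, -0.005, -1.0] F [-0.3, -0.0, -2.5] gap 14.1 q7 1.6
trans [0.2, 178.4, -62.9] rot [-0.004, 0.004, 0.004]
```

View pics/w27.png

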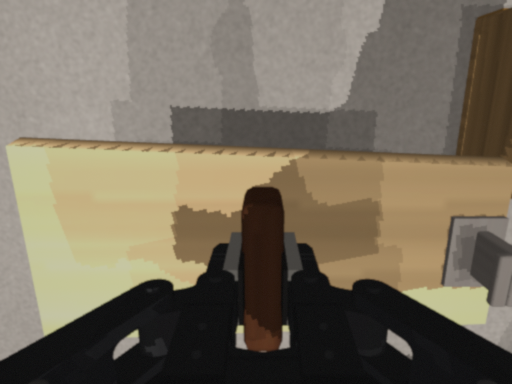

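```bash
python3 -m crank '[{"delta_rot":[0,0,0],"translation":[0,40,-15],"fingers":0},{"delta_rot":[-0.004,0,0],"translation":[0,90,-40],"fingers":0},{"delta_rot":[-0.004,0.003,0],"translation":[0,140,-60],"fingers":0},{"delta_rot":[-0.004,0.003,0],"translation":[0,170,-63],"fingers":0},{"delta_rot":[-0.004,0.003,0],"translation":[0,178,-63],"fingers":0}]' >/dev/null
python3 -m crank '[{"delta_rot":[0,0,0],"translation":[0,0,0],"fingers":0},{"delta_rot":[0,0,0],"translation":[0,0,0],"fingers":0}]' >/dev/null
python3 - <<'E'
from h import *
state();plan([.5704,-.0842,.15],77.9);snap("wrist","w28.png");snap("side","s28.png")
E
```

```text
t 40.55 pos [567.7, -82.8, 145.9] yawY 78.04 down [-0.007, -0.002, -1.0] F [0.4, -0.1, -3.6] gap 13.7 q7 1.31
trans [-4.1, -0.8, 2.9] rot [0.003, -0.007, 0.004]
```

View pics/w28.png

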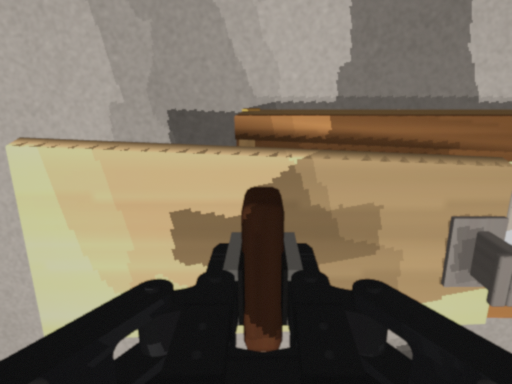

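View pics/s28.png

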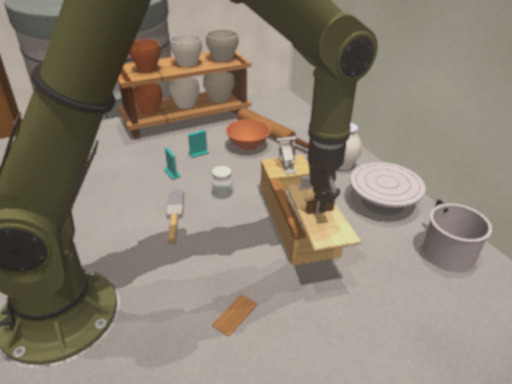

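```bash
python3 - <<'E'
import cv2
t=cv2.imread('pics/w28.png')
a=cv2.resize(t[125:195,0:160],None,fx=4.9,fy=4,interpolation=cv2.INTER_CUBIC);b=cv2.resize(t[280:345,0:160],None,fx=4.9,fy=4,interpolation=cv2.INTER_CUBIC)
cv2.imwrite('pics/c28a.png',cv2.vconcat([a,b]))
a=cv2.resize(t[95:175,352:512],None,fx=4.9,fy=4,interpolation=cv2.INTER_CUBIC);b=cv2.resize(t[280:345,352:512],None,fx=4.9,fy=4,interpolation=cv2.INTER_CUBIC)
cv2.imwrite('pics/c28b.png',cv2.vconcat([a,b]))
E
```

```text
(no output)
```

View pics/c28a.png

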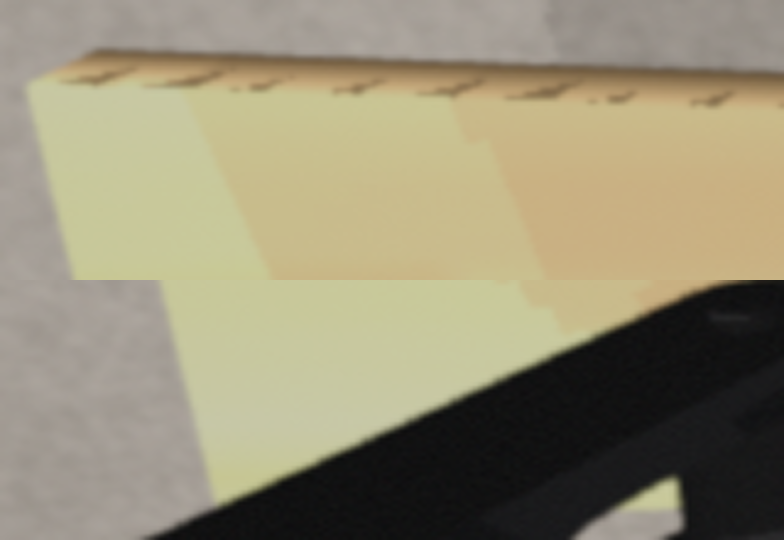

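View pics/c28b.png

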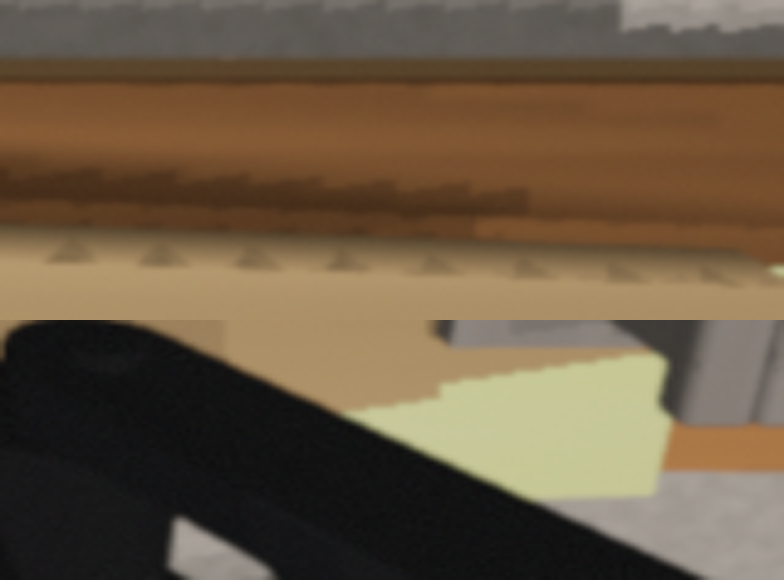

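```bash
python3 - <<'E'
from h import *
r=Rel(lambda x,y:(x-.4,y-.4)); zt=r.p[2]-.0039; zu=zt-.01
r('trail -Z top',(6.1,146.3),zt);r('lead +Z top',(485.7,323.8),zt);r('trail +Z edge pt',(134.7,337.5),zt);r('lead -Z und',(504,157),zu);r('trail -Z und',(19.8,137.5),zu)
r('+61 rail',(352,115.5),.103);r('+61 rail',(512,115.8),.103);
E
```

```text
t 40.7 pos [568.1, -82.8, 146.6] yawY 78.03 down [-0.006, -0.002, -1.0] F [-1.4, -1.1, -3.1] gap 13.8 q7 1.31
trail -Z top Y -108.4 Z -48.4
lead +Z top Y 108.9 Z 38.6
trail +Z edge pt Y -63.4 Z 46.7
lead -Z und Y 109.7 Z -41.8
trail -Z und Y -108.9 Z -50.9
+61 rail Y 47.0 Z -58.8
+61 rail Y 130.7 Z -58.5
```

```bash
python3 -m crank '[{"delta_rot":[0.004,-0.006,0],"translation":[5,-0.8,2.3],"fingers":0},{"delta_rot":[0.004,-0.006,0],"translation":[15,-0.8,2.3],"fingers":0},{"delta_rot":[0.004,-0.006,0],"translation":[24,-0.8,2.3],"fingers":0},{"delta_rot":[0.004,-0.006,0],"translation":[24,-0.8,2.3],"fingers":0},{"delta_rot":[0.004,-0.006,0],"translation":[24,-0.8,2.3],"fingers":0}]' >/dev/null
python3 - <<'E'
from h import *
state();plan([.5704,-.0842,.12],77.85);snap("wrist","w29.png")
t=cv2.imread('pics/w29.png')
cv2.imwrite('pics/c29.png',cv2.resize(t[90:330,230:512],None,fx=2.5,fy=2.5,interpolation=cv2.INTER_CUBIC))
E
```

```text
t 41.33 pos [570.2, -83.9, 122.6] yawY 77.81 down [-0.0, -0.003, -1.0] F [0.6, -0.5, -2.7] gap 13.8 q7 1.29
trans [2.6, -0.2, 0.3] rot [-0.001, 0.001, 0.003]
```

View pics/c29.png

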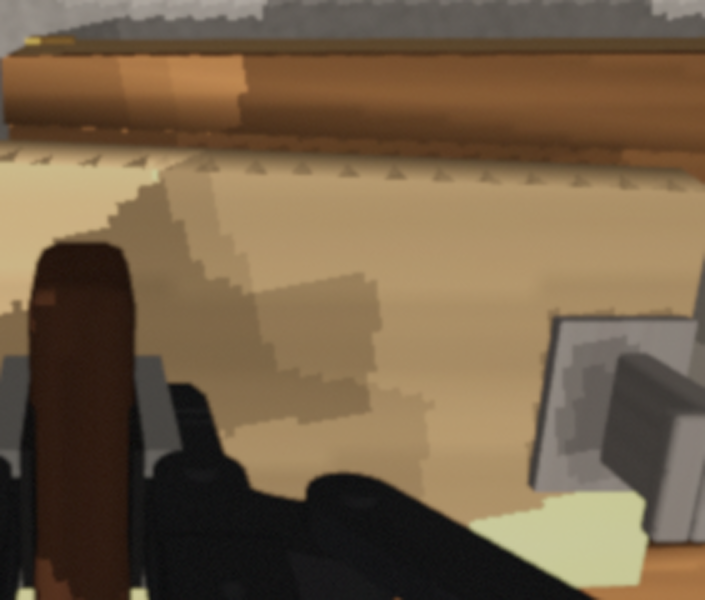

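```bash
python3 -m crank '[{"delta_rot":[0,0,0],"translation":[3,0,0],"fingers":0},{"delta_rot":[0,0,0],"translation":[6,0,0],"fingers":0},{"delta_rot":[0,0,0],"translation":[8,0,0],"fingers":0},{"delta_rot":[0,0,0],"translation":[10,0,0],"fingers":0},{"delta_rot":[0,0,0],"translation":[12,0,0],"fingers":0}]'
```

```text
t: 42.0
position: [0.5702, -0.084, 0.1106]
tool_rot: [[0.0, 0.211, 0.977], [-0.003, 0.977, -0.211], [-1.0, -0.003, 0.001]]
contact_force: [0.1, -0.4, -2.1]
finger_gap: 0.014
```

```bash
python3 -m crank '[{"delta_rot":[0,0,0],"translation":[1.5,0,0],"fingers":0},{"delta_rot":[0,0,0],"translation":[3,0,0],"fingers":0},{"delta_rot":[0,0,0],"translation":[4,0,0],"fingers":0},{"delta_rot":[0,0,0],"translation":[4.5,0,0],"fingers":0}]'
```

```text
t: 42.5
position: [0.5703, -0.0841, 0.1068]
tool_rot: [[0.001, 0.211, 0.977], [-0.004, 0.977, -0.211], [-1.0, -0.003, 0.001]]
contact_force: [-4.4, -0.1, 7.6]
finger_gap: 0.0137
```

```bash
python3 -m crank '[{"delta_rot":[0,0,0],"translation":[0,8,0],"fingers":0},{"delta_rot":[0,0,0],"translation":[0,16,0],"fingers":0},{"delta_rot":[0,0,0],"translation":[0,24,0],"fingers":0},{"delta_rot":[0,0,0],"translation":[0,32,0],"fingers":0},{"delta_rot":[0,0,0],"translation":[0,40,0],"fingers":0}]'
python3 - <<'E'
from h import *
state();snap("wrist","w30.png")
E
```

```text
t: 43.12
position: [0.579, -0.0447, 0.1068]
tool_rot: [[0.001, 0.211, 0.977], [-0.004, 0.977, -0.211], [-1.0, -0.004, 0.002]]
contact_force: [-0.8, -2.8, 2.6]
finger_gap: 0.0143
t 43.12 pos [579.0, -44.7, 106.8] yawY 77.8 down [0.001, -0.004, -1.0] F [-0.8, -2.8, 2.6] gap 14.3 q7 1.22
```

View pics/w30.png

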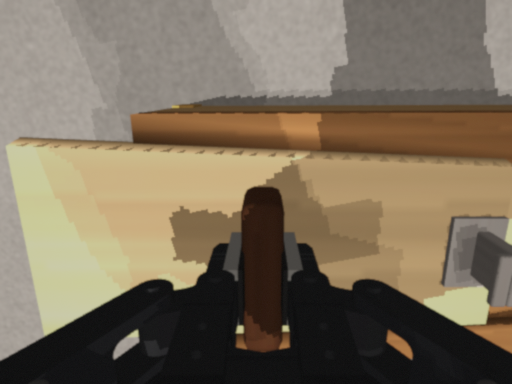

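```bash
python3 -m crank '[{"delta_rot":[0,0,0],"translation":[0,7,0],"fingers":0},{"delta_rot":[0,0,0],"translation":[0,14,0],"fingers":0},{"delta_rot":[0,0,0],"translation":[0,21,0],"fingers":0},{"delta_rot":[0,0,0],"translation":[0,28,0],"fingers":0},{"delta_rot":[0,0,0],"translation":[0,34,0],"fingers":0}]'

```

```text
t: 43.8
position: [0.586, -0.0102, 0.1068]
tool_rot: [[0.0, 0.21, 0.978], [-0.004, 0.978, -0.21], [-1.0, -0.004, 0.001]]
contact_force: [-2.8, -5.6, 5.6]
finger_gap: 0.0141
```

```bash
python3 -m crank '[{"delta_rot":[0,0,0],"translation":[0,4,0],"fingers":0},{"delta_rot":[0,0,0],"translation":[0,8,0],"fingers":0},{"delta_rot":[0,0,0],"translation":[0,11,0],"fingers":0},{"delta_rot":[0,0,0],"translation":[0,14,0],"fingers":0}]'

```

```text
t: 44.3
position: [0.5881, 0.0022, 0.1069]
tool_rot: [[-0.001, 0.211, 0.977], [-0.006, 0.977, -0.211], [-1.0, -0.006, -0.0]]
contact_force: [-5.7, -7.5, 7.5]
finger_gap: 0.0138
```

```bash
python3 -m crank '[{"delta_rot":[0,0,0],"translation":[0,3,0],"fingers":0},{"delta_rot":[0,0,0],"translation":[0,6,0],"fingers":0},{"delta_rot":[0,0,0],"translation":[0,8,0],"fingers":0},{"delta_rot":[0,0,0],"translation":[0,8,0],"fingers":0}]'

```

```text
t: 44.8
position: [0.5892, 0.0088, 0.1069]
tool_rot: [[-0.002, 0.212, 0.977], [-0.007, 0.977, -0.212], [-1.0, -0.008, -0.001]]
contact_force: [-3.2, -6.1, 6.0]
finger_gap: 0.0141
```

```bash
python3 -m crank '[{"delta_rot":[0,0,0],"translation":[0,2,0],"fingers":0},{"delta_rot":[0,0,0],"translation":[0,4,0],"fingers":0},{"delta_rot":[0,0,0],"translation":[0,5,0],"fingers":0},{"delta_rot":[0,0,0],"translation":[0,5,0],"fingers":0}]'
python3 - <<'E'
from h import *
state();snap("wrist","w31.png");snap("side","s31.png")
t=cv2.imread('pics/w31.png')
cv2.imwrite('pics/c31.png',cv2.resize(t[90:330,330:512],None,fx=2.5,fy=2.5,interpolation=cv2.INTER_CUBIC))
E
```

```text
t: 45.3
position: [0.5892, 0.0089, 0.1069]
tool_rot: [[-0.005, 0.215, 0.977], [-0.013, 0.976, -0.215], [-1.0, -0.014, -0.002]]
contact_force: [-5.5, -14.9, 7.8]
finger_gap: 0.014
t 45.3 pos [589.2, 8.9, 106.9] yawY 77.56 down [-0.005, -0.013, -1.0] F [-5.5, -14.9, 7.8] gap 14.0 q7 1.12
```

View pics/c31.png

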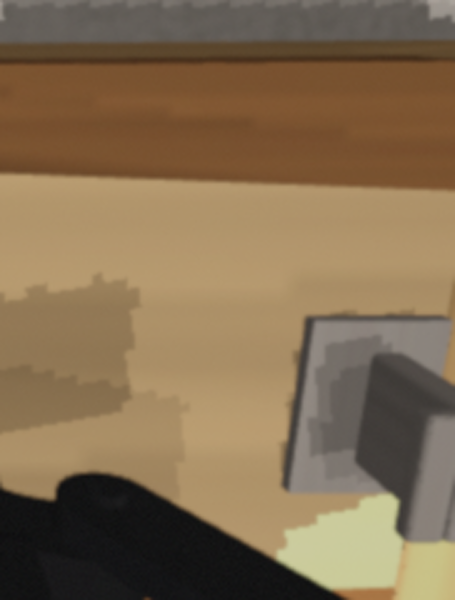

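```bash
python3 -m crank '[{"delta_rot":[0,0,0],"translation":[0,5,0],"fingers":0},{"delta_rot":[0,0,0],"translation":[0,10,0],"fingers":0},{"delta_rot":[0,0,0],"translation":[0,14,0],"fingers":0},{"delta_rot":[0,0,0],"translation":[0,14,0],"fingers":0}]'
python3 - <<'E'
from h import *
state();snap("wrist","w32.png");snap("side","s32.png")
t=cv2.imread('pics/s32.png')
cv2.imwrite('pics/c32.png',cv2.resize(t[120:270,230:370],None,fx=4,fy=4,interpolation=cv2.INTER_CUBIC))
E
```

```text
t: 45.9
position: [0.5891, 0.0089, 0.1069]
tool_rot: [[-0.011, 0.224, 0.974], [-0.029, 0.974, -0.224], [-1.0, -0.031, -0.005]]
contact_force: [-12.2, -35.3, 16.3]
finger_gap: 0.0138
t 45.9 pos [589.1, 8.9, 106.9] yawY 77.04 down [-0.011, -0.029, -1.0] F [-12.2, -35.3, 16.3] gap 13.8 q7 1.1
```

View pics/c32.png

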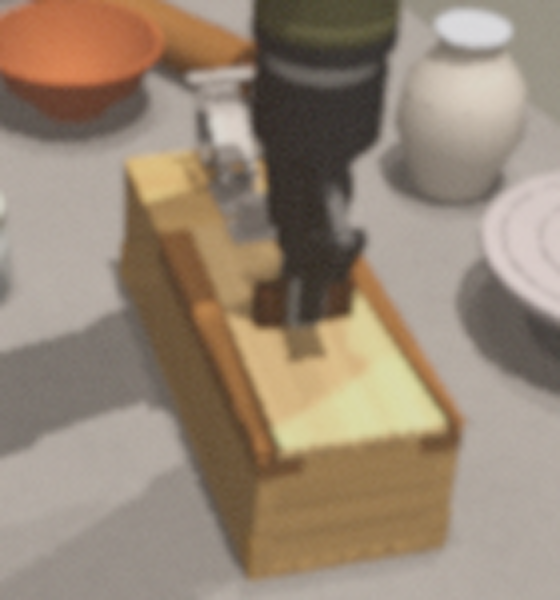

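The lid is home: it took 37 N with no movement, and its trailing end is flush with the mouth. I'll relax, release and look at the latch.

```bash
python3 - <<'E'
from h import *
plan([.5891,.0089,.1069],77.85)
E
python3 -m crank '[{"delta_rot":[-0.007,-0.005,0.015],"translation":[0,0,0],"fingers":0},{"delta_rot":[-0.012,-0.005,0.028],"translation":[0,0,0],"fingers":0},{"delta_rot":[-0.012,-0.005,0.028],"translation":[0,0,0],"fingers":0.3},{"delta_rot":[-0.012,-0.005,0.028],"translation":[0,0,0],"fingers":0.4},{"delta_rot":[-0.012,-0.005,0.028],"translation":[0,0,0],"fingers":0.4}]'
```

```text
trans [-0.0, 0.0, -0.0] rot [-0.014, -0.005, 0.03]
t: 46.62
position: [0.5893, 0.0097, 0.1069]
tool_rot: [[-0.0, 0.212, 0.977], [-0.002, 0.977, -0.212], [-1.0, -0.002, 0.0]]
contact_force: [0.8, -0.2, -0.1]
finger_gap: 0.0344
```

```bash
python3 -m crank '[{"delta_rot":[0,0,0],"translation":[-60,0,0],"fingers":0.4},{"delta_rot":[0,0,0],"translation":[-120,0,0],"fingers":0.4},{"delta_rot":[0,0,0],"translation":[-180,20,10],"fingers":0.4},{"delta_rot":[0,0,0],"translation":[-210,60,30],"fingers":0.4},{"delta_rot":[0,0,0],"translation":[-210,110,50],"fingers":0.4}]' >/dev/null
python3 -m crank '[{"delta_rot":[0,0,0],"translation":[0,35,10],"fingers":0.4},{"delta_rot":[0,0,0],"translation":[0,35,10],"fingers":0.4},{"delta_rot":[0,0,0],"translation":[0,35,10],"fingers":0.4}]' >/dev/null
python3 - <<'E'
from h import *
state();snap("wrist","w33.png");snap("side","s33.png");snap("top","t33.png")
t=cv2.imread('pics/s33.png'); a=cv2.resize(t[120:200,250:350],None,fx=6,fy=6,interpolation=cv2.INTER_CUBIC)
cv2.imwrite('pics/c33s.png',a)
t=cv2.imread('pics/t33.png'); cv2.imwrite('pics/c33t.png',cv2.resize(t[130:210,190:320],None,fx=6,fy=6,interpolation=cv2.INTER_CUBIC))
E
```

```text
t 47.62 pos [680.4, 139.0, 320.7] yawY 77.63 down [0.006, -0.002, -1.0] F [-0.4, -0.6, 0.0] gap 34.0 q7 1.01
```

View pics/w33.png

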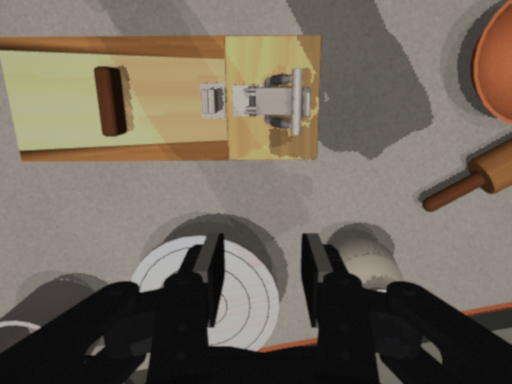

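View pics/c33s.png

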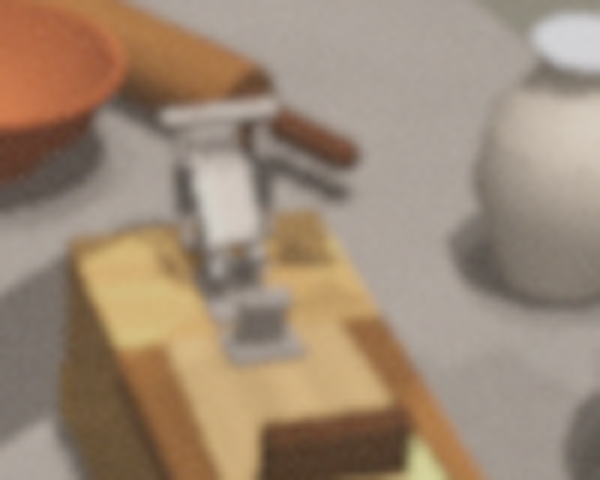

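View pics/c33t.png

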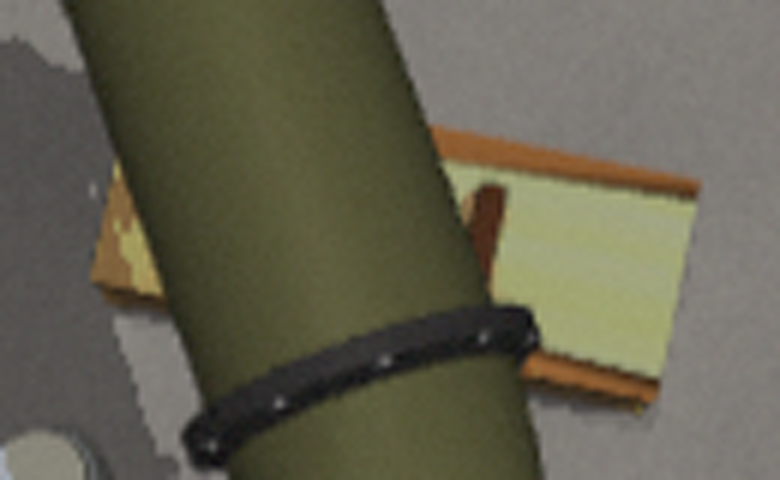

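```bash
cat >> h.py <<'E'
O=np.array([.5901,.0106,0]); YAW=np.radians(77.87)
CX=np.array([np.cos(YAW),np.sin(YAW),0]); CY=np.array([-np.sin(YAW),np.cos(YAW),0])
def tocase(p): d=np.array(p)-O; return np.array([d@CX,d@CY,d[2]])*1000
def toworld(c): c=np.array(c)/1000; return O+CX*c[0]+CY*c[1]+np.array([0,0,c[2]])
def kin(th,ph):
    P=np.array([135+15*np.cos(th-.35),121+15*np.sin(th-.35)]); a=th+np.pi-ph
    return P,P+56*np.array([np.cos(a),np.sin(a)])
E
python3 - <<'E'
from h import *
w=snap("wrist");s=snap("side")
t=w["image"]; cv2.imwrite('pics/c34.png',cv2.resize(t[50:150,180:340],None,fx=4.9,fy=4.9,interpolation=cv2.INTER_CUBIC))
for a,b in [((298,70),(277.5,139.7)),((296,134),(295.8,137.2))]:
    p,e=tri(w,a,s,b); print(np.round(tocase(p),1),round(e*1000,1))
for p,b in [((108,-61,103),None),((202,61,103),None),((135,0,121),None)]:
    print(p,np.round(proj(w,toworld(p)),1),np.round(proj(s,toworld(p)),1))
E
```

```text
[172.3  24.  176.6] 0.4
[171.4 -25.9 178.6] 1.2
(108, -61, 103) [228.5 159.8] [313.5 172.2]
(202, 61, 103) [322.3  33.4] [260.7 159. ]
(135, 0, 121) [252.7 100.3] [289.1 163.8]
```

View pics/c34.png

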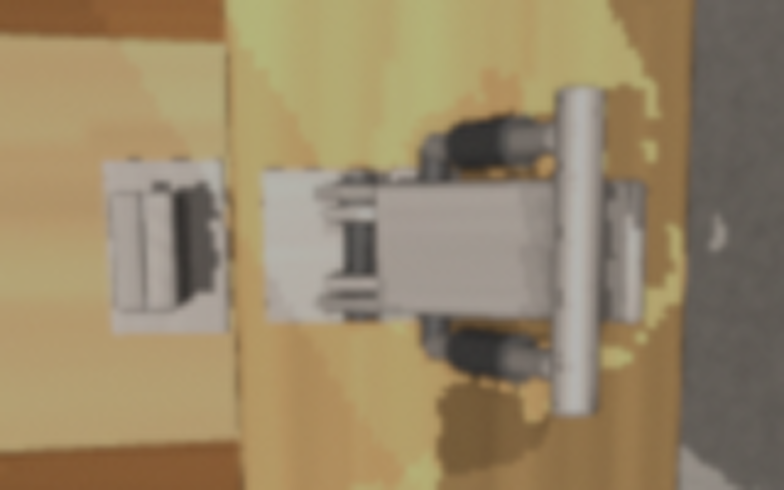

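```bash
python3 - <<'E'
from h import *
print(np.round(toworld((172,-1,240)),4)); plan(toworld((172,-1,260)),-12.1)
for p in [(172,-1,177.5)]:
    pass
for th in (.72,): print(kin(th,2.71))
print(np.round(proj(snap("wrist"),toworld((180,0,160))),1))
E
```

```text
[0.6272 0.1785 0.24  ]
trans [61.0, 27.9, -61.2] rot [1.564, 0.006, -0.006]
(array([148.98491018, 126.42423148]), array([171.77876976, 177.57537971]))
[304.1 101.2]
```

```bash
python3 -m crank '[{"delta_rot":[0.18,0,0],"translation":[0,5,-10],"fingers":0.85},{"delta_rot":[0.36,0,0],"translation":[0,10,-25],"fingers":0.85},{"delta_rot":[0.54,0,0],"translation":[0,15,-40],"fingers":0.85},{"delta_rot":[0.72,0,0],"translation":[0,22,-50],"fingers":0.85},{"delta_rot":[0.9,0,0],"translation":[0,28,-61],"fingers":0.85}]' >/dev/null
python3 - <<'E'
from h import *
state(); plan(toworld((172,-1,260)),-12.1)
E
```

```text
t 48.55 pos [626.7, 178.8, 321.2] yawY 25.62 down [0.007, -0.001, -1.0] F [-1.0, 0.4, -0.5] gap 72.7 q7 0.1
trans [61.2, 0.0, 0.2] rot [0.658, 0.002, -0.007]
```

```bash
python3 -m crank '[{"delta_rot":[0.18,0,0],"translation":[0,0,0],"fingers":0.85},{"delta_rot":[0.36,0,0],"translation":[10,0,0],"fingers":0.85},{"delta_rot":[0.54,0,0],"translation":[30,0,0],"fingers":0.85},{"delta_rot":[0.658,0.002,-0.007],"translation":[50,0,0],"fingers":0.85},{"delta_rot":[0.658,0.002,-0.007],"translation":[61,0,0],"fingers":0.85}]' >/dev/null
python3 -m crank '[{"delta_rot":[0,0,0],"translation":[0,0,0],"fingers":0.85},{"delta_rot":[0,0,0],"translation":[0,0,0],"fingers":0.85}]' >/dev/null
python3 - <<'E'
from h import *
state(); plan(toworld((172,-1,260)),-12.1); snap("wrist","w35.png")
print(tocase(env.get_state()["position"]))
E
```

```text
t 49.42 pos [627.1, 178.2, 260.1] yawY -11.99 down [0.0, -0.0, -1.0] F [0.7, -0.4, -0.2] gap 72.5 q7 -0.48
trans [0.1, 0.0, -0.3] rot [0.002, 0.0, -0.001]
[171.72219239  -1.01834352 260.25209077]
```

View pics/w35.png

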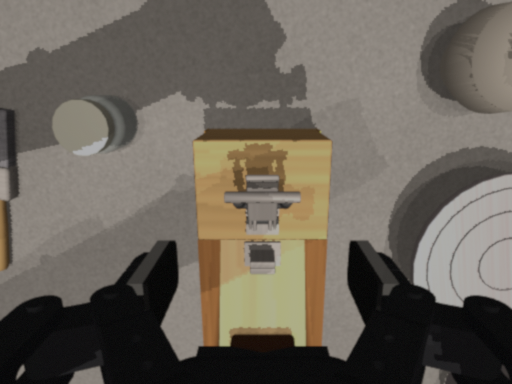

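```bash
python3 - <<'E'
from h import *
r=Rel(lambda x,y:(x,y)); cv2.imwrite('pics/c36.png',cv2.resize(r.s["image"][130:290,190:340],None,fx=3.7,fy=3.7,interpolation=cv2.INTER_CUBIC))
for z in(.1725,.1775,.1825): r('L',(224.5,196.5),z); r('R',(300,197),z)
r('keep',(262,243),.131); r('blockR',(329,150),.103);r('blockL',(194.5,150),.103)
E
```

```text
t 49.52 pos [627.2, 178.3, 260.3] yawY -12.02 down [0.001, -0.0, -1.0] F [-0.8, -0.5, 0.3] gap 72.5 q7 -0.48
L Y -27.2 Z -0.3
R Y 25.1 Z 0.2
L Y -26.7 Z -1.8
R Y 24.5 Z -1.3
L Y -26.1 Z -3.3
R Y 23.9 Z -2.8
keep Y -1.3 Z 53.5
blockR Y 57.1 Z -21.5
blockL Y -59.9 Z -21.7
```

View pics/c36.png

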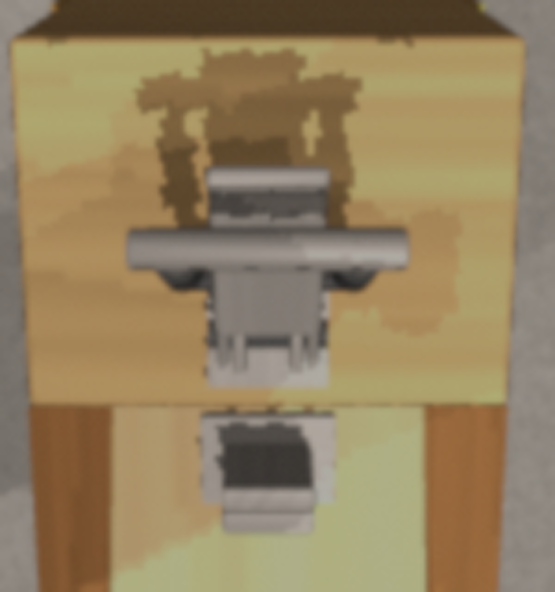

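```bash
python3 -m crank '[{"delta_rot":[0,0,0],"translation":[30,-1.1,-1.4],"fingers":0.85},{"delta_rot":[0,0,0],"translation":[60,-1.1,-1.4],"fingers":0.85},{"delta_rot":[0,0,0],"translation":[85,-1.1,-1.4],"fingers":0.85},{"delta_rot":[0,0,0],"translation":[95,-1.1,-1.4],"fingers":0.85},{"delta_rot":[0,0,0],"translation":[95,-1.1,-1.4],"fingers":0.85}]' >/dev/null
python3 - <<'E'
from h import *
state(); snap("wrist","w37.png");snap("side","s37.png")
print(tocase(env.get_state()["position"]))
t=cv2.imread('pics/s37.png'); cv2.imwrite('pics/c37s.png',cv2.resize(t[90:200,240:350],None,fx=5,fy=5,interpolation=cv2.INTER_CUBIC))
E
```

```text
t 50.15 pos [626.6, 179.9, 165.4] yawY -12.01 down [0.001, -0.0, -1.0] F [-0.1, 0.6, 0.7] gap 72.9 q7 -0.48
[173.42480946  -0.67034092 166.49965012]
```

View pics/w37.png

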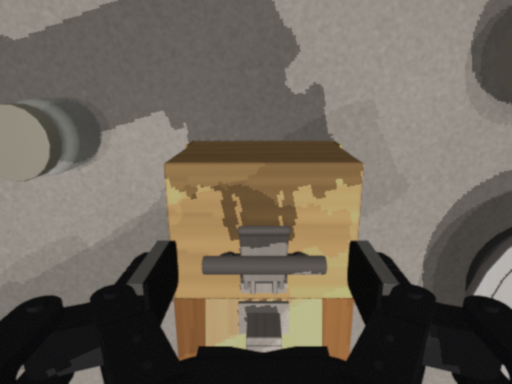

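View pics/c37s.png

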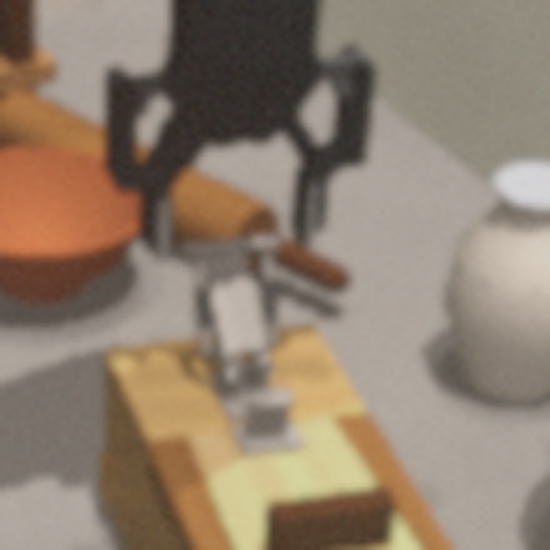

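```bash
python3 -m crank '[{"delta_rot":[0,0,0],"translation":[4,-0.4,0],"fingers":0.85},{"delta_rot":[0,0,0],"translation":[4,-0.4,0],"fingers":0.7},{"delta_rot":[0,0,0],"translation":[4,-0.4,0],"fingers":0.6},{"delta_rot":[0,0,0],"translation":[4,-0.4,0],"fingers":0.5},{"delta_rot":[0,0,0],"translation":[4,-0.4,0],"fingers":0.5}]' 50
python3 -m crank '[{"delta_rot":[0,0,0],"translation":[0,0,0],"fingers":0.4},{"delta_rot":[0,0,0],"translation":[0,0,0],"fingers":0.4}]' 50
python3 - <<'E'
from h import *
state(); snap("wrist","w38.png");snap("side","s38.png")
print(tocase(env.get_state()["position"]))
t=cv2.imread('pics/s38.png'); cv2.imwrite('pics/c38s.png',cv2.resize(t[90:200,240:350],None,fx=5,fy=5,interpolation=cv2.INTER_CUBIC))
E
```

```text
t: 50.88
position: [0.6273, 0.1805, 0.163]
tool_rot: [[0.004, 0.978, -0.208], [0.001, -0.208, -0.978], [-1.0, 0.004, -0.002]]
contact_force: [0.7, 0.8, 2.3]
finger_gap: 0.0495
t: 51.12
position: [0.6273, 0.1805, 0.163]
tool_rot: [[0.004, 0.978, -0.208], [0.001, -0.208, -0.978], [-1.0, 0.004, -0.002]]
contact_force: [1.7, 1.6, 1.8]
finger_gap: 0.0494
t 51.12 pos [627.3, 180.5, 163.0] yawY -12.01 down [0.004, 0.001, -1.0] F [1.7, 1.6, 1.8] gap 49.4 q7 -0.48
[173.91075339  -0.64414381 163.01337161]
```

View pics/w38.png

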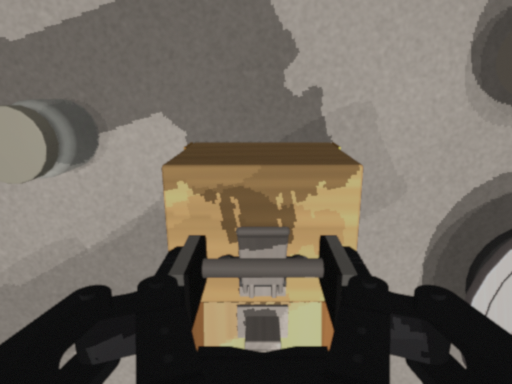

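View pics/c38s.png

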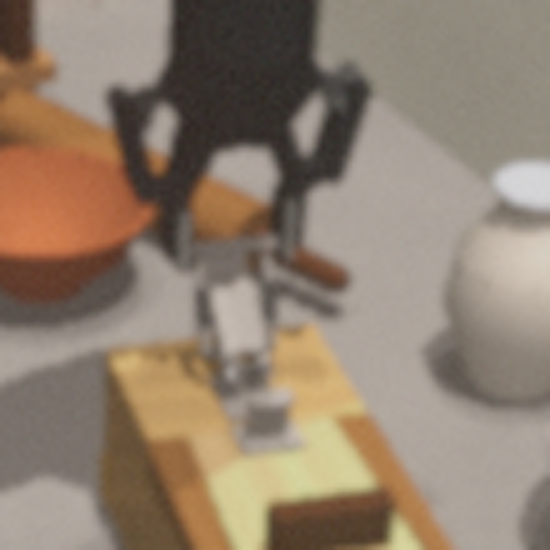

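```bash
python3 -m crank '[{"delta_rot":[0,0,0],"translation":[-3.8,0,11.5],"fingers":0.4},{"delta_rot":[0,0,0],"translation":[-5.3,0,21.7],"fingers":0.4},{"delta_rot":[0,0,0],"translation":[-6.8,0,32.8],"fingers":0.4},{"delta_rot":[0,0,0],"translation":[-6.3,0,43.8],"fingers":0.4},{"delta_rot":[0,0,0],"translation":[-4.4,0,54.6],"fingers":0.4}]' 50
python3 - <<'E'
from h import *
state(); snap("wrist","w39.png");snap("side","s39.png")
print(tocase(env.get_state()["position"]))
t=cv2.imread('pics/s39.png'); cv2.imwrite('pics/c39s.png',cv2.resize(t[90:200,240:350],None,fx=5,fy=5,interpolation=cv2.INTER_CUBIC))
E
```

```text
t: 51.85
position: [0.6157, 0.127, 0.1672]
tool_rot: [[0.004, 0.978, -0.208], [0.002, -0.208, -0.978], [-1.0, 0.003, -0.003]]
contact_force: [2.7, 4.1, -2.4]
finger_gap: 0.0496
t 51.85 pos [615.7, 127.0, 167.2] yawY -11.99 down [0.004, 0.002, -1.0] F [2.7, 4.1, -2.4] gap 49.6 q7 -0.4
[117.64697778  -0.80278872 167.0043816 ]
```

View pics/w39.png

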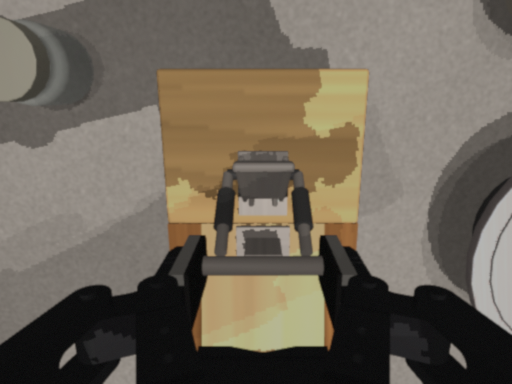

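View pics/c39s.png

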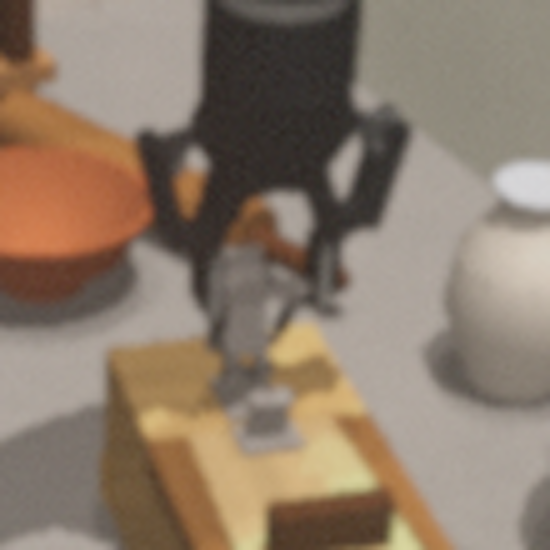

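```bash
python3 -m crank '[{"delta_rot":[0,0,0],"translation":[3.4,0,8.8],"fingers":0.4},{"delta_rot":[0,0,0],"translation":[8.9,0,18.3],"fingers":0.4},{"delta_rot":[0,0,0],"translation":[16,0,26.7],"fingers":0.4},{"delta_rot":[0,0,0],"translation":[22.6,0,32.5],"fingers":0.4},{"delta_rot":[0,0,0],"translation":[29,0,36.8],"fingers":0.4}]' 50
python3 - <<'E'
from h import *
state(); snap("wrist","w40.png");snap("side","s40.png")
print(tocase(env.get_state()["position"]))
t=cv2.imread('pics/s40.png'); cv2.imwrite('pics/c40s.png',cv2.resize(t[90:200,240:350],None,fx=5,fy=5,interpolation=cv2.INTER_CUBIC))
E
```

```text
t: 52.58
position: [0.6081, 0.0891, 0.1377]
tool_rot: [[0.004, 0.978, -0.21], [0.0, -0.21, -0.978], [-1.0, 0.004, -0.001]]
contact_force: [0.3, 3.4, 0.1]
finger_gap: 0.0491
t 52.58 pos [608.1, 89.1, 137.7] yawY -12.13 down [0.004, 0.0, -1.0] F [0.3, 3.4, 0.1] gap 49.1 q7 -0.34
[ 79.85143382  -0.7501238  137.12383155]
```

View pics/w40.png

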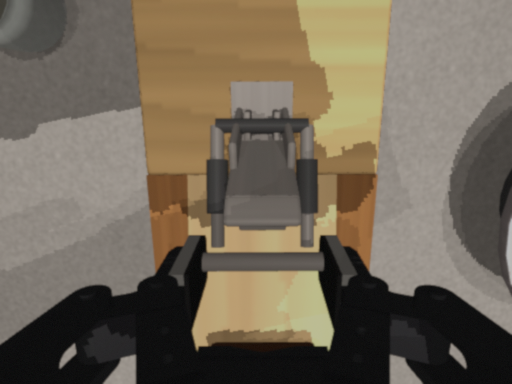

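View pics/c40s.png

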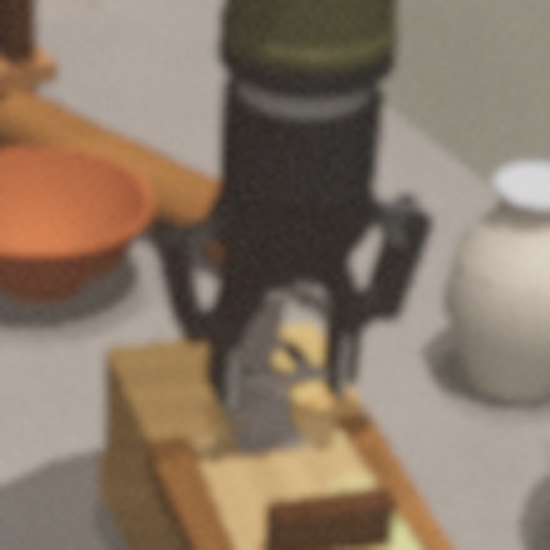

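```bash
python3 -m crank '[{"delta_rot":[0,0,0],"translation":[8,0,0.5],"fingers":0.4},{"delta_rot":[0,0,0],"translation":[16,0,0.5],"fingers":0.4},{"delta_rot":[0,0,0],"translation":[23,0,0.5],"fingers":0.4},{"delta_rot":[0,0,0],"translation":[28,0,0.5],"fingers":0.4},{"delta_rot":[0,0,0],"translation":[31,0,0.5],"fingers":0.4}]' 50
python3 - <<'E'
from h import *
state(); snap("wrist","w41.png");snap("side","s41.png")
print(tocase(env.get_state()["position"]))
t=cv2.imread('pics/s41.png'); cv2.imwrite('pics/c41s.png',cv2.resize(t[110:210,250:350],None,fx=6,fy=6,interpolation=cv2.INTER_CUBIC))
E
```

```text
t: 53.3
position: [0.6078, 0.0885, 0.106]
tool_rot: [[0.003, 0.978, -0.21], [0.0, -0.21, -0.978], [-1.0, 0.003, -0.001]]
contact_force: [0.4, 1.6, 4.6]
finger_gap: 0.049
t 53.3 pos [607.8, 88.5, 106.0] yawY -12.13 down [0.003, 0.0, -1.0] F [0.4, 1.6, 4.6] gap 49.0 q7 -0.34
[ 79.81233484  -0.89032641 105.98493715]
```

View pics/w41.png

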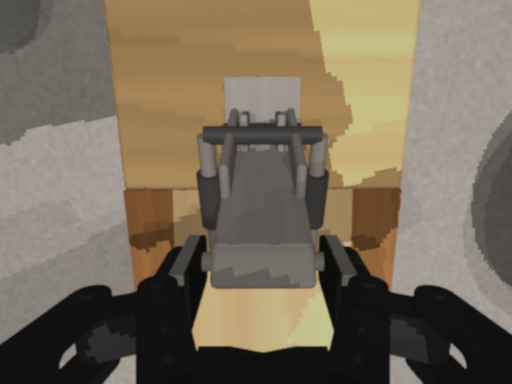

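View pics/c41s.png

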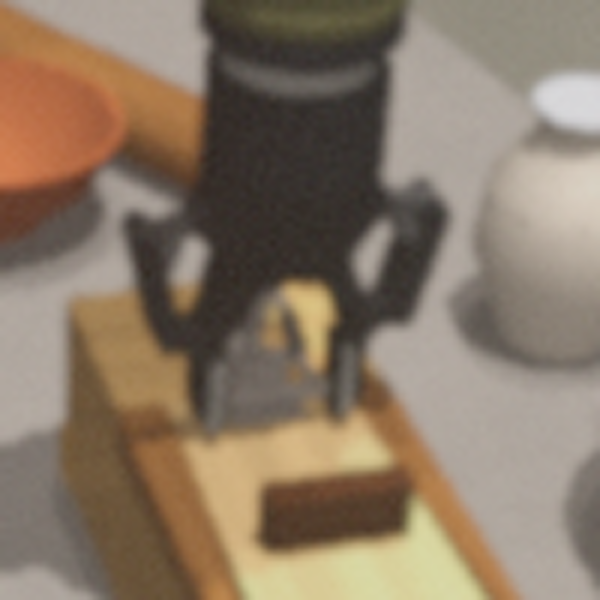

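```bash
python3 -m crank '[{"delta_rot":[0,0,0],"translation":[0,0,-3],"fingers":0.4},{"delta_rot":[0,0,0],"translation":[0,0,-6],"fingers":0.4},{"delta_rot":[0,0,0],"translation":[0,0,-9],"fingers":0.4},{"delta_rot":[0,0,0],"translation":[0,0,-12],"fingers":0.4}]' 50
python3 - <<'E'
from h import *
state(); snap("wrist","w42.png")
print(tocase(env.get_state()["position"]))
E
```

```text
t: 53.9
position: [0.6094, 0.0967, 0.1056]
tool_rot: [[0.0, 0.977, -0.212], [-0.005, -0.212, -0.977], [-1.0, 0.001, 0.004]]
contact_force: [-2.2, -11.7, 3.1]
finger_gap: 0.0493
t 53.9 pos [609.4, 96.7, 105.6] yawY -12.26 down [0.0, -0.005, -1.0] F [-2.2, -11.7, 3.1] gap 49.3 q7 -0.36
[ 88.04399313  -0.81991092 105.58857491]
```

View pics/w42.png

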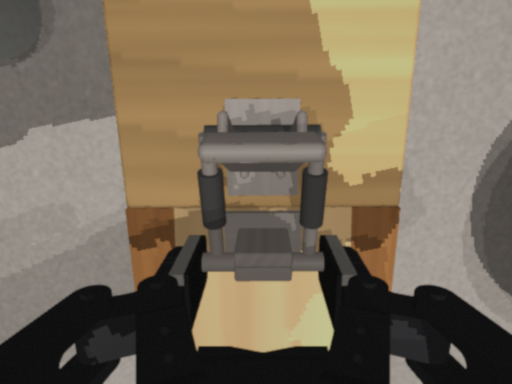

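The bar is under the keeper's lip: the lip at (262,250) overlaps the bar, with 12 N contact. The lever is now near upright. I'll release and back off upward.

```bash
python3 -m crank '[{"delta_rot":[0,0,0],"translation":[0,0,0],"fingers":0.6},{"delta_rot":[0,0,0],"translation":[0,0,0],"fingers":0.8},{"delta_rot":[0,0,0],"translation":[0,0,0],"fingers":0.85},{"delta_rot":[0,0,0],"translation":[-20,0,0],"fingers":0.85},{"delta_rot":[0,0,0],"translation":[-50,0,0],"fingers":0.85}]' 50
python3 - <<'E'
from h import *
state(); snap("wrist","w43.png");snap("side","s43.png")
print(tocase(env.get_state()["position"]))
t=cv2.imread('pics/s43.png'); cv2.imwrite('pics/c43s.png',cv2.resize(t[110:210,250:350],None,fx=6,fy=6,interpolation=cv2.INTER_CUBIC))
E
```

```text
t: 54.58
position: [0.6085, 0.097, 0.1551]
tool_rot: [[-0.003, 0.977, -0.212], [-0.005, -0.212, -0.977], [-1.0, -0.002, 0.006]]
contact_force: [-0.1, 0.6, 0.2]
finger_gap: 0.0726
t 54.58 pos [608.5, 97.0, 155.1] yawY -12.24 down [-0.003, -0.005, -1.0] F [-0.1, 0.6, 0.2] gap 72.6 q7 -0.36
[ 89.11999384  -2.26743747 158.67888054]
```

View pics/w43.png

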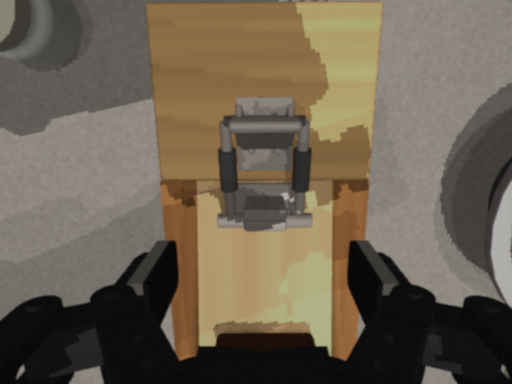

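View pics/c43s.png

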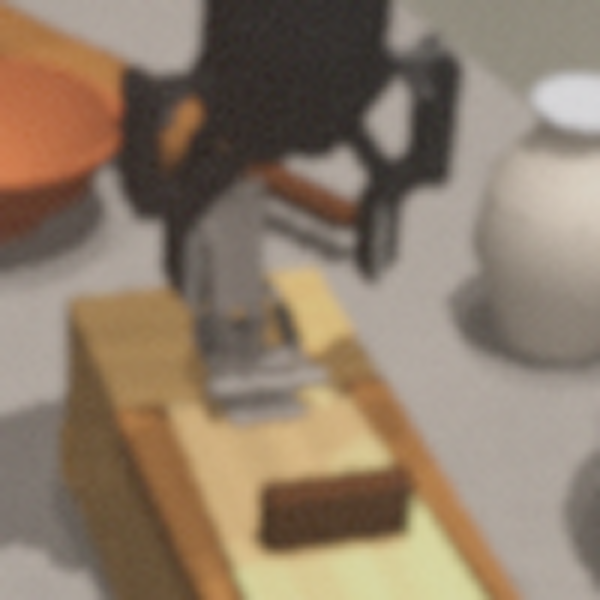

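```bash
python3 -m crank '[{"delta_rot":[0,0,0],"translation":[-40,0,0],"fingers":0.85},{"delta_rot":[0,0,0],"translation":[-75,0,0],"fingers":0.3},{"delta_rot":[0,0,0],"translation":[-75,0,0],"fingers":0},{"delta_rot":[0,0,0],"translation":[-75,0,0],"fingers":0},{"delta_rot":[0,0,0],"translation":[-75,0,0],"fingers":0}]' 50 >/dev/null
python3 - <<'E'
from h import *
state(); w=snap("wrist","w44.png");snap("side","s44.png"); plan(toworld((120,-1,172)),-12.1)
t=cv2.imread('pics/s44.png'); cv2.imwrite('pics/c44s.png',cv2.resize(t[110:210,250:350],None,fx=6,fy=6,interpolation=cv2.INTER_CUBIC))
E
```

```text
t 55.3 pos [609.9, 97.5, 232.3] yawY -12.24 down [0.003, -0.004, -1.0] F [-0.2, -0.4, 0.7] gap 0.8 q7 -0.37
trans [60.4, -0.7, -31.0] rot [-0.003, 0.003, -0.004]
```

View pics/w44.png

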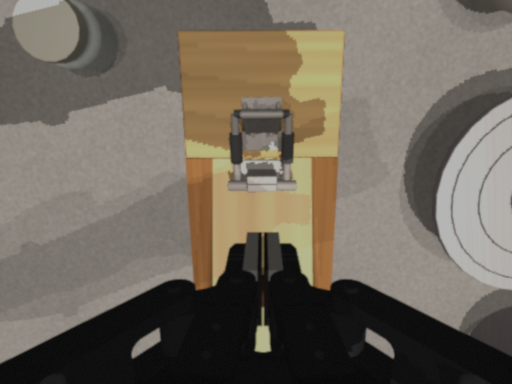

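View pics/c44s.png

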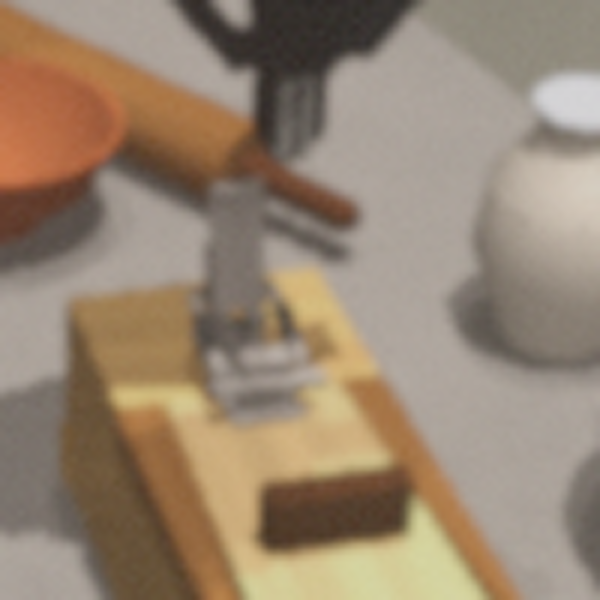

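```bash
python3 - <<'E'
from h import *
s=snap("side");w=snap("wrist")
for th in (1.0,1.2,1.4,1.6,1.8):
    c=(135+60*np.cos(th),0,121+60*np.sin(th)); print(th,np.round(c),np.round((proj(s,toworld(c))-[250,110])*6),np.round(proj(w,toworld(c))))
E
```

```text
1.0 [167.   0. 171.] [219. 188.] [261.  76.]
1.2 [157.   0. 177.] [227. 189.] [261.  96.]
1.4 [145.   0. 180.] [235. 196.] [261. 118.]
1.6 [133.   0. 181.] [243. 208.] [261. 140.]
1.8 [121.   0. 179.] [251. 225.] [261. 160.]
```

```bash
python3 -m crank '[{"delta_rot":[0,0,0],"translation":[0,-0.7,-31],"fingers":0},{"delta_rot":[-0.003,0.003,-0.004],"translation":[20,-0.7,-31],"fingers":0},{"delta_rot":[-0.003,0.003,-0.004],"translation":[45,-0.7,-31],"fingers":0},{"delta_rot":[-0.003,0.003,-0.004],"translation":[60,-0.7,-31],"fingers":0},{"delta_rot":[-0.003,0.003,-0.004],"translation":[60,-0.7,-31],"fingers":0}]' 50 >/dev/null
python3 - <<'E'
from h import *
state(); print(tocase(env.get_state()["position"]));w=snap("wrist","w45.png");snap("side","s45.png")
t=cv2.imread('pics/s45.png'); cv2.imwrite('pics/c45s.png',cv2.resize(t[110:210,250:350],None,fx=6,fy=6,interpolation=cv2.INTER_CUBIC))
E
```

```text
t 56.12 pos [615.9, 127.5, 171.8] yawY -12.08 down [-0.002, -0.001, -1.0] F [1.3, -0.0, 0.6] gap -0.3 q7 -0.4
[119.76598684  -0.68485195 171.76070624]
```

View pics/c45s.png

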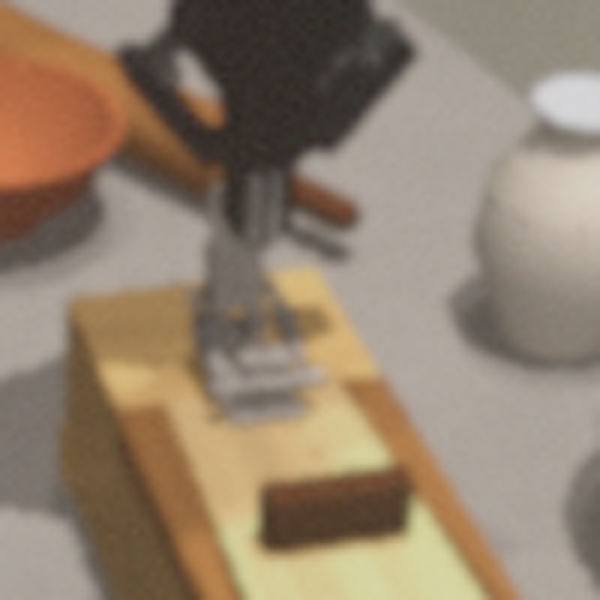

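View pics/w45.png

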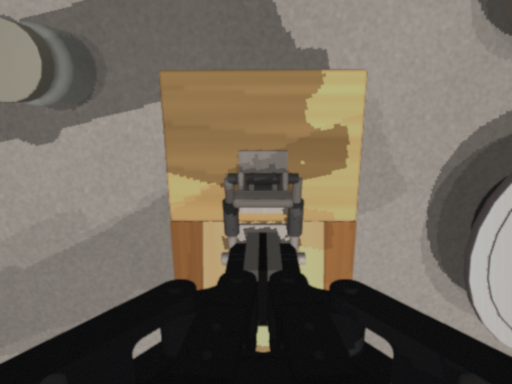

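```bash
python3 -m crank '[{"delta_rot":[0,0,0],"translation":[2,0,-14],"fingers":0},{"delta_rot":[0,0,0],"translation":[4,0,-22],"fingers":0},{"delta_rot":[0,0,0],"translation":[7,0,-30],"fingers":0},{"delta_rot":[0,0,0],"translation":[12,0,-36],"fingers":0},{"delta_rot":[0,0,0],"translation":[17,0,-41.5],"fingers":0}]' 50
python3 - <<'E'
from h import *
state(); print(tocase(env.get_state()["position"]));w=snap("wrist","w46.png");snap("side","s46.png")
t=cv2.imread('pics/s46.png'); cv2.imwrite('pics/c46s.png',cv2.resize(t[110:210,250:350],None,fx=6,fy=6,interpolation=cv2.INTER_CUBIC))
E
```

```text
t: 56.85
position: [0.6263, 0.1692, 0.1569]
tool_rot: [[0.003, 0.978, -0.209], [0.001, -0.209, -0.978], [-1.0, 0.003, -0.001]]
contact_force: [0.3, -0.3, 4.8]
finger_gap: 0.0001
t 56.85 pos [626.3, 169.2, 156.9] yawY -12.07 down [0.003, 0.001, -1.0] F [0.3, -0.3, 4.8] gap 0.1 q7 -0.46
[162.68910673  -2.04856058 156.88938267]
```

View pics/c46s.png

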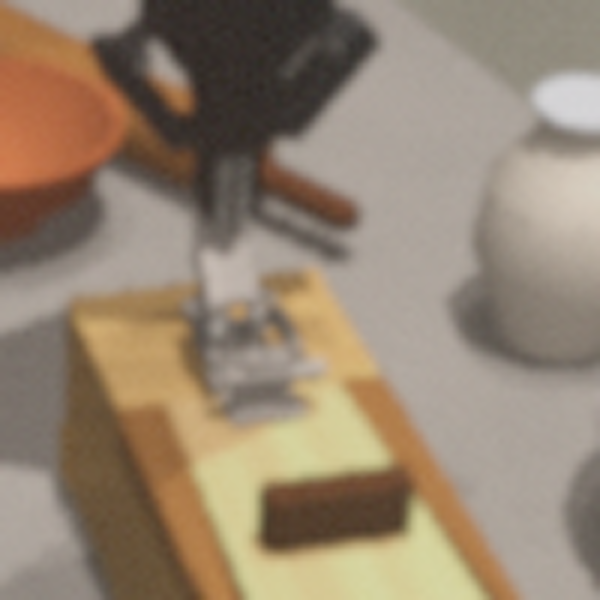

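View pics/w46.png

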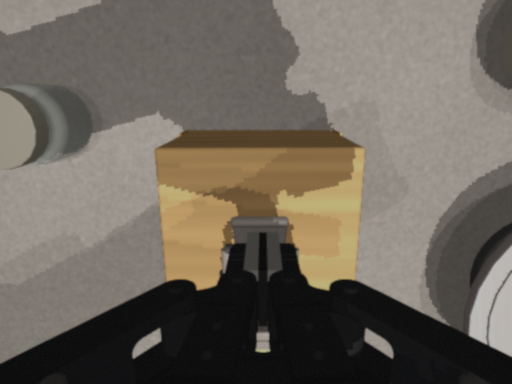

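```bash
python3 -m crank '[{"delta_rot":[0,0,0],"translation":[7,-1,-5],"fingers":0},{"delta_rot":[0,0,0],"translation":[15,-1,-8],"fingers":0},{"delta_rot":[0,0,0],"translation":[23,-1,-10],"fingers":0},{"delta_rot":[0,0,0],"translation":[29,-1,-11],"fingers":0},{"delta_rot":[0,0,0],"translation":[33,-1,-11],"fingers":0}]' 50
python3 - <<'E'
from h import *
state(); print(tocase(env.get_state()["position"]));w=snap("wrist","w47.png");snap("side","s47.png")
t=cv2.imread('pics/s47.png'); cv2.imwrite('pics/c47s.png',cv2.resize(t[110:210,250:350],None,fx=6,fy=6,interpolation=cv2.INTER_CUBIC))
E
```

```text
t: 57.58
position: [0.6266, 0.1805, 0.1271]
tool_rot: [[0.002, 0.978, -0.209], [0.001, -0.209, -0.978], [-1.0, 0.002, -0.002]]
contact_force: [-17.4, -3.3, 53.4]
finger_gap: -0.0001
t 57.58 pos [626.6, 180.5, 127.1] yawY -12.04 down [0.002, 0.001, -1.0] F [-17.4, -3.3, 53.4] gap -0.1 q7 -0.48
[ 1.73739382e+02 -2.71259342e-03  1.27119199e+02]
```

View pics/c47s.png

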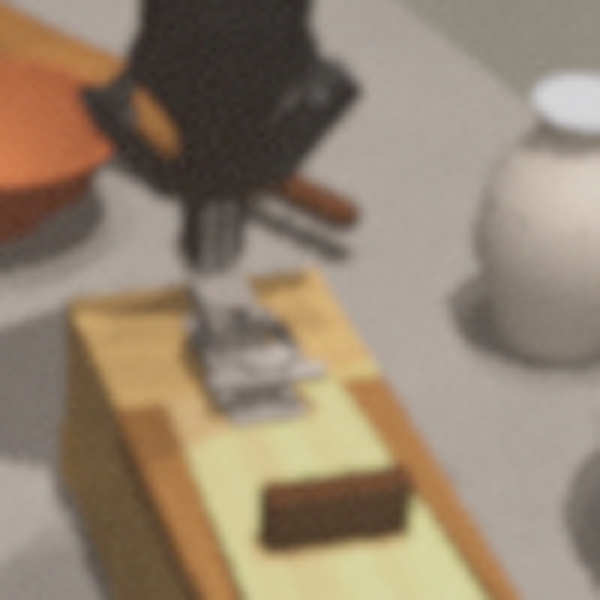

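The TCP is at z 127 mm against a hard stop of 53 N, which is the height of the shut lever's face (128 mm). I'll back off and verify.

```bash
python3 -m crank '[{"delta_rot":[0,0,0],"translation":[-20,0,0],"fingers":0},{"delta_rot":[0,0,0],"translation":[-70,0,0],"fingers":0},{"delta_rot":[0,0,0],"translation":[-130,0,-20],"fingers":0},{"delta_rot":[0,0,0],"translation":[-160,0,-20],"fingers":0},{"delta_rot":[0,0,0],"translation":[-160,0,-20],"fingers":0}]' >/dev/null
python3 - <<'E'
from h import *
state(); w=snap("wrist","w48.png");s=snap("side","s48.png")
t=w["image"]; cv2.imwrite('pics/c48w.png',cv2.resize(t[90:290,170:350],None,fx=3,fy=3,interpolation=cv2.INTER_CUBIC))
t=s["image"]; cv2.imwrite('pics/c48s.png',cv2.resize(t[130:230,250:350],None,fx=6,fy=6,interpolation=cv2.INTER_CUBIC))
for c in [(195,0,128),(195,0,143),(90,26,121),(90,-26,121),(-111,61,103)]: print(c,np.round((proj(s,toworld(c))-[250,130])*6),np.round(((proj(w,toworld(c)))-[170,90])*3))
E
```

```text
t 58.3 pos [631.1, 200.1, 289.8] yawY -12.03 down [0.006, 0.003, -1.0] F [-0.2, 0.0, 0.4] gap 0.1 q7 -0.51
(195, 0, 128) [197. 121.] [277. 248.]
(195, 0, 143) [199.  93.] [277. 259.]
(90, 26, 121) [207. 266.] [199. 552.]
(90, -26, 121) [322. 251.] [355. 551.]
(-111, 61, 103) [267. 615.] [124. 981.]
```

View pics/c48w.png

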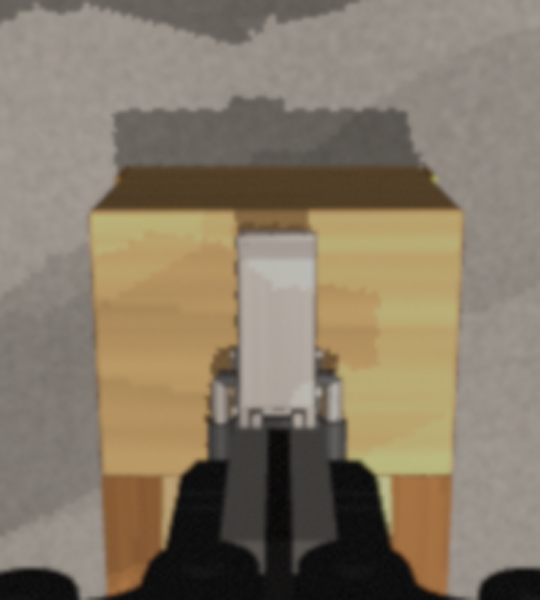

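View pics/c48s.png

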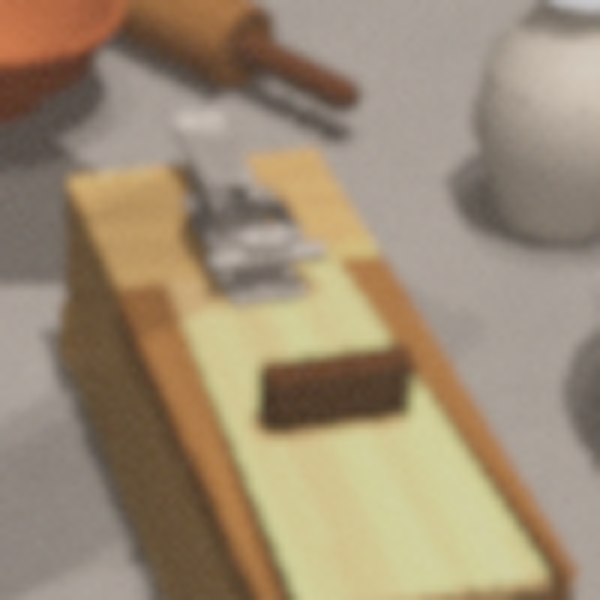

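```bash
python3 -m crank '[{"delta_rot":[0,0,0],"translation":[-20,0,40],"fingers":0},{"delta_rot":[0,0,0],"translation":[-20,0,40],"fingers":0},{"delta_rot":[0,0,0],"translation":[-20,-60,-20],"fingers":0},{"delta_rot":[0,0,0],"translation":[-20,-120,-80],"fingers":0},{"delta_rot":[0,0,0],"translation":[-20,-150,-80],"fingers":0}]' >/dev/null
python3 -m crank '[{"delta_rot":[0,0,0],"translation":[0,-50,0],"fingers":0},{"delta_rot":[0,0,0],"translation":[0,-100,0],"fingers":0},{"delta_rot":[0,0,0],"translation":[0,-100,0],"fingers":0}]' >/dev/null
python3 - <<'E'
from h import *
state(); s=snap("side","s49.png"); t=snap("top","t49.png"); 
cv2.imwrite('pics/c49t.png',cv2.resize(t["image"][120:230,100:320],None,fx=3.5,fy=3.5,interpolation=cv2.INTER_CUBIC))
E
```

```text
t 59.4 pos [400.8, 329.7, 303.2] yawY -11.63 down [-0.006, -0.0, -1.0] F [0.8, -0.3, -0.0] gap -0.2 q7 -0.92
```

View pics/c49t.png

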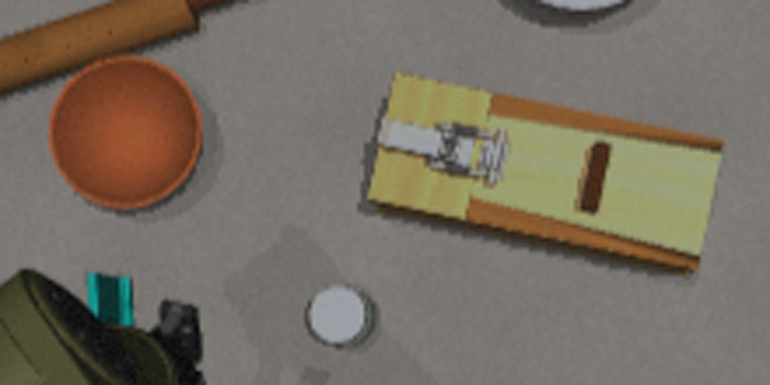

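View pics/s49.png

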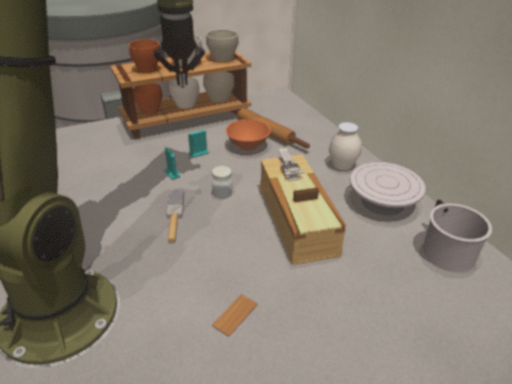

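The lid is home, the lever lies flat and the bar sits on the keeper. The jar (196,210) and bowl (136,158) are where they started, and nothing touches the robot, so I'm handing in.

```bash
python3 -c "
from station import sign_off
print(sign_off())"
```

```text
the job is handed in; nothing more can be done
None
```

The job is done and handed in at about 59 s of the 210 s allowed: four white-glazed tiles packed, the lid home, and the latch hooked and snapped shut. I left the turquoise look-alikes, the jar and the bowl alone.

**Tiles:** Each tile stands in its own compartment. Each one bottomed out at the expected floor height with about 17–21 N, and all four showed upright before the lid went on.
- The first attempt at the first tile failed. It caught on the compartment edge (77 N peak at the wrist) and slid and tilted in the grip. I set it down on the bench, gripped it again and placed it cleanly, this time lowering slowly.

**Lid:** It had been knocked aside by the time the tiles were packed, so I measured it again. It slid in narrow end first and took 37 N at the stop without moving, with its trailing end flush with the mouth.

**Latch:** The bar was seen under the keeper's lip before I pressed the lever. The lever stopped at the shut height (TCP at 127 mm against 128 mm expected, 53 N on the fingertips). In the last pictures the lever lies flat and the loop is on the keeper.

**Last checks:** The final side and top pictures show the jar and bowl unmoved and the robot clear of everything. The one disagreement was in the case position: the wrist and top cameras differed by about 3 mm, and I used the wrist value, which the tile fits confirmed.

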